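# Trip-switch test with the till keys on the fold-down hook

## Task

Test the counter's trip switch: fold the brass hook arm all the way down, hang every till key fob that is out on it by its strap so that no till is in use, then hold the red test button down until the black lever has dropped, and lift the lever back up until it stays. Only then take the fobs off again, stand them upright in the wooden key tray, and fold the empty hook arm back up flat against its board; leave the other things on the counter where they are.

Things in the scene. Friction and masses are not known exactly. Their poses are not given: they have to be found in the camera images.
- hook_arm (a joint): fold-down arm of the hook, rad: 0 = folded up flat against its board (arm upright), 1.57 = folded out level towards the front of the board, where a stop carries it. Stiff hinge (0.06 N m): it stays where it is left. Turns about a level axis through point hook_pivot
- hook_pivot (a point): hinge of the brass hook arm, 150 mm above the counter, on a fixed stand (steel foot 130 x 130 x 12 mm, dark wood back board 100 mm wide up to z 188 mm, its face 26 mm behind the hinge). Its x axis points from the front through the board, y to the left, z up: the opened arm runs along its -x. The stand's place and yaw vary. A fixed till, 320 mm tall, stands to its left, beyond x = 0.58 m and from y = 0.19 to 0.51 m: keep the arm clear of it
- hook_tip (a point): centre of the 14 mm ball at the end of the hook arm, a good place to pinch. The arm is a round rod of 8 mm diameter and 150 mm length from the hinge; the rod's end turns up 14 mm to this ball (upward when the arm is out, towards the board when folded), so that things hung on it stay on. Arm folded: ball 14 mm behind and 150 mm above the hinge; arm out: ball 150 mm in front of and 14 mm above it
- test_button (a joint): travel of the red test button, m: 0 = out, 0.006 = fully pressed straight down (about 5 N); springs back. Pressed in, it tips the lever over, which then drops by its weight
- button_top (a point): centre of the top of the red test button, 20 mm in diameter, on a grey tower on the white trip-switch box (90 x 120 x 60 mm, fixed; place and yaw vary; box front faces its -x). x, y, z axes as the box
- trip_lever (a joint): black lever of the trip switch, rad: 0 = up (leaning 0.20 rad backwards over its hinge, where its weight keeps it against a stop), 1.70 = dropped, nearly level, sticking out over the box's front. Free hinge: from less than about 0.15 it falls back to 0, from more than 0.25 it drops to 1.70
- lever_pivot (a point): hinge of the lever, 70 mm above the counter, its axis along this point's y; fixed to the box, axes as the box (x backwards, y left, z up). The button lies 64 mm to the left of the lever and 10 mm in front
- lever_tip (a point): centre of the lever's end grip, a black bar 16 mm long across (along the hinge axis) and 14 mm thick, 55 mm from the hinge
- key_tray: loose wooden tray with grey lining, 110 (x) x 170 (y) x 22 mm, walls and floor 5 mm thick, 0.9 kg; origin under its centre, z up
- fob_red_mid (a point): till key fob with a red band (may be absent): wooden block 34 (x) x 42 (y) x 28 mm with an upright steel strap loop on top, 74 mm high in all, about 0.13 kg. Strap 12 mm wide (x) and 4 mm thick, 42 mm over the legs (y); the window under the strap is 34 mm wide (y) and 42 mm high, open along x, from 28 to 70 mm above the underside. This point: centre, 37 mm above the underside; z up when it stands, y across the legs (grasp the legs from outside)
- fob_blue_mid (a point): till key fob with a blue band (may be absent): wooden block 34 (x) x 42 (y) x 28 mm with an upright steel strap loop on top, 74 mm high in all, about 0.13 kg. Strap 12 mm wide (x) and 4 mm thick, 42 mm over the legs (y); the window under the strap is 34 mm wide (y) and 42 mm high, open along x, from 28 to 70 mm above the underside. This point: centre, 37 mm above the underside; z up when it stands, y across the legs (grasp the legs from outside)
- fob_green_mid (a point): till key fob with a green band (may be absent): wooden block 34 (x) x 42 (y) x 28 mm with an upright steel strap loop on top, 74 mm high in all, about 0.13 kg. Strap 12 mm wide (x) and 4 mm thick, 42 mm over the legs (y); the window under the strap is 34 mm wide (y) and 42 mm high, open along x, from 28 to 70 mm above the underside. This point: centre, 37 mm above the underside; z up when it stands, y across the legs (grasp the legs from outside)
- price_card: small price card in a wooden block, bystander, leave it alone
- gold_ribbon: spool of gold ribbon, bystander, leave it alone
- marker: white and red marker pen, bystander, leave it alone
- praline: wrapped praline, bystander, leave it alone
- cream_carton: small cream carton, bystander, leave it alone
- red_stapler: red stapler, bystander, leave it alone
Not all that is in view belongs to the job. What is shaped like the part that bears fob_blue_mid but turquoise is not meant.

How it is judged:
By the outcome, as a careful person would: the job done as asked, in the order asked, and still so for the second after the job is handed in, with the robot touching nothing.
Of fob_red, fob_blue, fob_green only 2 to 3 are there at a start; the rules pass over those that are not, and their reading is None.
At some moment in a run one of fob_red, fob_blue, fob_green, key_tray may be knocked a few centimetres aside while the robot is not near it.
Once in a run the grip may slacken for a moment while it holds something.
It also fails if it takes over 210 s, if anything falls off the work surface, if the arm or the gripper's body presses on something with over 40 N, if the wrist force passes 120 N, or if a joint passes its speed limit or range.

## Robot

A 6-joint arm with a two-finger parallel gripper is mounted at the origin on a cart in front of the work surface, level with it; the furniture and walls round the work are solid. World frame = base frame: x ahead of the robot, y to its left, z up, the work surface at z = 0. Lengths are in m, angles in rad, forces in N, time in s.
With the tool pointing down it reaches from about 0.225 to 0.875 m from the base axis. Payload 3.4 kg.
Tool frame: the origin (TCP) lies at the centre of the arm's flange, where the gripper is bolted on; the fingertips stand manip.tcp_to_tips ahead of it and the grasp point (between the pads) lies 155 mm ahead of it (manip.tcp_to_tips is the distance from the TCP to the fingertips, in m); z points along the fingers, y is the line along which they close (so a half turn about z gives the same grasp; the last joint's range is limited). The gripper opens to 85 mm and grips with 20 to 120 N. Pads are 22 mm wide; open, the fingers measure 114 mm over their backs; the gripper's body (76 mm by 85 mm) begins 54 mm behind the grasp point. The pads swing forward as they close: fully open they stand 13 mm farther back than shut.
Start: joints at [1.126, 0.276, 1.505, -0, 1.361, -0.121], TCP at [0.183, 0.545, 0.405] pointing down, gripper open.
Joint ranges: [-2.89, 2.89], [-0.75, 2.08], [0.22, 2.7], [-1.18, 4.32], [0.11, 2.71], [-2.7, 2.7]. Speed limits (rad/s): [2.57, 2.57, 3.14, 3.14, 3.14, 3.14].

## Interface

Orientations are given as a unit quaternion [w, x, y, z].
In Python, from rig import sensors, imaging, manip gives the robot as it stands. The module is installed in compiled form; this text tells all that it offers.
- The arm moves only by the tool jog_arm, never from a script. Its argument "plan" is a list of rows, each an object of numbers: "dx", "dy", "dz": the shift along the tool's x, y, z in mm; "ax", "ay", "az": the turn, a rotation vector about the tool's x, y, z in units of 6 degrees (1.0 is 6 degrees); "grip": the closure, from 0 (fully open) to 1 (shut). A call has 1 to 20 rows; each row shifts and turns the commanded pose from where the row before left it, along the tool's axes as they then stand; what a row does not reach is not made up. A row lasts 1/12 s, in which the tool goes at most 41.7 mm and 7.16 degrees, less where a joint would pass 70% of its speed; a pose out of reach is approached as far as the arm can. A call is refused whole if a number of a shift passes 41.7 or a number of a turn 1, either way. A call with a gripper value outside its range is refused whole. The fingers move at their own pace and stop on an object; "grip_force" is the grip in N (left out, the last holds). Time passes only in rows, so rows that do not move let the fingers close. It gives the time, the measured TCP pose, the force, the opening and the grip force at its end, in the units of the state.
- sensors.get_state(): the state, without advancing time (a new reading comes with each control period).
- imaging.get_image(name): name is "scene" or "top" or "wrist"; returns a dict with "image" (384x512x3 uint8, red, green, blue), "K" (3x3 intrinsics, pixels), "extrinsics" (4x4, takes a point from world to camera coordinates). Camera axes: x right, y up, looking along -z (the intrinsics and any distortion apply to the point x, -y, -z); pixel columns grow to the right and rows downward; lengths in m; the calibration is good to about 2 mm. The wrist camera is an equidistant fisheye: a pixel r from the principal point sees the ray r / f radians off the axis. A picture is of the moment at which its call begins. There is no depth.
- manip.sign_off(): hands the job in; it is judged then, once.
The state is a dict: "clock": time; "qpos": joint angles; "qd": joint speeds; "effort": joint torques, N m; "position": TCP position; "ee_rot": TCP orientation; "contact_force": force on the tool from outside, world axes, zero at the start; "moment": the same for the moment, N m; "width": finger opening in m; "gripper_force": force on a finger pad.
Only numpy, scipy, OpenCV 4.12 (cv2) and the standard library are available. Lean on these libraries where they do the work, as an engineer would, in place of code of your own. Each camera call takes 0.05 s, during which the arm holds its last target. There are 200 camera calls.

## Working session

There is one attempt and no reset: what is moved stays moved. The work goes in short steps, Python scripts to look and compute and a tool call to move; the robot and the scene stay as the last step left them, time stands still between calls to the robot, and variables do not carry over. Pictures are saved under pics/ and viewed, at most 14 in all, crops included, and the job is handed in when it is done.

Besides the shell and the picture viewer there is one more tool, called after "Request:" by a JSON object that holds its "fn" and its "kwargs", one argument or row to a line. jog_arm: Moves the arm, as the interface text tells. Its arguments: {"type":"object","properties":{"plan":{"type":"array"},"grip_force":{"type":"number"}},"required":["plan"]}

```bash
mkdir -p pics
cat > h.py <<'E'
import numpy as np, cv2
from rig import sensors, imaging, manip
def snap(n,f,crop=None,s=1.5):
    d=imaging.get_image(n); im=d["image"][:,:,::-1].copy()
    np.savez('pics/'+f+'.npz',im=im,K=d["K"],E=d["extrinsics"])
    show(f,f,crop,s)
def show(src,f,crop=None,s=1.5):
    im=np.load('pics/'+src+'.npz')['im']
    if crop: x0,y0,x1,y1=crop; im=im[y0:y1,x0:x1]
    cv2.imwrite('pics/'+f+'.png',cv2.resize(im,None,fx=s,fy=s,interpolation=cv2.INTER_CUBIC))
def ray(f,u,v,fish=False):
    z=np.load('pics/'+f+'.npz');K,E=z['K'],z['E']
    a=(u-K[0,2])/K[0,0]; b=(v-K[1,2])/K[1,1]
    if fish:
        r=np.hypot(a,b); k=np.sin(r)/max(r,1e-9); d=np.array([a*k,-b*k,-np.cos(r)])
    else: d=np.array([a,-b,-1.])
    R=E[:3,:3]; return -R.T@E[:3,3], R.T@(d/np.linalg.norm(d))
def atz(f,u,v,z,fish=False):
    c,d=ray(f,u,v,fish); return c+d*(z-c[2])/d[2]
def tri(*rs):
    A=0;b=0
    for c,d in rs:
        P=np.eye(3)-np.outer(d,d); A=A+P; b=b+P@c
    return np.linalg.solve(A,b)
def proj(f,p,fish=False):
    z=np.load('pics/'+f+'.npz');K,E=z['K'],z['E']
    q=E[:3,:3]@np.array(p)+E[:3,3]; a,b,c=q[0],-q[1],-q[2]
    if fish:
        r=np.hypot(a,b); t=np.arctan2(r,c); a,b,c=a/r*t,b/r*t,1
    return K[0,0]*a/c+K[0,2],K[1,1]*b/c+K[1,2]
def state():
    s=sensors.get_state()
    print({k:np.round(s[k],3).tolist() for k in("clock","qpos","position","ee_rot","contact_force","width","gripper_force")})
    return s
E
python3 - <<'E'
from h import *
snap("scene","s0");snap("top","t0")
state();print(manip.tcp_to_tips)
for n in("s0","t0"):
    z=np.load(f'pics/{n}.npz');print(z['K'].round(1).tolist(),z['E'].round(3).tolist())
E
```

```text
{'clock': 0.1, 'qpos': [1.126, 0.277, 1.506, 0.0, 1.361, -0.121], 'position': [0.183, 0.545, 0.404], 'ee_rot': [-0.0, 0.161, 0.987, -0.001], 'contact_force': [-0.009, -0.16, 0.08], 'width': 0.085, 'gripper_force': 0.0}
0.1734
[[444.3, 0.0, 259.1], [0.0, 444.3, 191.8], [0.0, 0.0, 1.0]] [[0.889, -0.459, -0.004, -0.499], [0.313, 0.601, 0.736, -0.315], [-0.335, -0.655, 0.677, -1.649], [0.0, 0.0, 0.0, 1.0]]
[[492.7, 0.0, 249.1], [0.0, 492.7, 187.7], [0.0, 0.0, 1.0]] [[-0.369, -0.929, -0.013, 0.214], [0.725, -0.297, 0.622, -0.503], [-0.582, 0.22, 0.783, -1.843], [0.0, 0.0, 0.0, 1.0]]
```

View pics/s0.png

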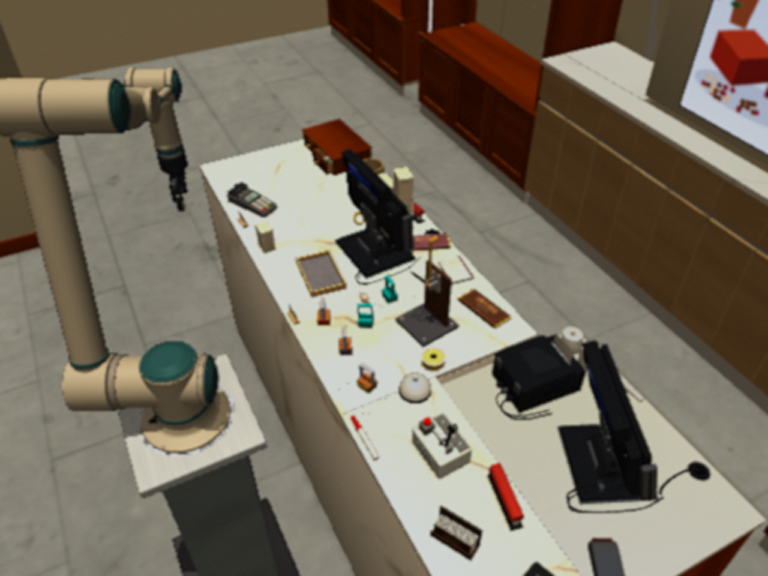

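View pics/t0.png

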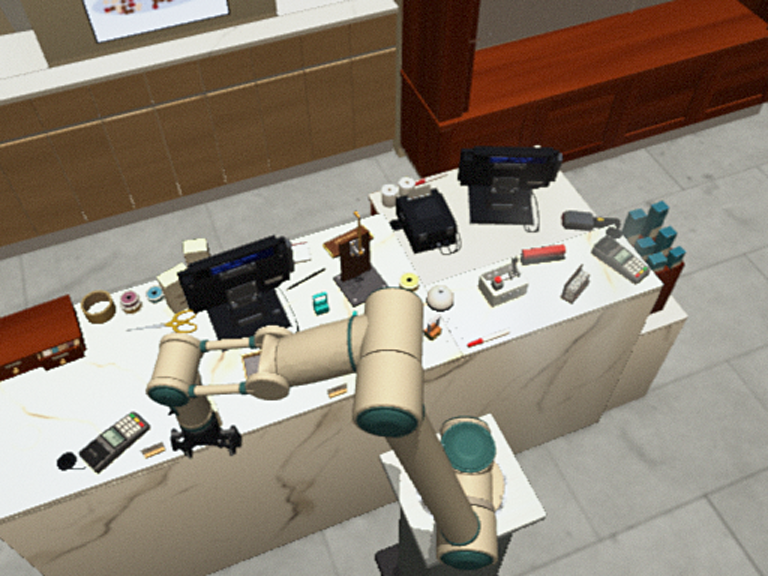

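The scene view shows the tray at about (320,272), the hook stand at (430,310), the trip box at (440,440), three fob-like items at (323,312), (345,340) and (367,378), and turquoise items at (365,313) and (389,288). In the top view the arm hides part of the counter. I'll enlarge both.

Run:
```python
from h import *
show("s0","s0a",(185,150,345,330),4.4*0.75)
im=np.load('pics/s0.npz')['im']
a=cv2.resize(im[155:275,185:325],None,fx=5,fy=5,interpolation=cv2.INTER_CUBIC)
cv2.imwrite('pics/s0a.png',a)
b=cv2.resize(im[220:330,225:365],None,fx=5,fy=5,interpolation=cv2.INTER_CUBIC)
cv2.imwrite('pics/s0b.png',b)
for u,v in [(323,320),(345,350),(367,386),(365,322),(389,298),(320,272),(427,322),(440,455)]:
    print(u,v,atz('s0',u/1.5,v/1.5,0).round(3))
```

```text
323 320 [0.429 0.148 0.   ]
345 350 [0.437 0.015 0.   ]
367 386 [ 0.435 -0.124  0.   ]
365 322 [0.531 0.086 0.   ]
389 298 [0.636 0.142 0.   ]
320 272 [0.502 0.342 0.   ]
427 322 [0.686 0.005 0.   ]
440 455 [ 0.497 -0.388  0.   ]
```

View pics/s0a.png

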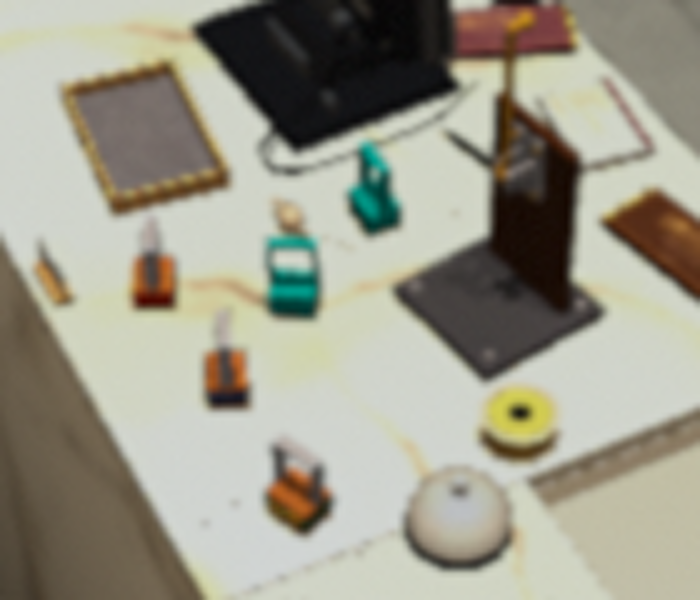

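View pics/s0b.png

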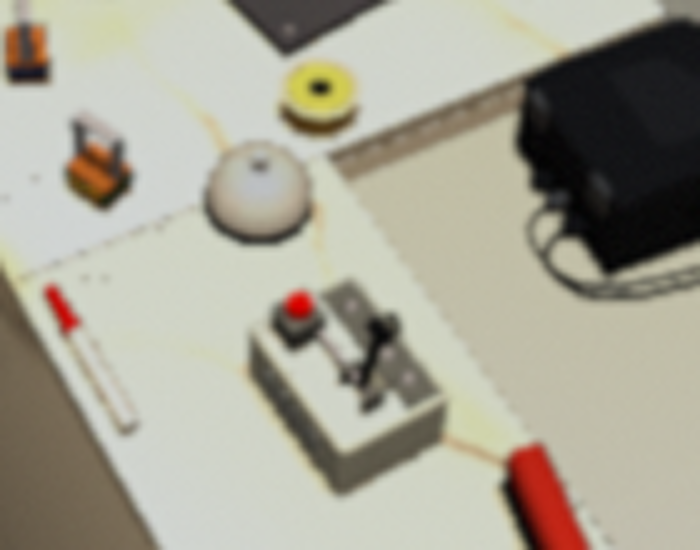

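The close crops show the red-band fob at crop A (155,285), the blue at (227,385) and a third, probably green, at (298,500). The button is at crop B (300,302) and the lever tip at (383,328). Next I'll work out the stand, box, tray and fob poses.

Run:
```python
from h import *
A=lambda u,v,z:atz('s0',185+u/5,155+v/5,z).round(3)
B=lambda u,v,z:atz('s0',225+u/5,220+v/5,z).round(3)
print('foot',[A(*p,0.012).tolist() for p in[(397,290),(487,378),(603,308),(492,240)]])
print('board top',[A(*p,0.188).tolist() for p in[(500,95),(578,160)]])
print('box',[B(*p,0.06).tolist() for p in[(250,335),(345,455),(443,400),(350,280)]])
print('button',B(300,300,.09),'levtip',B(383,328,.124))
print('tray',[A(*p,0.022).tolist() for p in[(65,85),(170,65),(227,180),(115,205)]])
print('straps top', A(150,225,.072),A(222,318,.072),A(298,447,.072), 'ends3',A(275,440,.072),A(322,460,.072))
print('blk', A(155,275,.028),A(228,372,.028),A(298,485,.028))
print('turq', A(293,245,.072),A(373,150,.072))
print('ball',A(522,20,.3))
s=lambda u,v:ray('t0',u/1.5,v/1.5)
print('button tri',tri(ray('s0',225+60,220+60),s(497,281)),'ball',tri(ray('s0',185+522/5,155+4),s(358,216)))
```

```text
foot [[0.609, 0.043, 0.012], [0.627, -0.079, 0.012], [0.752, -0.055, 0.012], [0.71, 0.058, 0.012]]
board top [[0.704, 0.046, 0.188], [0.719, -0.05, 0.188]]
box [[0.452, -0.335, 0.06], [0.461, -0.447, 0.06], [0.542, -0.441, 0.06], [0.537, -0.326, 0.06]]
button [ 0.485 -0.343  0.09 ] levtip [ 0.509 -0.409  0.124]
tray [[0.456, 0.412, 0.022], [0.554, 0.393, 0.022], [0.535, 0.224, 0.022], [0.435, 0.24, 0.022]]
straps top [0.435 0.152 0.072] [0.443 0.027 0.072] [ 0.438 -0.121  0.072] ends3 [ 0.426 -0.107  0.072] [ 0.449 -0.141  0.072]
blk [0.43  0.138 0.028] [0.438 0.01  0.028] [ 0.437 -0.121  0.028]
turq [0.53  0.076 0.072] [0.642 0.15  0.072]
ball [0.693 0.002 0.3  ]
button tri [ 0.4829525  -0.34396799  0.08876804] ball [ 6.89190233e-01 -2.53675987e-04  2.98816327e-01]
```

Request:
{"fn": "jog_arm", "kwargs": {
  "plan": [
    {"dz":-20,"az":-0.9},
    {"dz":-20,"az":-0.9},
    {"dz":-20,"az":-0.9},
    {"dz":-20,"az":-0.9},
    {"dz":-20,"az":-0.93},
    {"dx":-13.5,"dy":-38},
    {"dx":-13.5,"dy":-38},
    {"dx":-13.5,"dy":-38},
    {"dx":-13.5,"dy":-38},
    {"dx":-13.5,"dy":-38},
    {"dx":-13.5,"dy":-38},
    {"dx":-13.5,"dy":-38},
    {"dx":-13.5,"dy":-38},
    {"dx":-13.5,"dy":-38},
    {"dx":-13.5,"dy":-38},
    {"dx":-13.5,"dy":-38},
    {"dx":-13.5,"dy":-38},
    {"dx":-13.5,"dy":-38},
    {"dx":-13.5,"dy":-38}
  ]
}}

```text
$.plan[0]: bad value
```

```bash
cat >> h.py <<'E'
def to(p,ang=None):
    "shift of TCP (mm, present tool axes) and turn az to put grasp axis angle ang (deg, mod 180)"
    s=sensors.get_state(); w,x,y,z=s["ee_rot"]
    from scipy.spatial.transform import Rotation as R
    M=R.from_quat([x,y,z,w]).as_matrix()
    a=np.degrees(np.arctan2(M[1,1],M[0,1]))
    o='' 
    if ang is not None:
        d=(ang-a+90)%180-90; o=f' az={-d/6:.2f}'
        c=np.radians(a+d); M=np.array([[-np.sin(c),np.cos(c),0],[np.cos(c),np.sin(c),0],[0,0,-1]])
        M=np.column_stack([[-np.sin(c),np.cos(c),0],[np.cos(c),np.sin(c),0],[0,0,-1]])
        M[:,0]=np.cross(M[:,1],M[:,2])
    print('shift after turn',(M.T@(np.array(p)-s["position"])*1000).round(1),o,'yaw now',round(a,1),'tilt',M[2,2].round(4),'x',M[:2,0].round(3))
E
python3 - <<'E'
from h import *
state(); snap("wrist","w1")
z=np.load('pics/w1.npz');print(z['K'].round(1).tolist(),z['E'].round(3).tolist())
E
```

```text
{'clock': 0.1, 'qpos': [1.126, 0.277, 1.506, 0.0, 1.361, -0.121], 'position': [0.183, 0.545, 0.404], 'ee_rot': [-0.0, 0.161, 0.987, -0.001], 'contact_force': [-0.009, -0.16, 0.08], 'width': 0.085, 'gripper_force': 0.0}
[[297.3, 0.0, 258.6], [0.0, 297.3, 193.4], [0.0, 0.0, 1.0]] [[0.318, 0.948, -0.002, -0.574], [-0.909, 0.305, -0.284, 0.037], [-0.269, 0.092, 0.959, -0.379], [0.0, 0.0, 0.0, 1.0]]
```

View pics/w1.png

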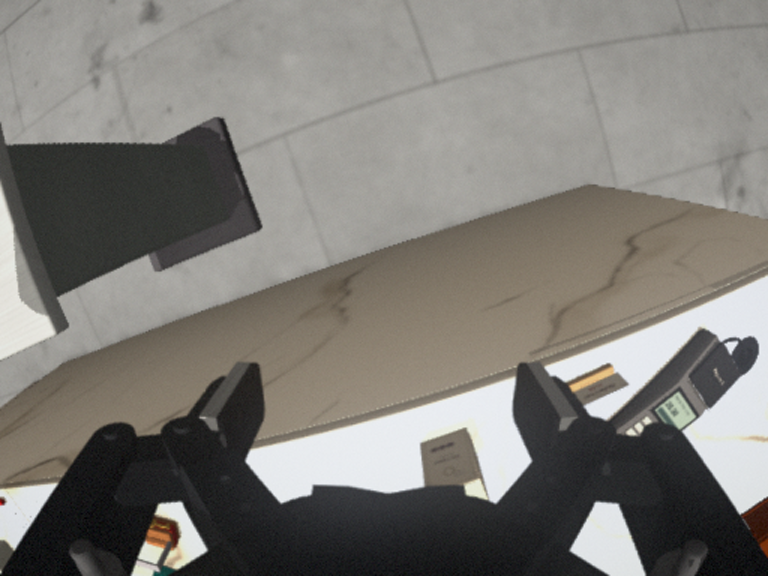

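Request:
{"fn": "jog_arm", "kwargs": {
  "plan": [
    {"dx":0,"dy":0,"dz":-20,"ax":0,"ay":0,"az":1,"grip":0},
    {"dx":0,"dy":0,"dz":-20,"ax":0,"ay":0,"az":1,"grip":0}
  ]
}}

```text
clock: 0.32
position: [0.1828, 0.5448, 0.4434]
ee_rot: [-0.0, 0.266, 0.964, -0.002]
contact_force: [0.9, 0.1, -0.4]
width: 0.0857
gripper_force: 0.0
```

Run:
```python
from h import *
z=np.load('pics/w1.npz');E=z['E'];print('cam',-E[:3,:3].T@E[:3,3])
state(); to([0.40,0.03,0.50],-81.4)
```

```text
cam [0.11439869 0.56777818 0.37287795]
{'clock': 0.317, 'qpos': [1.126, 0.258, 1.435, 0.0, 1.453, 0.093], 'position': [0.183, 0.545, 0.443], 'ee_rot': [-0.0, 0.266, 0.964, -0.002], 'contact_force': [0.948, 0.057, -0.419], 'width': 0.086, 'gripper_force': 0.0}
shift after turn [-137.8 -541.5  -56.6]  az=-6.57 yaw now 59.2 tilt -1.0 x [-0.989 -0.15 ]
```

```bash
cat >> h.py <<'E'
from scipy.spatial.transform import Rotation as Rt
def tw(p,ang=None,n=None,start=None):
    """identical rows (constant twist) from pose start=(pos,yaw) or now to TCP p with tool-y angle ang (deg, nearest mod 360)"""
    if start is None:
        s=sensors.get_state(); w,x,y,z=s["ee_rot"]; M=Rt.from_quat([x,y,z,w]).as_matrix()
        start=(s["position"],np.degrees(np.arctan2(M[1,1],M[0,1])))
    p0,a=start; D=(np.array(p)-p0)*1000
    d=0 if ang is None else (ang-a+180)%360-180
    if n is None: n=int(max(1,np.ceil(np.linalg.norm(D)/38),np.ceil(abs(d)/6)))
    A=np.zeros((2,2))
    for k in range(n):
        c=np.radians(a+k*d/n); A+=np.array([[np.sin(c),np.cos(c)],[-np.cos(c),np.sin(c)]])
    v=np.linalg.solve(A,D[:2])
    if A[0,0]*0 : pass
    print(f'n={n} dx={v[0]:.1f} dy={v[1]:.1f} dz={-D[2]/n:.1f} az={-d/n/6:.3f}  (yaw {a:.1f} total {np.linalg.norm(D):.0f}mm)')
    return (np.array(p,float),a+d)
E
python3 - <<'E'
from h import *
s=sensors.get_state()
tw([.38,.03,.5],None,None,(s["position"],-81.4)) ; tw([.38,.03,.5],None,14,(s["position"],-60.8))
E
```

```text
n=15 dx=-7.9 dy=35.9 dz=-3.8 az=0.000  (yaw -81.4 total 554mm)
n=14 dx=5.6 dy=39.0 dz=-4.0 az=0.000  (yaw -60.8 total 554mm)
```

Request:
{"fn": "jog_arm", "kwargs": {
  "plan": [
    {"dx":0,"dy":0,"dz":-4,"ax":0,"ay":0,"az":1,"grip":0},
    {"dx":0,"dy":0,"dz":-4,"ax":0,"ay":0,"az":1,"grip":0},
    {"dx":0,"dy":0,"dz":-4,"ax":0,"ay":0,"az":1,"grip":0},
    {"dx":0,"dy":0,"dz":-4,"ax":0,"ay":0,"az":1,"grip":0},
    {"dx":0,"dy":0,"dz":-4,"ax":0,"ay":0,"az":1,"grip":0},
    {"dx":0,"dy":0,"dz":-4,"ax":0,"ay":0,"az":1,"grip":0},
    {"dx":0,"dy":0,"dz":-4,"ax":0,"ay":0,"az":1,"grip":0},
    {"dx":0,"dy":0,"dz":-4,"ax":0,"ay":0,"az":1,"grip":0},
    {"dx":0,"dy":0,"dz":-4,"ax":0,"ay":0,"az":1,"grip":0},
    {"dx":0,"dy":0,"dz":-4,"ax":0,"ay":0,"az":1,"grip":0},
    {"dx":0,"dy":0,"dz":-4,"ax":0,"ay":0,"az":1,"grip":0},
    {"dx":0,"dy":0,"dz":-4,"ax":0,"ay":0,"az":1,"grip":0},
    {"dx":0,"dy":0,"dz":-4,"ax":0,"ay":0,"az":1,"grip":0},
    {"dx":0,"dy":0,"dz":-4,"ax":0,"ay":0,"az":1,"grip":0},
    {"dx":0,"dy":0,"dz":-4,"ax":0,"ay":0,"az":1,"grip":0},
    {"dx":0,"dy":0,"dz":0,"ax":0,"ay":0,"az":1,"grip":0},
    {"dx":0,"dy":0,"dz":0,"ax":0,"ay":0,"az":1,"grip":0},
    {"dx":0,"dy":0,"dz":0,"ax":0,"ay":0,"az":1,"grip":0},
    {"dx":0,"dy":0,"dz":0,"ax":0,"ay":0,"az":1,"grip":0},
    {"dx":0,"dy":0,"dz":0,"ax":0,"ay":0,"az":1,"grip":0}
  ]
}}

```text
clock: 1.98
position: [0.1829, 0.5451, 0.5043]
ee_rot: [0.0, 0.968, 0.252, -0.0]
contact_force: [0.3, 0.2, -0.1]
width: 0.0857
gripper_force: 0.0
```

Request:
{"fn": "jog_arm", "kwargs": {
  "plan": [
    {"dx":-5.6,"dy":39,"dz":0,"ax":0,"ay":0,"az":0,"grip":0},
    {"dx":-5.6,"dy":39,"dz":0,"ax":0,"ay":0,"az":0,"grip":0},
    {"dx":-5.6,"dy":39,"dz":0,"ax":0,"ay":0,"az":0,"grip":0},
    {"dx":-5.6,"dy":39,"dz":0,"ax":0,"ay":0,"az":0,"grip":0},
    {"dx":-5.6,"dy":39,"dz":0,"ax":0,"ay":0,"az":0,"grip":0},
    {"dx":-5.6,"dy":39,"dz":0,"ax":0,"ay":0,"az":0,"grip":0},
    {"dx":-5.6,"dy":39,"dz":0,"ax":0,"ay":0,"az":0,"grip":0},
    {"dx":-5.6,"dy":39,"dz":0,"ax":0,"ay":0,"az":0,"grip":0},
    {"dx":-5.6,"dy":39,"dz":0,"ax":0,"ay":0,"az":0,"grip":0},
    {"dx":-5.6,"dy":39,"dz":0,"ax":0,"ay":0,"az":0,"grip":0},
    {"dx":-5.6,"dy":39,"dz":0,"ax":0,"ay":0,"az":0,"grip":0},
    {"dx":-5.6,"dy":39,"dz":0,"ax":0,"ay":0,"az":0,"grip":0},
    {"dx":-5.6,"dy":39,"dz":0,"ax":0,"ay":0,"az":0,"grip":0},
    {"dx":-5.6,"dy":39,"dz":0,"ax":0,"ay":0,"az":0,"grip":0},
    {"dx":0,"dy":0,"dz":0,"ax":0,"ay":0,"az":1,"grip":0},
    {"dx":0,"dy":0,"dz":0,"ax":0,"ay":0,"az":1,"grip":0},
    {"dx":0,"dy":0,"dz":0,"ax":0,"ay":0,"az":1,"grip":0},
    {"dx":0,"dy":0,"dz":0,"ax":0,"ay":0,"az":0.4,"grip":0},
    {"dx":0,"dy":0,"dz":0,"ax":0,"ay":0,"az":0,"grip":0}
  ]
}}

```text
clock: 3.57
position: [0.383, 0.0309, 0.5044]
ee_rot: [-0.0, 0.997, 0.078, -0.0]
contact_force: [-0.4, 0.3, -0.4]
width: 0.0855
gripper_force: 0.0
```

```bash
sed -i 's/\[\[np.sin(c),np.cos(c)\],\[-np.cos(c),np.sin(c)\]\]/[[-np.sin(c),np.cos(c)],[np.cos(c),np.sin(c)]]/' h.py
python3 - <<'E'
from h import *
state(); snap("wrist","w2")
E
```

```text
{'clock': 3.567, 'qpos': [-0.101, -0.066, 1.659, 0.0, 1.55, 1.313], 'position': [0.383, 0.031, 0.504], 'ee_rot': [-0.0, 0.997, 0.078, -0.0], 'contact_force': [-0.377, 0.259, -0.413], 'width': 0.086, 'gripper_force': 0.0}
```

View pics/w2.png

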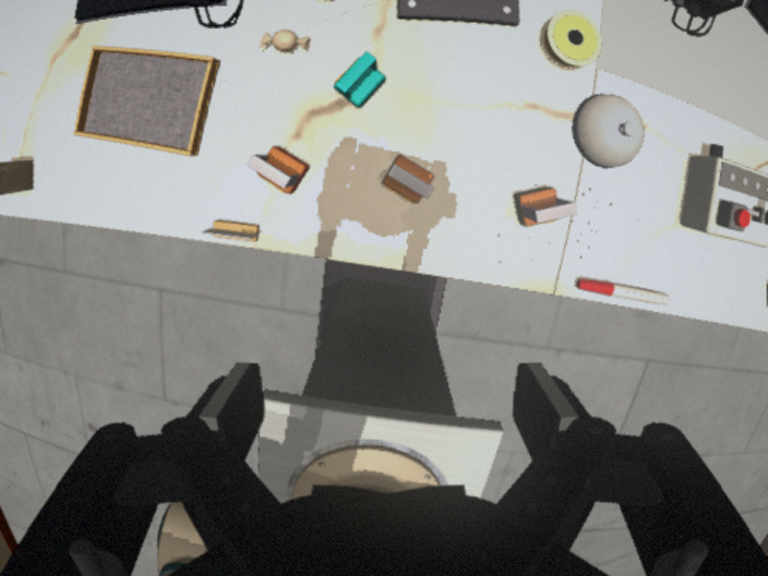

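The wrist view shows all three fobs at about (278,168), (408,178) and (543,205), plus the tray at (148,100) and the button at (740,217). I'll enlarge the fobs.

Run:
```python
from h import *
im=np.load('pics/w2.npz')['im']
c=[cv2.resize(im[y:y+50,x:x+60],None,fx=8,fy=8,interpolation=cv2.INTER_CUBIC)[:, :] for x,y in[(160,90),(245,93),(335,115)]]
cv2.imwrite('pics/w2c.png',cv2.resize(np.hstack(c),None,fx=.5,fy=.5))
```

```text
(no output)
```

View pics/w2c.png

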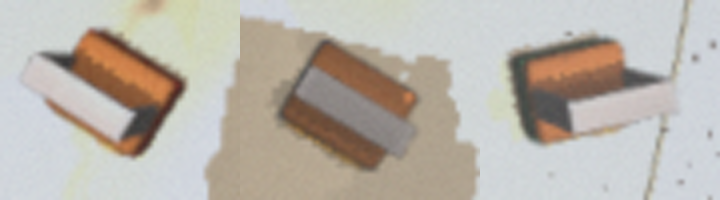

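Run:
```python
from h import *
F={'red':(26,68,131,126,160,90),'blue':(306-240,78,408-240,143,245,93),'green':(573-480,117,678-480,95,335,115)}
for k,(a,b,c,d,x,y) in F.items():
    p=atz('w2',x+a/4,y+b/4,.074,True);q=atz('w2',x+c/4,y+d/4,.074,True);e=q-p
    print(k,((p+q)/2).round(4),'len',np.linalg.norm(e).round(4),'ang',np.degrees(np.arctan2(e[1],e[0])).round(1))
print('tray',[atz('w2',u/1.5,v/1.5,.022,True).round(3).tolist() for u,v in[(92,46),(219,58),(196,155),(76,135)]])
print('foot',[atz('w2',u/1.5,v/1.5,.012,True).round(3).tolist() for u,v in[(397,17),(519,24)]])
print('button',tri(ray('w2',743/1.5,217/1.5,True),ray('s0',285,280)))
s=state()
a=tw([.680,-.001,.52],-81.4); tw([.690,0,.455],-81.4,None,a)
```

```text
red [0.4315 0.1472 0.074 ] len 0.0427 ang -111.6
blue [0.4406 0.0186 0.074 ] len 0.0405 ang -113.3
green [ 0.4378 -0.122   0.074 ] len 0.0413 ang -67.6
tray [[0.562, 0.409, 0.022], [0.544, 0.234, 0.022], [0.438, 0.245, 0.022], [0.454, 0.416, 0.022]]
foot [[0.609, 0.057, 0.012], [0.629, -0.07, 0.012]]
button [ 0.48474086 -0.34475983  0.09209627]
{'clock': 3.617, 'qpos': [-0.101, -0.066, 1.659, 0.0, 1.55, 1.311], 'position': [0.383, 0.031, 0.504], 'ee_rot': [-0.0, 0.997, 0.079, -0.0], 'contact_force': [-0.003, -0.098, 0.195], 'width': 0.085, 'gripper_force': 0.0}
n=8 dx=36.1 dy=9.7 dz=-1.9 az=0.010  (yaw -80.9 total 299mm)
n=2 dx=5.0 dy=0.3 dz=32.5 az=-0.000  (yaw -81.4 total 66mm)
```

Request:
{"fn": "jog_arm", "kwargs": {
  "plan": [
    {"dx":36.5,"dy":9.3,"dz":-2,"ax":0,"ay":0,"az":0,"grip":0},
    {"dx":36.5,"dy":9.3,"dz":-2,"ax":0,"ay":0,"az":0,"grip":0},
    {"dx":36.5,"dy":9.3,"dz":-2,"ax":0,"ay":0,"az":0,"grip":0},
    {"dx":36.5,"dy":9.3,"dz":-2,"ax":0,"ay":0,"az":0,"grip":0},
    {"dx":36.5,"dy":9.3,"dz":-2,"ax":0,"ay":0,"az":0,"grip":0},
    {"dx":36.5,"dy":9.3,"dz":-2,"ax":0,"ay":0,"az":0,"grip":0},
    {"dx":36.5,"dy":9.3,"dz":-2,"ax":0,"ay":0,"az":0,"grip":0},
    {"dx":36.5,"dy":9.3,"dz":-2,"ax":0,"ay":0,"az":0.1,"grip":0},
    {"dx":0,"dy":0,"dz":0,"ax":0,"ay":0,"az":0,"grip":0}
  ]
}}

```text
clock: 4.37
position: [0.6899, 0.0027, 0.5161]
ee_rot: [0.0, 0.997, 0.074, 0.0]
contact_force: [0.4, -0.4, -1.0]
width: 0.0856
gripper_force: 0.0
```

Run:
```python
from h import *
state(); snap("wrist","w3")
print(np.array(proj('w3',[.690,.002,.30],True))*1.5)
```

```text
{'clock': 4.367, 'qpos': [-0.097, 0.427, 1.007, -0.0, 1.707, 1.326], 'position': [0.69, 0.003, 0.516], 'ee_rot': [0.0, 0.997, 0.074, 0.0], 'contact_force': [0.445, -0.45, -1.041], 'width': 0.086, 'gripper_force': 0.0}
[389.14293707 327.9588851 ]
```

View pics/w3.png

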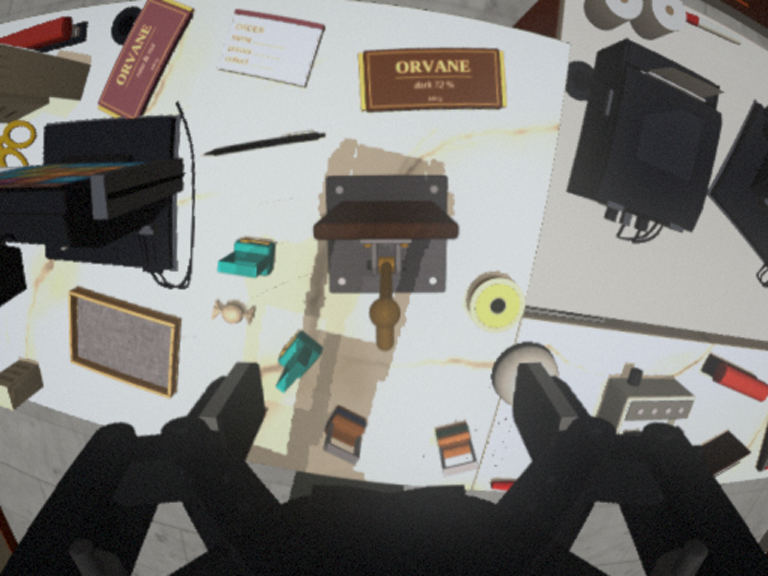

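Run:
```python
from h import *
print(atz('w3',384/1.5,312/1.5,.300,True), tri(ray('w3',256,208,True),ray('s0',185+522/5,159)))
b=[atz('w3',u/1.5,v/1.5,.188,True).round(4) for u,v in[(314,232),(459,236)]];print(b, np.sum(b,0)/2)
b=[atz('w3',u/1.5,v/1.5,.012,True).round(4) for u,v in[(328,290),(447,292),(447,177),(328,177)]];print(b, np.sum(b,0)/4)
```

```text
[0.69711394 0.0053549  0.3       ] [0.69560633 0.00536192 0.29625524]
[array([0.7078, 0.0559, 0.188 ]), array([ 0.7196, -0.0419,  0.188 ])] [0.7137 0.007  0.188 ]
[array([0.6133, 0.0584, 0.012 ]), array([ 0.6306, -0.073 ,  0.012 ]), array([ 0.7554, -0.0509,  0.012 ]), array([0.7369, 0.0734, 0.012 ])] [0.68405  0.001975 0.012   ]
```

Request:
{"fn": "jog_arm", "kwargs": {
  "plan": [
    {"dx":3.6,"dy":-0.8,"dz":32,"ax":0,"ay":0,"az":0.1,"grip":0},
    {"dx":3.6,"dy":-0.8,"dz":32,"ax":0,"ay":0,"az":0,"grip":0},
    {"dx":0,"dy":0,"dz":0,"ax":0,"ay":0,"az":0,"grip":0.5},
    {"dx":0,"dy":0,"dz":0,"ax":0,"ay":0,"az":0,"grip":1},
    {"dx":0,"dy":0,"dz":0,"ax":0,"ay":0,"az":0,"grip":1},
    {"dx":0,"dy":0,"dz":0,"ax":0,"ay":0,"az":0,"grip":1},
    {"dx":0,"dy":0,"dz":0,"ax":0,"ay":0,"az":0,"grip":1},
    {"dx":0,"dy":0,"dz":0,"ax":0,"ay":0,"az":0,"grip":1},
    {"dx":0,"dy":0,"dz":0,"ax":0,"ay":0,"az":0,"grip":1},
    {"dx":0,"dy":0,"dz":0,"ax":0,"ay":0,"az":0,"grip":1}
  ],
  "grip_force": 25
}}

```text
clock: 5.25
position: [0.6903, 0.0052, 0.4591]
ee_rot: [0.002, 0.998, 0.068, 0.002]
contact_force: [0.3, -2.9, 5.3]
width: 0.0117
gripper_force: 24.4
```

Run:
```python
from h import *
state()
r=np.hypot(150,14);a=np.arctan2(150,14)
t=np.linspace(0,np.pi/2,11);x=r*np.cos(a+t);z=r*np.sin(a+t)
print(np.diff(x).round(1),-np.diff(z).round(1))
```

```text
{'clock': 5.25, 'qpos': [-0.093, 0.433, 1.132, -0.002, 1.571, 1.342], 'position': [0.69, 0.005, 0.459], 'ee_rot': [0.002, 0.998, 0.068, 0.002], 'contact_force': [0.308, -2.906, 5.337], 'width': 0.012, 'gripper_force': 24.394}
[-23.6 -23.4 -22.6 -21.2 -19.3 -17.  -14.2 -11.   -7.6  -4. ] [-0.3  3.4  7.  10.4 13.6 16.5 18.9 20.9 22.4 23.3]
```

Request:
{"fn": "jog_arm", "kwargs": {
  "plan": [
    {"dx":-12,"dy":0,"dz":0,"ax":0,"ay":0,"az":0,"grip":1},
    {"dx":-12,"dy":0,"dz":0,"ax":0,"ay":0,"az":0,"grip":1},
    {"dx":-12,"dy":0,"dz":1,"ax":0,"ay":0,"az":0,"grip":1},
    {"dx":-12,"dy":0,"dz":2,"ax":0,"ay":0,"az":0,"grip":1},
    {"dx":-12,"dy":0,"dz":3,"ax":0,"ay":0,"az":0,"grip":1},
    {"dx":-11,"dy":0,"dz":4,"ax":0,"ay":0,"az":0,"grip":1},
    {"dx":-11,"dy":0,"dz":5,"ax":0,"ay":0,"az":0,"grip":1},
    {"dx":-11,"dy":0,"dz":6,"ax":0,"ay":0,"az":0,"grip":1}
  ]
}}

```text
clock: 5.92
position: [0.598, -0.0085, 0.4365]
ee_rot: [0.003, 0.998, 0.068, 0.002]
contact_force: [2.1, -7.9, -1.0]
width: 0.0118
gripper_force: 24.3
```

Run:
```python
from h import *
state(); snap("wrist","w4",(130,120,390,330),2.5)
```

```text
{'clock': 5.917, 'qpos': [-0.129, 0.295, 1.4, -0.005, 1.443, 1.306], 'position': [0.598, -0.009, 0.436], 'ee_rot': [0.003, 0.998, 0.068, 0.002], 'contact_force': [2.074, -7.909, -0.992], 'width': 0.012, 'gripper_force': 24.316}
```

View pics/w4.png

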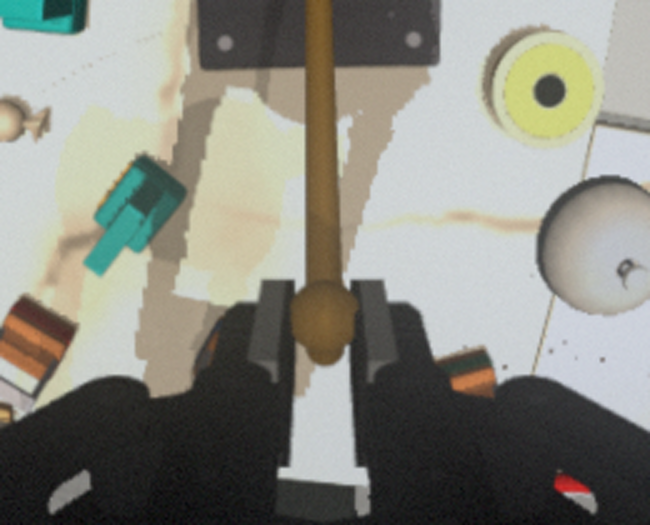

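Request:
{"fn": "jog_arm", "kwargs": {
  "plan": [
    {"dx":-14,"dy":0.5,"dz":10,"ax":0,"ay":0,"az":0,"grip":1},
    {"dx":-13,"dy":0.5,"dz":11.5,"ax":0,"ay":0,"az":0,"grip":1},
    {"dx":-12,"dy":0.5,"dz":13,"ax":0,"ay":0,"az":0,"grip":1},
    {"dx":-10,"dy":0.5,"dz":14,"ax":0,"ay":0,"az":0,"grip":1},
    {"dx":-8.5,"dy":0.5,"dz":15,"ax":0,"ay":0,"az":0,"grip":1},
    {"dx":-6.5,"dy":0.5,"dz":16,"ax":0,"ay":0,"az":0,"grip":1},
    {"dx":-4.5,"dy":0,"dz":17,"ax":0,"ay":0,"az":0,"grip":1},
    {"dx":-2.5,"dy":0,"dz":17,"ax":0,"ay":0,"az":0,"grip":1},
    {"dx":0,"dy":0,"dz":3,"ax":0,"ay":0,"az":0,"grip":1},
    {"dx":0,"dy":0,"dz":0,"ax":0,"ay":0,"az":0,"grip":1}
  ]
}}

```text
clock: 6.8
position: [0.522, -0.0194, 0.3157]
ee_rot: [-0.001, 0.998, 0.069, -0.011]
contact_force: [-14.8, -3.7, 0.9]
width: 0.0001
gripper_force: 7.4
```

Run:
```python
from h import *
state()
```

```text
{'clock': 6.8, 'qpos': [-0.169, 0.271, 1.748, -0.004, 1.144, 1.266], 'position': [0.522, -0.019, 0.316], 'ee_rot': [-0.001, 0.998, 0.069, -0.011], 'contact_force': [-14.783, -3.657, 0.895], 'width': 0.0, 'gripper_force': 7.427}
```

Request:
{"fn": "jog_arm", "kwargs": {
  "plan": [
    {"dx":-10,"dy":0,"dz":0,"ax":0,"ay":0,"az":0,"grip":1},
    {"dx":-10,"dy":0,"dz":0,"ax":0,"ay":0,"az":0,"grip":1},
    {"dx":-10,"dy":0,"dz":-30,"ax":0,"ay":0,"az":0,"grip":1},
    {"dx":0,"dy":0,"dz":-30,"ax":0,"ay":0,"az":0,"grip":1},
    {"dx":0,"dy":0,"dz":0,"ax":0,"ay":0,"az":0,"grip":1}
  ]
}}

```text
clock: 7.22
position: [0.4995, -0.0233, 0.3851]
ee_rot: [0.001, 0.998, 0.068, 0.006]
contact_force: [0.7, 0.1, 1.3]
width: 0.0003
gripper_force: 0.0
```

Run:
```python
from h import *
state(); snap("wrist","w5");snap("scene","s5")
im=np.load('pics/w5.npz')['im'][60:330,150:390]; b=np.load('pics/s5.npz')['im'][140:260,200:320]
cv2.imwrite('pics/w5.png',np.hstack([cv2.resize(im,(400,450)),cv2.resize(b,(400,450),interpolation=2)]))
for th in (0,.1,.3):
  r=.15; 
  p=np.array([.684,.003,.15])+np.array([-.990,-.139,0])*(r*np.cos(th)-.014*np.sin(th))+np.array([0,0,r*np.sin(th)+.014*np.cos(th)])
  u,v=proj('w5',p,True); print(th,(u-150)/.6,(v-60)/.6)
  u,v=proj('s5',p); print(th,400+(u-200)*400/120,(v-140)*450/120)
```

```text
{'clock': 7.217, 'qpos': [-0.186, 0.172, 1.696, 0.001, 1.261, 1.247], 'position': [0.499, -0.023, 0.385], 'ee_rot': [0.001, 0.998, 0.068, 0.006], 'contact_force': [0.722, 0.144, 1.343], 'width': 0.0, 'gripper_force': 0.0}
0 177.67711501936694 178.6197266972995
0 583.1149089006377 230.4614652955271
0.1 177.50666150404328 180.47189840135493
0.1 584.5237753241564 219.0582539649792
0.3 177.0148684240822 170.34660007705213
0.3 590.5656331105325 194.8985343881504
```

View pics/w5.png

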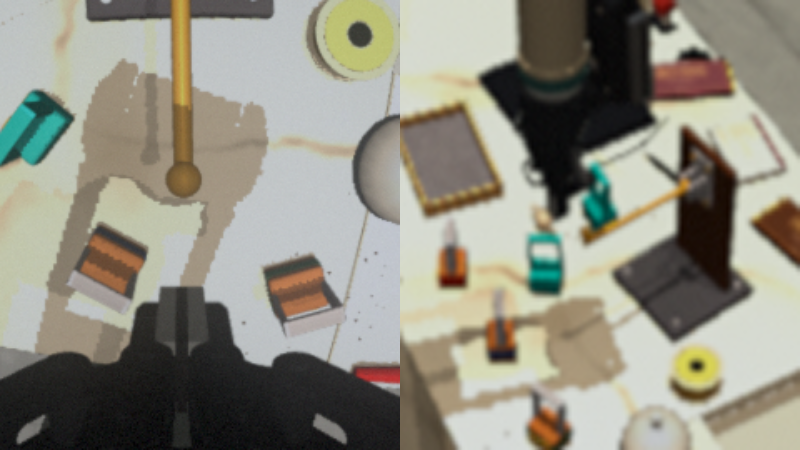

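Run:
```python
from h import *
b=tri(ray('w5',150+183*.6,60+178*.6,True),ray('s5',200+187*.3,140+236*120/450)); print(b, atz('w5',150+183*.6,60+178*.6,.164,True))
tw([b[0],b[1],.375])
```

```text
[ 0.53669261 -0.02110915  0.15884486] [ 0.5360281  -0.01988214  0.164     ]
n=2 dx=19.0 dy=1.6 dz=3.1 az=0.000  (yaw -82.2 total 39mm)
```

Request:
{"fn": "jog_arm", "kwargs": {
  "plan": [
    {"dx":19,"dy":1,"dz":5,"ax":0,"ay":0,"az":0,"grip":1},
    {"dx":19,"dy":1,"dz":5,"ax":0,"ay":0,"az":0,"grip":1},
    {"dx":0,"dy":0,"dz":15,"ax":0,"ay":0,"az":0,"grip":1},
    {"dx":0,"dy":0,"dz":12,"ax":0,"ay":0,"az":0,"grip":1},
    {"dx":0,"dy":0,"dz":4,"ax":0,"ay":0,"az":0,"grip":1},
    {"dx":0,"dy":0,"dz":3,"ax":0,"ay":0,"az":0,"grip":1},
    {"dx":0,"dy":0,"dz":0,"ax":0,"ay":0,"az":0,"grip":1}
  ]
}}

```text
clock: 7.9
position: [0.5365, -0.0198, 0.3422]
ee_rot: [0.0, 0.998, 0.069, 0.004]
contact_force: [-9.3, 1.7, 39.8]
width: -0.0
gripper_force: 19.8
```

Run:
```python
from h import *
s=sensors.get_state()
a=tw([.4406,.0186,.390],66.7,5,(np.array([.5365,-.0198,.402]),38))
tw([.4406,.0186,.207],None,None,a)
```

```text
n=5 dx=19.8 dy=-6.7 dz=2.4 az=-0.957  (yaw 38.0 total 104mm)
n=5 dx=-0.0 dy=0.0 dz=36.6 az=0.000  (yaw 66.7 total 183mm)
```

Request:
{"fn": "jog_arm", "kwargs": {
  "plan": [
    {"dx":0,"dy":0,"dz":-15,"ax":0,"ay":0,"az":0,"grip":1},
    {"dx":0,"dy":0,"dz":-15,"ax":0,"ay":0,"az":-1,"grip":1},
    {"dx":0,"dy":0,"dz":-15,"ax":0,"ay":0,"az":-1,"grip":0},
    {"dx":0,"dy":0,"dz":-15,"ax":0,"ay":0,"az":-1,"grip":0},
    {"dx":0,"dy":0,"dz":0,"ax":0,"ay":0,"az":-1,"grip":0},
    {"dx":0,"dy":0,"dz":0,"ax":0,"ay":0,"az":-1,"grip":0},
    {"dx":0,"dy":0,"dz":0,"ax":0,"ay":0,"az":-1,"grip":0},
    {"dx":0,"dy":0,"dz":0,"ax":0,"ay":0,"az":-1,"grip":0},
    {"dx":0,"dy":0,"dz":0,"ax":0,"ay":0,"az":-1,"grip":0},
    {"dx":0,"dy":0,"dz":0,"ax":0,"ay":0,"az":-1,"grip":0},
    {"dx":0,"dy":0,"dz":0,"ax":0,"ay":0,"az":-1,"grip":0},
    {"dx":0,"dy":0,"dz":0,"ax":0,"ay":0,"az":-1,"grip":0},
    {"dx":0,"dy":0,"dz":0,"ax":0,"ay":0,"az":-1,"grip":0},
    {"dx":0,"dy":0,"dz":0,"ax":0,"ay":0,"az":-1,"grip":0},
    {"dx":0,"dy":0,"dz":0,"ax":0,"ay":0,"az":-1,"grip":0},
    {"dx":0,"dy":0,"dz":0,"ax":0,"ay":0,"az":-1,"grip":0},
    {"dx":0,"dy":0,"dz":0,"ax":0,"ay":0,"az":-1,"grip":0},
    {"dx":0,"dy":0,"dz":0,"ax":0,"ay":0,"az":-1,"grip":0},
    {"dx":0,"dy":0,"dz":0,"ax":0,"ay":0,"az":-1,"grip":0},
    {"dx":0,"dy":0,"dz":0,"ax":0,"ay":0,"az":-1,"grip":0}
  ]
}}

```text
clock: 9.57
position: [0.536, -0.0198, 0.394]
ee_rot: [-0.001, 0.484, 0.875, 0.0]
contact_force: [-0.6, -0.1, 0.3]
width: 0.0855
gripper_force: 0.0
```

Run:
```python
from h import *
state()
a=tw([.4406,.0186,.360],66.7,6)
```

```text
{'clock': 9.567, 'qpos': [-0.167, 0.225, 1.604, 0.001, 1.315, -0.728], 'position': [0.536, -0.02, 0.394], 'ee_rot': [-0.001, 0.484, 0.875, 0.0], 'contact_force': [-0.624, -0.135, 0.342], 'width': 0.085, 'gripper_force': 0.0}
n=6 dx=16.2 dy=-6.4 dz=5.7 az=-0.960  (yaw 32.1 total 108mm)
```

Request:
{"fn": "jog_arm", "kwargs": {
  "plan": [
    {"dx":16,"dy":-6.5,"dz":5,"ax":0,"ay":0,"az":-0.96,"grip":0},
    {"dx":16,"dy":-6.5,"dz":5,"ax":0,"ay":0,"az":-0.96,"grip":0},
    {"dx":16,"dy":-6.5,"dz":5,"ax":0,"ay":0,"az":-0.96,"grip":0},
    {"dx":16,"dy":-6.5,"dz":5,"ax":0,"ay":0,"az":-0.96,"grip":0},
    {"dx":16,"dy":-6.5,"dz":5,"ax":0,"ay":0,"az":-0.96,"grip":0},
    {"dx":16,"dy":-6.5,"dz":5,"ax":0,"ay":0,"az":-0.96,"grip":0},
    {"dx":0,"dy":0,"dz":0,"ax":0,"ay":0,"az":0,"grip":0}
  ]
}}

```text
clock: 10.15
position: [0.4375, 0.0185, 0.3631]
ee_rot: [-0.004, 0.203, 0.979, 0.0]
contact_force: [-0.6, -0.3, -0.3]
width: 0.0855
gripper_force: 0.0
```

```bash
cat >> h.py <<'E'
def fobs(f,fish,z=.028):
    im=np.load('pics/'+f+'.npz')['im']; h=cv2.cvtColor(im,cv2.COLOR_BGR2HSV)
    m=cv2.inRange(h,(5,110,60),(16,255,255)); m=cv2.morphologyEx(m,cv2.MORPH_CLOSE,np.ones((5,5)))
    n,l,st,c=cv2.connectedComponentsWithStats(m)
    for i in range(1,n):
        if st[i,4]>25:
            p=atz(f,*c[i],z,fish)
            if .3<p[0]<.62 and -.3<p[1]<.5: print(f,'blob',c[i].round(0),st[i,4],p[:2].round(3))
E
python3 - <<'E'
from h import *
state(); snap("wrist","w6");snap("scene","s6")
for f in('s0','s6'): fobs(f,False)
for f in('w2','w6'): fobs(f,True)
E
```

```text
{'clock': 10.15, 'qpos': [-0.117, 0.101, 1.842, 0.001, 1.207, -1.279], 'position': [0.438, 0.018, 0.363], 'ee_rot': [-0.004, 0.203, 0.979, 0.0], 'contact_force': [-0.563, -0.264, -0.251], 'width': 0.086, 'gripper_force': 0.0}
s0 blob [217. 193.] 46 [0.474 0.231]
s0 blob [216. 211.] 68 [0.427 0.136]
s0 blob [230. 229.] 62 [0.435 0.013]
s0 blob [244. 253.] 74 [ 0.432 -0.127]
s6 blob [215. 211.] 77 [0.425 0.132]
s6 blob [230. 229.] 69 [0.437 0.014]
s6 blob [244. 253.] 73 [ 0.432 -0.126]
w2 blob [59. 59.] 244 [0.508 0.399]
w2 blob [135.  67.] 259 [0.496 0.243]
w2 blob [190. 108.] 296 [0.44  0.144]
w2 blob [276. 112.] 160 [0.451 0.016]
w2 blob [267. 126.] 135 [0.429 0.025]
w2 blob [190. 125.] 38 [0.415 0.141]
w2 blob [358. 131.] 172 [ 0.447 -0.116]
w6 blob [386.  47.] 26 [0.356 0.202]
w6 blob [368. 118.] 374 [0.421 0.152]
w6 blob [365. 139.] 239 [0.442 0.14 ]
w6 blob [261. 175.] 740 [0.434 0.022]
w6 blob [143. 218.] 232 [ 0.425 -0.122]
w6 blob [158. 231.] 245 [ 0.447 -0.114]
```

View pics/w6.png

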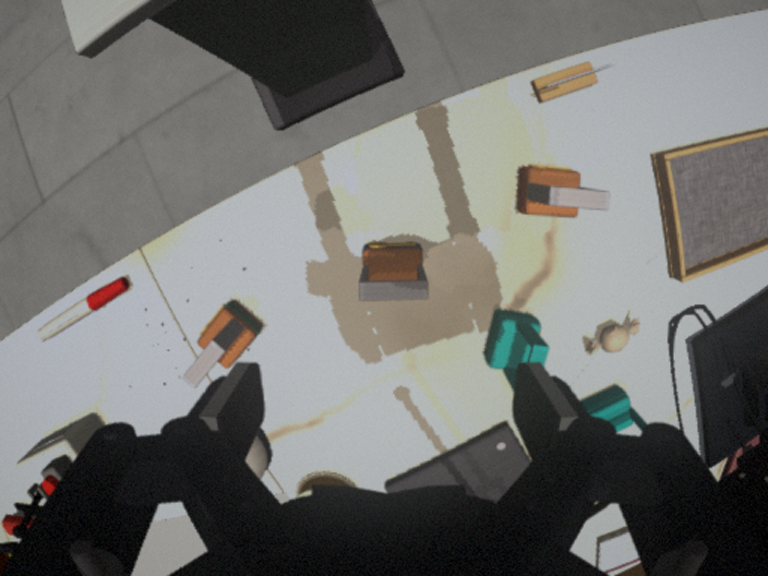

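Run:
```python
from h import *
for k,a,b in(('blue',(360,291),(428,290)),('red',(549,195),(609,200)),('green',(230,337),(190,380))):
    p,q=[atz('w6',u/1.5,v/1.5,.074,True) for u,v in(a,b)]; e=q-p
    print(k,((p+q)/2).round(4),np.linalg.norm(e).round(4),np.degrees(np.arctan2(e[1],e[0])).round(1))
tw([.4406,.0186,.207],66.7,5)
```

```text
blue [0.4412 0.0204 0.074 ] 0.0411 67.5
red [0.432  0.1488 0.074 ] 0.0418 65.6
green [ 0.4361 -0.1133  0.074 ] 0.049 -70.0
n=5 dx=0.2 dy=0.1 dz=31.6 az=-0.014  (yaw 66.3 total 158mm)
```

Request:
{"fn": "jog_arm", "kwargs": {
  "plan": [
    {"dx":0,"dy":1,"dz":39,"ax":0,"ay":0,"az":0,"grip":0},
    {"dx":0,"dy":0,"dz":39,"ax":0,"ay":0,"az":0,"grip":0},
    {"dx":0,"dy":0,"dz":39,"ax":0,"ay":0,"az":0,"grip":0},
    {"dx":0,"dy":0,"dz":25,"ax":0,"ay":0,"az":0,"grip":0},
    {"dx":0,"dy":0,"dz":15,"ax":0,"ay":0,"az":0,"grip":0},
    {"dx":0,"dy":0,"dz":0,"ax":0,"ay":0,"az":0,"grip":1},
    {"dx":0,"dy":0,"dz":0,"ax":0,"ay":0,"az":0,"grip":1},
    {"dx":0,"dy":0,"dz":0,"ax":0,"ay":0,"az":0,"grip":1},
    {"dx":0,"dy":0,"dz":0,"ax":0,"ay":0,"az":0,"grip":1},
    {"dx":0,"dy":0,"dz":0,"ax":0,"ay":0,"az":0,"grip":1},
    {"dx":0,"dy":0,"dz":0,"ax":0,"ay":0,"az":0,"grip":1}
  ],
  "grip_force": 50
}}

```text
clock: 11.17
position: [0.4428, 0.0184, 0.2096]
ee_rot: [0.002, 0.205, 0.979, 0.0]
contact_force: [1.1, -0.2, 5.6]
width: 0.0416
gripper_force: 51.0
```

Run:
```python
from h import *
s=state()
P=np.array([.684,.003]);X=np.array([np.cos(np.radians(8.5)),np.sin(np.radians(8.5))])
H=lambda d,z:[*(P-X*d),z]
a=tw(H(.21,.3175),98.5,None)
a=tw(H(.045,.3175),98.5,None,a)
```

```text
{'clock': 11.167, 'qpos': [-0.116, 0.291, 2.062, 0.0, 0.785, -1.275], 'position': [0.443, 0.018, 0.21], 'ee_rot': [0.002, 0.205, 0.979, 0.0], 'contact_force': [1.091, -0.209, 5.604], 'width': 0.042, 'gripper_force': 51.047}
n=6 dx=-7.0 dy=-6.7 dz=-18.0 az=-0.892  (yaw 66.4 total 122mm)
n=5 dx=-33.0 dy=-0.0 dz=-0.0 az=-0.000  (yaw 98.5 total 165mm)
```

Request:
{"fn": "jog_arm", "kwargs": {
  "plan": [
    {"dx":0,"dy":0,"dz":-30,"ax":0,"ay":0,"az":0,"grip":1},
    {"dx":-7,"dy":-7,"dz":-30,"ax":0,"ay":0,"az":-0.9,"grip":1},
    {"dx":-7,"dy":-7,"dz":-20,"ax":0,"ay":0,"az":-0.9,"grip":1},
    {"dx":-7,"dy":-7,"dz":-15,"ax":0,"ay":0,"az":-0.9,"grip":1},
    {"dx":-7,"dy":-7,"dz":-10,"ax":0,"ay":0,"az":-0.9,"grip":1},
    {"dx":-7,"dy":-7,"dz":-4,"ax":0,"ay":0,"az":-0.9,"grip":1},
    {"dx":-7,"dy":-7,"dz":0,"ax":0,"ay":0,"az":-0.9,"grip":1},
    {"dx":0,"dy":0,"dz":0,"ax":0,"ay":0,"az":0,"grip":1},
    {"dx":0,"dy":0,"dz":0,"ax":0,"ay":0,"az":0,"grip":1}
  ]
}}

```text
clock: 11.92
position: [0.4749, -0.0296, 0.3172]
ee_rot: [-0.0, -0.075, 0.997, 0.0]
contact_force: [-0.3, 0.6, -1.4]
width: 0.0415
gripper_force: 51.5
```

```bash
cat >> h.py <<'E'
P=np.array([.684,.003]);X=np.array([np.cos(np.radians(8.5)),np.sin(np.radians(8.5))])
H=lambda d,z:[*(P-X*d),z]
E
python3 - <<'E'
from h import *
s=state();tw(H(.045,.319),98.5,None)
E
```

```text
{'clock': 11.917, 'qpos': [-0.209, 0.198, 1.847, 0.0, 1.098, -1.93], 'position': [0.475, -0.03, 0.317], 'ee_rot': [-0.0, -0.075, 0.997, 0.0], 'contact_force': [-0.269, 0.625, -1.413], 'width': 0.042, 'gripper_force': 51.488}
n=5 dx=-33.3 dy=0.2 dz=-0.4 az=0.004  (yaw 98.6 total 167mm)
```

Request:
{"fn": "jog_arm", "kwargs": {
  "plan": [
    {"dx":-18.5,"dy":0,"dz":0,"ax":0,"ay":0,"az":0,"grip":1},
    {"dx":-18.5,"dy":0,"dz":-1,"ax":0,"ay":0,"az":0,"grip":1},
    {"dx":-18.5,"dy":0,"dz":0,"ax":0,"ay":0,"az":0,"grip":1},
    {"dx":-18.5,"dy":0,"dz":0,"ax":0,"ay":0,"az":0,"grip":1},
    {"dx":-18.5,"dy":0,"dz":0,"ax":0,"ay":0,"az":0,"grip":1},
    {"dx":-18.5,"dy":0,"dz":0,"ax":0,"ay":0,"az":0,"grip":1},
    {"dx":-18.5,"dy":0,"dz":0,"ax":0,"ay":0,"az":0,"grip":1},
    {"dx":-18.5,"dy":0,"dz":0,"ax":0,"ay":0,"az":0,"grip":1},
    {"dx":-17,"dy":0,"dz":0,"ax":0,"ay":0,"az":0,"grip":1},
    {"dx":0,"dy":0,"dz":0,"ax":0,"ay":0,"az":0,"grip":1},
    {"dx":0,"dy":0,"dz":10,"ax":0,"ay":0,"az":0,"grip":1},
    {"dx":0,"dy":0,"dz":6,"ax":0,"ay":0,"az":0,"grip":1},
    {"dx":0,"dy":0,"dz":4,"ax":0,"ay":0,"az":0,"grip":1},
    {"dx":0,"dy":0,"dz":2,"ax":0,"ay":0,"az":0,"grip":1},
    {"dx":0,"dy":0,"dz":0,"ax":0,"ay":0,"az":0,"grip":1}
  ]
}}

```text
clock: 13.17
position: [0.6374, -0.0043, 0.2953]
ee_rot: [-0.001, -0.077, 0.997, 0.0]
contact_force: [-0.1, -0.5, -1.3]
width: 0.0413
gripper_force: 51.5
```

Run:
```python
from h import *
s=state(); snap('scene','s7')
```

```text
{'clock': 13.167, 'qpos': [-0.116, 0.442, 1.528, 0.0, 1.173, -1.84], 'position': [0.637, -0.004, 0.295], 'ee_rot': [-0.001, -0.077, 0.997, 0.0], 'contact_force': [-0.092, -0.522, -1.253], 'width': 0.041, 'gripper_force': 51.479}
```

Request:
{"fn": "jog_arm", "kwargs": {
  "plan": [
    {"dx":0,"dy":0,"dz":1.5,"ax":0,"ay":0,"az":0,"grip":1},
    {"dx":0,"dy":0,"dz":1,"ax":0,"ay":0,"az":0,"grip":1},
    {"dx":0,"dy":0,"dz":0,"ax":0,"ay":0,"az":0,"grip":1},
    {"dx":0,"dy":0,"dz":0,"ax":0,"ay":0,"az":0,"grip":0.35},
    {"dx":0,"dy":0,"dz":0,"ax":0,"ay":0,"az":0,"grip":0.2},
    {"dx":0,"dy":0,"dz":0,"ax":0,"ay":0,"az":0,"grip":0},
    {"dx":0,"dy":0,"dz":0,"ax":0,"ay":0,"az":0,"grip":0},
    {"dx":0,"dy":0,"dz":0,"ax":0,"ay":0,"az":0,"grip":0},
    {"dx":0,"dy":0,"dz":-20,"ax":0,"ay":0,"az":0,"grip":0},
    {"dx":0,"dy":0,"dz":-30,"ax":0,"ay":0,"az":0,"grip":0},
    {"dx":0,"dy":0,"dz":-40,"ax":0,"ay":0,"az":0,"grip":0},
    {"dx":0,"dy":0,"dz":-25,"ax":0,"ay":0,"az":0,"grip":0},
    {"dx":0,"dy":0,"dz":0,"ax":0,"ay":0,"az":0,"grip":0}
  ]
}}

```text
clock: 14.3
position: [0.6396, -0.0044, 0.4159]
ee_rot: [0.006, -0.077, 0.997, -0.001]
contact_force: [-0.2, 0.1, 1.1]
width: 0.0851
gripper_force: 0.0
```

Run:
```python
from h import *
s=state(); snap('scene','s8');snap('wrist','w8'); fobs('s8',False); fobs('w8',True)
tw([.432,.148,.37],66.5)
for p in ([.639,-.004,.084+.02],): print(proj('s8',p),proj('w8',p,True))
for f in('s8','w8'): 
  fobs(f,f=='w8',.1)
```

```text
{'clock': 14.3, 'qpos': [-0.116, 0.365, 1.345, 0.0, 1.419, -1.84], 'position': [0.64, -0.004, 0.416], 'ee_rot': [0.006, -0.077, 0.997, -0.001], 'contact_force': [-0.154, 0.074, 1.061], 'width': 0.085, 'gripper_force': 0.0}
s8 blob [217. 193.] 41 [0.476 0.23 ]
s8 blob [215. 211.] 74 [0.425 0.133]
s8 blob [244. 253.] 74 [ 0.432 -0.127]
w8 blob [190.   4.] 284 [ 0.453 -0.117]
w8 blob [402.  31.] 599 [0.435 0.146]
n=7 dx=31.7 dy=19.3 dz=5.7 az=0.769  (yaw 98.8 total 260mm)
(np.float64(276.4301026558266), np.float64(201.84825974916888)) (np.float64(259.74025599632336), np.float64(181.0816911020946))
s8 blob [217. 193.] 41 [0.449 0.157]
s8 blob [215. 211.] 74 [0.401 0.065]
s8 blob [244. 253.] 74 [ 0.408 -0.181]
w8 blob [190.   4.] 284 [ 0.476 -0.096]
w8 blob [402.  31.] 599 [0.462 0.113]
```

Request:
{"fn": "jog_arm", "kwargs": {
  "plan": [
    {"dx":31.5,"dy":19.5,"dz":5.5,"ax":0,"ay":0,"az":0.76,"grip":0},
    {"dx":31.5,"dy":19.5,"dz":5.5,"ax":0,"ay":0,"az":0.76,"grip":0},
    {"dx":31.5,"dy":19.5,"dz":5.5,"ax":0,"ay":0,"az":0.76,"grip":0},
    {"dx":31.5,"dy":19.5,"dz":5.5,"ax":0,"ay":0,"az":0.76,"grip":0},
    {"dx":31.5,"dy":19.5,"dz":5.5,"ax":0,"ay":0,"az":0.76,"grip":0},
    {"dx":31.5,"dy":19.5,"dz":5.5,"ax":0,"ay":0,"az":0.76,"grip":0},
    {"dx":31.5,"dy":19.5,"dz":5.5,"ax":0,"ay":0,"az":0.76,"grip":0},
    {"dx":0,"dy":0,"dz":0,"ax":0,"ay":0,"az":0,"grip":0},
    {"dx":0,"dy":0,"dz":0,"ax":0,"ay":0,"az":0,"grip":0}
  ]
}}

```text
clock: 15.15
position: [0.4308, 0.1494, 0.3686]
ee_rot: [-0.002, 0.198, 0.98, -0.001]
contact_force: [0.3, -0.7, -0.4]
width: 0.0855
gripper_force: 0.0
```

Run:
```python
from h import *
s=state(); snap('wrist','w9'); fobs('w9',True); tw([.432,.148,.208],66.8,5)
# strap: grey-white bright low-sat blob near expectation
im=np.load('pics/w9.npz')['im']; u,v=proj('w9',[.432,.148,.074],True); print(u,v)
u,v=int(u),int(v); b=im[v-35:v+35,u-45:u+45]; cv2.imwrite('pics/w9c.png',cv2.resize(b,None,fx=6,fy=6))
c=np.load('pics/s8.npz')['im'][160:240,230:310]; cv2.imwrite('pics/c2.png',np.hstack([cv2.resize(b,(480,372)),cv2.resize(c,(320,372))]))
```

```text
{'clock': 15.15, 'qpos': [0.181, 0.123, 1.801, -0.0, 1.222, -0.99], 'position': [0.431, 0.149, 0.369], 'ee_rot': [-0.002, 0.198, 0.98, -0.001], 'contact_force': [0.282, -0.71, -0.4], 'width': 0.085, 'gripper_force': 0.0}
w9 blob [275.  97.] 603 [0.36  0.197]
w9 blob [260. 171.] 762 [0.425 0.153]
w9 blob [ 82. 257.] 328 [ 0.438 -0.114]
n=5 dx=-0.0 dy=-0.2 dz=32.2 az=0.008  (yaw 67.0 total 161mm)
258.4160111301967 189.84584980092419
```

View pics/c2.png

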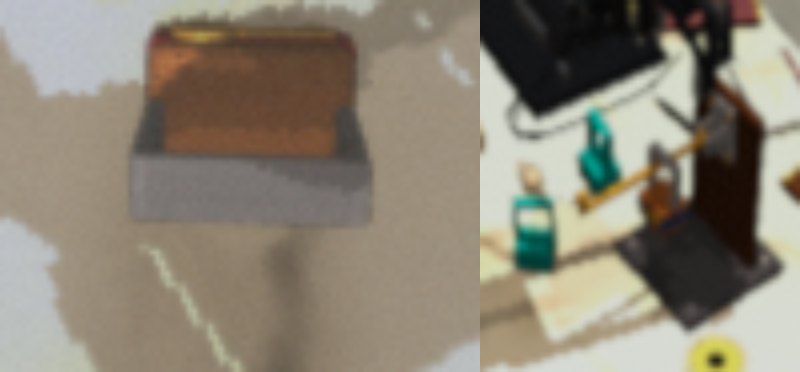

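Request:
{"fn": "jog_arm", "kwargs": {
  "plan": [
    {"dx":0,"dy":0,"dz":39,"ax":0,"ay":0,"az":0,"grip":0},
    {"dx":0,"dy":0,"dz":39,"ax":0,"ay":0,"az":0,"grip":0},
    {"dx":0,"dy":0,"dz":39,"ax":0,"ay":0,"az":0,"grip":0},
    {"dx":0,"dy":0,"dz":27,"ax":0,"ay":0,"az":0,"grip":0},
    {"dx":0,"dy":0,"dz":16,"ax":0,"ay":0,"az":0,"grip":0},
    {"dx":0,"dy":0,"dz":0,"ax":0,"ay":0,"az":0,"grip":1},
    {"dx":0,"dy":0,"dz":0,"ax":0,"ay":0,"az":0,"grip":1},
    {"dx":0,"dy":0,"dz":0,"ax":0,"ay":0,"az":0,"grip":1},
    {"dx":0,"dy":0,"dz":0,"ax":0,"ay":0,"az":0,"grip":1},
    {"dx":0,"dy":0,"dz":0,"ax":0,"ay":0,"az":0,"grip":1},
    {"dx":0,"dy":0,"dz":0,"ax":0,"ay":0,"az":0,"grip":1},
    {"dx":0,"dy":0,"dz":-30,"ax":0,"ay":0,"az":0,"grip":1},
    {"dx":0,"dy":0,"dz":-30,"ax":0,"ay":0,"az":0,"grip":1},
    {"dx":0,"dy":0,"dz":-30,"ax":0,"ay":0,"az":0,"grip":1},
    {"dx":0,"dy":0,"dz":-20,"ax":0,"ay":0,"az":0,"grip":1},
    {"dx":0,"dy":0,"dz":0,"ax":0,"ay":0,"az":0,"grip":1},
    {"dx":0,"dy":0,"dz":0,"ax":0,"ay":0,"az":0,"grip":1}
  ]
}}

```text
clock: 16.62
position: [0.4328, 0.1486, 0.3215]
ee_rot: [0.002, 0.2, 0.98, 0.001]
contact_force: [0.2, 0.2, -1.9]
width: 0.0414
gripper_force: 35.3
```

Run:
```python
from h import *
s=state(); a=tw(H(.215,.319),98.5); tw(H(.083,.319),98.5,7,a)
```

```text
{'clock': 16.617, 'qpos': [0.178, 0.166, 1.877, 0.0, 1.095, -0.989], 'position': [0.433, 0.149, 0.321], 'ee_rot': [0.002, 0.2, 0.98, 0.001], 'contact_force': [0.188, 0.17, -1.898], 'width': 0.041, 'gripper_force': 35.334}
n=6 dx=-11.6 dy=-28.4 dz=0.4 az=-0.878  (yaw 66.9 total 182mm)
n=7 dx=-18.9 dy=-0.0 dz=-0.0 az=-0.000  (yaw 98.5 total 132mm)
```

Request:
{"fn": "jog_arm", "kwargs": {
  "plan": [
    {"dx":-11.5,"dy":-28.5,"dz":0,"ax":0,"ay":0,"az":-0.88,"grip":1},
    {"dx":-11.5,"dy":-28.5,"dz":0,"ax":0,"ay":0,"az":-0.88,"grip":1},
    {"dx":-11.5,"dy":-28.5,"dz":0,"ax":0,"ay":0,"az":-0.88,"grip":1},
    {"dx":-11.5,"dy":-28.5,"dz":0,"ax":0,"ay":0,"az":-0.88,"grip":1},
    {"dx":-11.5,"dy":-28.5,"dz":0,"ax":0,"ay":0,"az":-0.88,"grip":1},
    {"dx":-11.5,"dy":-28.5,"dz":0,"ax":0,"ay":0,"az":-0.88,"grip":1},
    {"dx":0,"dy":0,"dz":0,"ax":0,"ay":0,"az":0,"grip":1},
    {"dx":0,"dy":0,"dz":0,"ax":0,"ay":0,"az":0,"grip":1},
    {"dx":0,"dy":0,"dz":0,"ax":0,"ay":0,"az":0,"grip":1}
  ]
}}

```text
clock: 17.37
position: [0.47, -0.0294, 0.3187]
ee_rot: [-0.002, -0.074, 0.997, 0.001]
contact_force: [-1.1, -0.0, -1.1]
width: 0.0412
gripper_force: 53.7
```

Run:
```python
from h import *
s=state(); tw(H(.083,.319),98.5,7)
snap('scene','s10'); fobs('s10',False,.0);
```

```text
{'clock': 17.367, 'qpos': [-0.211, 0.19, 1.853, 0.001, 1.103, -1.93], 'position': [0.47, -0.029, 0.319], 'ee_rot': [-0.002, -0.074, 0.997, 0.001], 'contact_force': [-1.092, -0.044, -1.057], 'width': 0.041, 'gripper_force': 53.665}
n=7 dx=-19.1 dy=0.1 dz=-0.0 az=-0.000  (yaw 98.5 total 133mm)
s10 blob [217. 194.] 37 [0.482 0.259]
s10 blob [240. 218.] 93 [0.511 0.074]
s10 blob [244. 253.] 74 [ 0.442 -0.106]
```

Run:
```python
from h import *
for z in(.11,.12,.13): print(z,proj('s10',[.47,-.029,z]))
print('ref red on table',proj('s0',[.4318,.148,.0]),proj('s0',[.4318,.148,.02]),'seen 216,211')
```

```text
0.11 (np.float64(241.2328141821295), np.float64(218.77673044905774))
0.12 (np.float64(241.1528603959591), np.float64(216.9680019966242))
0.13 (np.float64(241.0722693350691), np.float64(215.14485700468018))
ref red on table (np.float64(215.93319700959492), np.float64(213.08657579121768)) (np.float64(215.60526705999166), np.float64(209.7572416948365)) seen 216,211
```

Request:
{"fn": "jog_arm", "kwargs": {
  "plan": [
    {"dx":0,"dy":0,"dz":-4,"ax":0,"ay":0,"az":0,"grip":1},
    {"dx":-19,"dy":0,"dz":0,"ax":0,"ay":0,"az":0,"grip":1},
    {"dx":-19,"dy":0,"dz":0,"ax":0,"ay":0,"az":0,"grip":1},
    {"dx":-19,"dy":0,"dz":0,"ax":0,"ay":0,"az":0,"grip":1},
    {"dx":-19,"dy":0,"dz":0,"ax":0,"ay":0,"az":0,"grip":1},
    {"dx":-19,"dy":0,"dz":0,"ax":0,"ay":0,"az":0,"grip":1},
    {"dx":-19,"dy":0,"dz":0,"ax":0,"ay":0,"az":0,"grip":1},
    {"dx":-19,"dy":0,"dz":0,"ax":0,"ay":0,"az":0,"grip":1},
    {"dx":0,"dy":0,"dz":0,"ax":0,"ay":0,"az":0,"grip":1},
    {"dx":0,"dy":0,"dz":10,"ax":0,"ay":0,"az":0,"grip":1},
    {"dx":0,"dy":0,"dz":6,"ax":0,"ay":0,"az":0,"grip":1},
    {"dx":0,"dy":0,"dz":4,"ax":0,"ay":0,"az":0,"grip":1},
    {"dx":0,"dy":0,"dz":2,"ax":0,"ay":0,"az":0,"grip":1},
    {"dx":0,"dy":0,"dz":0,"ax":0,"ay":0,"az":0,"grip":1}
  ]
}}

```text
clock: 18.58
position: [0.6021, -0.0098, 0.3068]
ee_rot: [0.003, -0.075, 0.997, -0.001]
contact_force: [-3.8, -1.8, 17.6]
width: 0.0413
gripper_force: 57.5
```

Request:
{"fn": "jog_arm", "kwargs": {
  "plan": [
    {"dx":0,"dy":0,"dz":2,"ax":0,"ay":0,"az":0,"grip":1},
    {"dx":0,"dy":0,"dz":0,"ax":0,"ay":0,"az":0,"grip":1}
  ]
}}

```text
clock: 18.75
position: [0.6019, -0.0098, 0.3052]
ee_rot: [0.003, -0.075, 0.997, -0.002]
contact_force: [-3.6, -2.8, 20.8]
width: 0.0411
gripper_force: 57.2
```

Request:
{"fn": "jog_arm", "kwargs": {
  "plan": [
    {"dx":0,"dy":0,"dz":-2,"ax":0,"ay":0,"az":0,"grip":1},
    {"dx":0,"dy":0,"dz":0,"ax":0,"ay":0,"az":0,"grip":0.4},
    {"dx":0,"dy":0,"dz":0,"ax":0,"ay":0,"az":0,"grip":0.2},
    {"dx":0,"dy":0,"dz":0,"ax":0,"ay":0,"az":0,"grip":0},
    {"dx":0,"dy":0,"dz":0,"ax":0,"ay":0,"az":0,"grip":0},
    {"dx":0,"dy":0,"dz":0,"ax":0,"ay":0,"az":0,"grip":0},
    {"dx":0,"dy":0,"dz":0,"ax":0,"ay":0,"az":0,"grip":0},
    {"dx":0,"dy":0,"dz":-20,"ax":0,"ay":0,"az":0,"grip":0},
    {"dx":0,"dy":0,"dz":-30,"ax":0,"ay":0,"az":0,"grip":0},
    {"dx":0,"dy":0,"dz":-40,"ax":0,"ay":0,"az":0,"grip":0},
    {"dx":0,"dy":0,"dz":-15,"ax":0,"ay":0,"az":0,"grip":0},
    {"dx":0,"dy":0,"dz":0,"ax":0,"ay":0,"az":0,"grip":0}
  ]
}}

```text
clock: 19.75
position: [0.6035, -0.0099, 0.412]
ee_rot: [0.005, -0.075, 0.997, -0.001]
contact_force: [0.7, 0.5, 0.1]
width: 0.0856
gripper_force: 0.0
```

Run:
```python
from h import *
s=state(); snap('scene','s11'); snap('wrist','w11'); fobs('s11',False); fobs('w11',True)
g=[.437,-.120]
tw([*g,.37],111)
```

```text
{'clock': 19.75, 'qpos': [-0.132, 0.313, 1.433, 0.0, 1.386, -1.852], 'position': [0.604, -0.01, 0.412], 'ee_rot': [0.005, -0.075, 0.997, -0.001], 'contact_force': [0.669, 0.512, 0.089], 'width': 0.086, 'gripper_force': 0.0}
s11 blob [213. 194.] 29 [0.458 0.232]
s11 blob [259. 212.] 102 [0.583 0.043]
s11 blob [244. 254.] 75 [ 0.432 -0.127]
w11 blob [188.  24.] 689 [ 0.442 -0.119]
w11 blob [244. 113.] 74 [ 0.542 -0.036]
w11 blob [275. 115.] 86 [ 0.539 -0.001]
w11 blob [245. 140.] 269 [ 0.574 -0.031]
w11 blob [272. 142.] 207 [0.571 0.001]
n=6 dx=31.2 dy=-11.3 dz=6.2 az=-0.345  (yaw 98.6 total 202mm)
```

Request:
{"fn": "jog_arm", "kwargs": {
  "plan": [
    {"dx":31,"dy":-11.3,"dz":6,"ax":0,"ay":0,"az":-0.35,"grip":0},
    {"dx":31,"dy":-11.3,"dz":6,"ax":0,"ay":0,"az":-0.35,"grip":0},
    {"dx":31,"dy":-11.3,"dz":6,"ax":0,"ay":0,"az":-0.35,"grip":0},
    {"dx":31,"dy":-11.3,"dz":6,"ax":0,"ay":0,"az":-0.35,"grip":0},
    {"dx":31,"dy":-11.3,"dz":6,"ax":0,"ay":0,"az":-0.35,"grip":0},
    {"dx":31,"dy":-11.3,"dz":6,"ax":0,"ay":0,"az":-0.35,"grip":0},
    {"dx":0,"dy":0,"dz":0,"ax":0,"ay":0,"az":0,"grip":0},
    {"dx":0,"dy":0,"dz":0,"ax":0,"ay":0,"az":0,"grip":0}
  ]
}}

```text
clock: 20.52
position: [0.4367, -0.1203, 0.3693]
ee_rot: [-0.002, -0.182, 0.983, 0.001]
contact_force: [1.3, -0.5, 0.2]
width: 0.0852
gripper_force: 0.0
```

```bash
cat >> h.py <<'E'
def strap(f,p,z=.074,fish=True,hw=40):
    "strap top: grey, low-saturation, elongated blob near expected p; min-area rectangle"
    im=np.load('pics/'+f+'.npz')['im']; u,v=[int(round(t)) for t in proj(f,[p[0],p[1],z],fish)]
    x0,y0=max(u-hw,0),max(v-hw,0); c=im[y0:v+hw,x0:u+hw]
    return c,(x0,y0),(u,v)
E
python3 - <<'E'
from h import *
s=state(); snap('wrist','w12'); snap('scene','s12'); fobs('w12',True); tw([.437,-.120,.208],111.5,5)
print('red hang',proj('s11',[.602,-.0096,.0965]))
c,_,(u,v)=strap('w12',[.437,-.120]);print(_,u,v)
d=np.load('pics/s12.npz')['im'][160:240,230:310]
cv2.imwrite('pics/c3.png',np.hstack([cv2.resize(c,(400,400)),cv2.resize(d,(400,400),interpolation=2)]))
E
```

```text
{'clock': 20.517, 'qpos': [-0.423, 0.118, 1.805, 0.0, 1.223, -2.36], 'position': [0.437, -0.12, 0.369], 'ee_rot': [-0.002, -0.182, 0.983, 0.001], 'contact_force': [1.299, -0.528, 0.248], 'width': 0.085, 'gripper_force': 0.0}
w12 blob [256. 171.] 678 [ 0.431 -0.124]
w12 blob [499. 315.] 159 [0.514 0.387]
w12 blob [317. 319.] 695 [0.592 0.026]
n=5 dx=0.3 dy=0.1 dz=32.5 az=-0.013  (yaw 111.1 total 162mm)
red hang (np.float64(268.9754000279428), np.float64(207.02183078475466))
(218, 148) 258 188
```

View pics/c3.png

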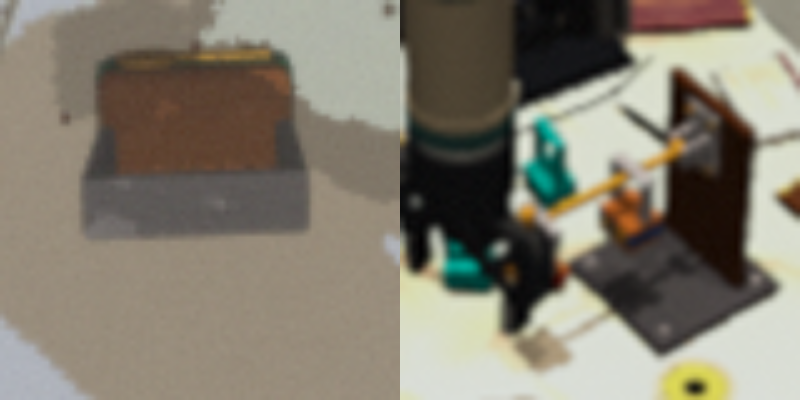

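Run:
```python
from h import *
p=atz('w11',259,128,.112,True); print(p, 'd',(P-p[:2])@X)
t=tri(ray('w11',259,128,True),ray('s11',259,211)); print(t,(P-t[:2])@X)
for d in(.083,.10,.115,.13): print(d,proj('s11',H(d,.0965)),proj('w11',H(d,.112),True))
im=np.load('pics/w11.npz')['im']
# mask print of warm/bright along rod column
m=cv2.inRange(cv2.cvtColor(im,cv2.COLOR_BGR2HSV),(0,0,110),(180,60,255))
for v in range(95,160,3): print(v,im[v,244:280:4].tolist()[::1] if False else [int(cv2.cvtColor(im[v:v+1,u:u+1],cv2.COLOR_BGR2HSV)[0,0,0])*1000+int(cv2.cvtColor(im[v:v+1,u:u+1],cv2.COLOR_BGR2HSV)[0,0,1]) for u in range(232,292,5)])
```

```text
[ 0.5507546  -0.01784186  0.112     ] d 0.13486243395926184
[ 0.55193475 -0.01804083  0.10459317] 0.13372466283714765
0.083 (np.float64(268.9167362221409), np.float64(206.97736047987524)) (np.float64(259.905454881966), np.float64(184.2052877123802))
0.1 (np.float64(265.5004968511578), np.float64(208.7382758669624)) (np.float64(259.9494218098728), np.float64(166.20265620432227))
0.115 (np.float64(262.4627559434523), np.float64(210.30409258103631)) (np.float64(259.98639744376817), np.float64(149.93588379561922))
0.13 (np.float64(259.40281493855565), np.float64(211.88135243140528)) (np.float64(260.0212875617755), np.float64(133.4025307835039))
95 [102006, 101009, 105002, 19049, 18047, 16047, 94008, 90005, 75005, 30034, 28040, 26044]
98 [100007, 99008, 40004, 16050, 18046, 18041, 90006, 84006, 40014, 33037, 28040, 24044]
101 [68005, 45012, 25014, 18051, 18050, 32016, 31030, 48006, 40011, 31036, 27040, 25045]
104 [38018, 50011, 18049, 19052, 17049, 18142, 18133, 22043, 25040, 24043, 24044, 23045]
107 [90005, 105009, 18049, 15050, 18122, 18160, 18152, 18088, 28037, 24041, 20052, 20056]
110
[... 774 characters left out ...]
, 12138, 13146, 14150, 14150, 18160, 18156, 12154, 12151, 12141, 35031, 33033]
140 [19048, 12138, 12157, 13151, 13154, 18151, 18155, 12155, 12153, 12153, 36032, 33036]
143 [19045, 12137, 13157, 13153, 12154, 18158, 18155, 12151, 12152, 12152, 33036, 34036]
146 [17049, 9112, 12144, 12148, 12151, 18152, 18155, 12151, 12153, 12153, 36032, 36037]
149 [20050, 18047, 17050, 36028, 34028, 18157, 18160, 22039, 15065, 11092, 36033, 35036]
152 [19047, 18046, 16048, 36024, 34026, 18153, 18155, 34027, 33029, 35031, 34032, 35036]
155 [19050, 17051, 19048, 25016, 18054, 18154, 18157, 17049, 20048, 36032, 36033, 35037]
158 [17050, 16050, 18050, 18051, 17052, 18154, 18159, 17057, 19053, 25035, 36033, 35036]
```

Run:
```python
from h import *
tw(H(.132,.40),98.5,5)
```

```text
n=5 dx=-27.8 dy=13.5 dz=-5.9 az=0.421  (yaw 111.1 total 157mm)
```

Request:
{"fn": "jog_arm", "kwargs": {
  "plan": [
    {"dx":-27.8,"dy":13.5,"dz":-6,"ax":0,"ay":0,"az":0.42,"grip":0},
    {"dx":-27.8,"dy":13.5,"dz":-6,"ax":0,"ay":0,"az":0.42,"grip":0},
    {"dx":-27.8,"dy":13.5,"dz":-6,"ax":0,"ay":0,"az":0.42,"grip":0},
    {"dx":-27.8,"dy":13.5,"dz":-6,"ax":0,"ay":0,"az":0.42,"grip":0},
    {"dx":-27.8,"dy":13.5,"dz":-6,"ax":0,"ay":0,"az":0.42,"grip":0},
    {"dx":0,"dy":0,"dz":0,"ax":0,"ay":0,"az":0,"grip":0},
    {"dx":0,"dy":0,"dz":36,"ax":0,"ay":0,"az":0,"grip":0},
    {"dx":0,"dy":0,"dz":36,"ax":0,"ay":0,"az":0,"grip":0},
    {"dx":0,"dy":0,"dz":25,"ax":0,"ay":0,"az":0,"grip":0},
    {"dx":0,"dy":0,"dz":9,"ax":0,"ay":0,"az":0,"grip":0},
    {"dx":0,"dy":0,"dz":0,"ax":0,"ay":0,"az":0,"grip":0.5},
    {"dx":0,"dy":0,"dz":0,"ax":0,"ay":0,"az":0,"grip":1},
    {"dx":0,"dy":0,"dz":0,"ax":0,"ay":0,"az":0,"grip":1},
    {"dx":0,"dy":0,"dz":0,"ax":0,"ay":0,"az":0,"grip":1},
    {"dx":0,"dy":0,"dz":0,"ax":0,"ay":0,"az":0,"grip":1},
    {"dx":0,"dy":0,"dz":0,"ax":0,"ay":0,"az":0,"grip":1},
    {"dx":0,"dy":0,"dz":0,"ax":0,"ay":0,"az":0,"grip":1}
  ]
}}

```text
clock: 22.03
position: [0.5537, -0.0167, 0.2973]
ee_rot: [0.002, -0.075, 0.997, -0.0]
contact_force: [-0.0, 0.3, 7.0]
width: 0.0413
gripper_force: 49.9
```

Run:
```python
from h import *
s=state(); print((P-s['position'][:2])@X);tw(H(.083,.297),98.5,5)
```

```text
{'clock': 22.033, 'qpos': [-0.156, 0.325, 1.718, 0.001, 1.094, -1.876], 'position': [0.554, -0.017, 0.297], 'ee_rot': [0.002, -0.075, 0.997, -0.0], 'contact_force': [-0.04, 0.277, 6.976], 'width': 0.041, 'gripper_force': 49.856}
0.13178229349951295
n=5 dx=-9.8 dy=0.0 dz=0.1 az=0.002  (yaw 98.6 total 49mm)
```

Request:
{"fn": "jog_arm", "kwargs": {
  "plan": [
    {"dx":0,"dy":0,"dz":-4,"ax":0,"ay":0,"az":0,"grip":1},
    {"dx":-10,"dy":0,"dz":-1,"ax":0,"ay":0,"az":0,"grip":1},
    {"dx":-10,"dy":0,"dz":0,"ax":0,"ay":0,"az":0,"grip":1},
    {"dx":-10,"dy":0,"dz":0,"ax":0,"ay":0,"az":0,"grip":1},
    {"dx":-10,"dy":0,"dz":0,"ax":0,"ay":0,"az":0,"grip":1},
    {"dx":-8,"dy":0,"dz":0,"ax":0,"ay":0,"az":0,"grip":1},
    {"dx":0,"dy":0,"dz":0,"ax":0,"ay":0,"az":0,"grip":1},
    {"dx":0,"dy":0,"dz":2,"ax":0,"ay":0,"az":0,"grip":1},
    {"dx":0,"dy":0,"dz":2,"ax":0,"ay":0,"az":0,"grip":1},
    {"dx":0,"dy":0,"dz":0,"ax":0,"ay":0,"az":0,"grip":1}
  ]
}}

```text
clock: 22.87
position: [0.6005, -0.0094, 0.2975]
ee_rot: [0.001, -0.075, 0.997, -0.0]
contact_force: [0.8, 0.5, 5.2]
width: 0.0414
gripper_force: 50.8
```

Request:
{"fn": "jog_arm", "kwargs": {
  "plan": [
    {"dx":0,"dy":0,"dz":0,"ax":0,"ay":0,"az":0,"grip":0.48},
    {"dx":0,"dy":0,"dz":0,"ax":0,"ay":0,"az":0,"grip":0.4},
    {"dx":0,"dy":0,"dz":0,"ax":0,"ay":0,"az":0,"grip":0.2},
    {"dx":0,"dy":0,"dz":0,"ax":0,"ay":0,"az":0,"grip":0},
    {"dx":0,"dy":0,"dz":0,"ax":0,"ay":0,"az":0,"grip":0},
    {"dx":0,"dy":0,"dz":0,"ax":0,"ay":0,"az":0,"grip":0},
    {"dx":0,"dy":0,"dz":0,"ax":0,"ay":0,"az":0,"grip":0},
    {"dx":0,"dy":0,"dz":-20,"ax":0,"ay":0,"az":0,"grip":0},
    {"dx":0,"dy":0,"dz":-30,"ax":0,"ay":0,"az":0,"grip":0},
    {"dx":0,"dy":0,"dz":-40,"ax":0,"ay":0,"az":0,"grip":0},
    {"dx":0,"dy":0,"dz":-25,"ax":0,"ay":0,"az":0,"grip":0},
    {"dx":0,"dy":0,"dz":0,"ax":0,"ay":0,"az":0,"grip":0}
  ]
}}

```text
clock: 23.87
position: [0.6016, -0.0096, 0.4178]
ee_rot: [0.006, -0.075, 0.997, -0.001]
contact_force: [0.6, -0.1, -0.0]
width: 0.0853
gripper_force: 0.0
```

Run:
```python
from h import *
state(); snap('scene','s13'); snap('wrist','w13'); fobs('s13',False); fobs('w13',True,.112)
for d in(.045,.083,.13): print(d,proj('s13',H(d,.0965)),proj('w13',H(d,.112),True))
tw([.437,-.120,.37],111.3)
```

```text
{'clock': 23.867, 'qpos': [-0.132, 0.306, 1.429, 0.0, 1.394, -1.852], 'position': [0.602, -0.01, 0.418], 'ee_rot': [0.006, -0.075, 0.997, -0.001], 'contact_force': [0.64, -0.059, -0.003], 'width': 0.085, 'gripper_force': 0.0}
s13 blob [209. 171.] 26 [0.501 0.391]
s13 blob [214. 194.] 33 [0.46  0.233]
s13 blob [244. 253.] 74 [ 0.432 -0.127]
w13 blob [189.  25.] 676 [ 0.462 -0.095]
w13 blob [247. 165.] 354 [ 0.586 -0.024]
w13 blob [272. 165.] 397 [ 0.582 -0.001]
0.045 (np.float64(276.45279905996233), np.float64(203.09286423470834)) (np.float64(259.4144701481736), np.float64(220.99562745625568))
0.083 (np.float64(268.9167362221409), np.float64(206.97736047987524)) (np.float64(259.5007779787426), np.float64(183.66449117788133))
0.13 (np.float64(259.40281493855565), np.float64(211.88135243140528)) (np.float64(259.6010471788548), np.float64(133.90347625132847))
n=6 dx=30.9 dy=-11.4 dz=7.1 az=-0.354  (yaw 98.6 total 202mm)
```

Request:
{"fn": "jog_arm", "kwargs": {
  "plan": [
    {"dx":31,"dy":-11.4,"dz":7,"ax":0,"ay":0,"az":-0.35,"grip":0},
    {"dx":31,"dy":-11.4,"dz":7,"ax":0,"ay":0,"az":-0.35,"grip":0},
    {"dx":31,"dy":-11.4,"dz":7,"ax":0,"ay":0,"az":-0.35,"grip":0},
    {"dx":31,"dy":-11.4,"dz":7,"ax":0,"ay":0,"az":-0.35,"grip":0},
    {"dx":31,"dy":-11.4,"dz":7,"ax":0,"ay":0,"az":-0.35,"grip":0},
    {"dx":31,"dy":-11.4,"dz":7,"ax":0,"ay":0,"az":-0.35,"grip":0},
    {"dx":0,"dy":0,"dz":20,"ax":0,"ay":0,"az":0,"grip":0},
    {"dx":0,"dy":0,"dz":0,"ax":0,"ay":0,"az":0,"grip":0}
  ]
}}

```text
clock: 24.63
position: [0.4333, -0.1201, 0.3451]
ee_rot: [-0.004, -0.182, 0.983, 0.003]
contact_force: [0.3, 0.2, -0.4]
width: 0.0853
gripper_force: 0.0
```

Run:
```python
from h import *
state(); snap('wrist','w14'); fobs('w14',True); tw([.437,-.120,.212],111.3,5)
```

```text
{'clock': 24.633, 'qpos': [-0.425, 0.135, 1.849, 0.0, 1.167, -2.363], 'position': [0.433, -0.12, 0.345], 'ee_rot': [-0.004, -0.182, 0.983, 0.003], 'contact_force': [0.35, 0.25, -0.427], 'width': 0.085, 'gripper_force': 0.0}
w14 blob [254. 181.] 829 [ 0.432 -0.123]
w14 blob [505. 324.] 90 [0.512 0.388]
n=5 dx=-0.4 dy=-0.2 dz=26.9 az=-0.008  (yaw 111.1 total 135mm)
```

Request:
{"fn": "jog_arm", "kwargs": {
  "plan": [
    {"dx":0,"dy":0,"dz":38,"ax":0,"ay":0,"az":0,"grip":0},
    {"dx":0,"dy":0,"dz":38,"ax":0,"ay":0,"az":0,"grip":0},
    {"dx":0,"dy":0,"dz":35,"ax":0,"ay":0,"az":0,"grip":0},
    {"dx":0,"dy":0,"dz":21,"ax":0,"ay":0,"az":0,"grip":0},
    {"dx":0,"dy":0,"dz":0,"ax":0,"ay":0,"az":0,"grip":0},
    {"dx":0,"dy":0,"dz":0,"ax":0,"ay":0,"az":0,"grip":1},
    {"dx":0,"dy":0,"dz":0,"ax":0,"ay":0,"az":0,"grip":1},
    {"dx":0,"dy":0,"dz":0,"ax":0,"ay":0,"az":0,"grip":1},
    {"dx":0,"dy":0,"dz":0,"ax":0,"ay":0,"az":0,"grip":1},
    {"dx":0,"dy":0,"dz":0,"ax":0,"ay":0,"az":0,"grip":1},
    {"dx":0,"dy":0,"dz":0,"ax":0,"ay":0,"az":0,"grip":1},
    {"dx":0,"dy":0,"dz":0,"ax":0,"ay":0,"az":0,"grip":1}
  ],
  "grip_force": 60
}}

```text
clock: 25.68
position: [0.4374, -0.1204, 0.2192]
ee_rot: [0.002, -0.184, 0.983, -0.001]
contact_force: [0.3, 0.1, 6.9]
width: 0.0409
gripper_force: 60.9
```

Run:
```python
from h import *
s=state(); p=s['position'].copy() if hasattr(s['position'],'copy') else s['position']; p=np.array(p);z0=p[2]
print('z grasp',z0); p[2]=z0+.11
a=tw(H(.215,z0+.1095),98.5,6,(p,111.1)); tw(H(.121,z0+.1095),98.5,6,a)
```

```text
{'clock': 25.683, 'qpos': [-0.422, 0.289, 2.028, 0.001, 0.82, -2.363], 'position': [0.437, -0.12, 0.219], 'ee_rot': [0.002, -0.184, 0.983, -0.001], 'contact_force': [0.295, 0.122, 6.939], 'width': 0.041, 'gripper_force': 60.887}
z grasp 0.21916261233861015
n=6 dx=-9.6 dy=13.2 dz=0.1 az=0.350  (yaw 111.1 total 98mm)
n=6 dx=-15.7 dy=0.0 dz=-0.0 az=-0.000  (yaw 98.5 total 94mm)
```

Request:
{"fn": "jog_arm", "kwargs": {
  "plan": [
    {"dx":0,"dy":0,"dz":-30,"ax":0,"ay":0,"az":0,"grip":1},
    {"dx":0,"dy":0,"dz":-36,"ax":0,"ay":0,"az":0,"grip":1},
    {"dx":-9.6,"dy":13.2,"dz":-30,"ax":0,"ay":0,"az":0.35,"grip":1},
    {"dx":-9.6,"dy":13.2,"dz":-16,"ax":0,"ay":0,"az":0.35,"grip":1},
    {"dx":-9.6,"dy":13.2,"dz":-4,"ax":0,"ay":0,"az":0.35,"grip":1},
    {"dx":-9.6,"dy":13.2,"dz":0,"ax":0,"ay":0,"az":0.35,"grip":1},
    {"dx":-9.6,"dy":13.2,"dz":0,"ax":0,"ay":0,"az":0.35,"grip":1},
    {"dx":-9.6,"dy":13.2,"dz":0,"ax":0,"ay":0,"az":0.35,"grip":1},
    {"dx":0,"dy":0,"dz":0,"ax":0,"ay":0,"az":0,"grip":1},
    {"dx":0,"dy":0,"dz":0,"ax":0,"ay":0,"az":0,"grip":1}
  ]
}}

```text
clock: 26.52
position: [0.4698, -0.0279, 0.3337]
ee_rot: [0.0, -0.076, 0.997, -0.0]
contact_force: [0.7, -1.3, -1.1]
width: 0.041
gripper_force: 61.7
```

Run:
```python
from h import *
s=state(); tw(H(.121,.3285),98.5,6); snap('scene','s15'); fobs('s15',False,.12)
q=np.array(s['position']); print([proj('s15',[q[0],q[1],z]) for z in(.1125,.122,.132)])
```

```text
{'clock': 26.517, 'qpos': [-0.207, 0.174, 1.832, -0.0, 1.135, -1.93], 'position': [0.47, -0.028, 0.334], 'ee_rot': [0.0, -0.076, 0.997, -0.0], 'contact_force': [0.748, -1.291, -1.137], 'width': 0.041, 'gripper_force': 61.716}
n=6 dx=-15.9 dy=-0.2 dz=0.9 az=0.006  (yaw 98.7 total 96mm)
s15 blob [217. 193.] 48 [0.442 0.137]
s15 blob [271. 206.] 182 [ 0.6   -0.028]
s15 blob [240. 214.] 62 [ 0.472 -0.015]
[(np.float64(241.05351552326076), np.float64(218.15788880075817)), (np.float64(240.9768522395565), np.float64(216.4365658394773)), (np.float64(240.89552666317854), np.float64(214.61056028382075))]
```

Request:
{"fn": "jog_arm", "kwargs": {
  "plan": [
    {"dx":0,"dy":0,"dz":6,"ax":0,"ay":0,"az":0,"grip":1},
    {"dx":-16,"dy":0,"dz":0,"ax":0,"ay":0,"az":0,"grip":1},
    {"dx":-16,"dy":0,"dz":0,"ax":0,"ay":0,"az":0,"grip":1},
    {"dx":-16,"dy":0,"dz":0,"ax":0,"ay":0,"az":0,"grip":1},
    {"dx":-16,"dy":0,"dz":0,"ax":0,"ay":0,"az":0,"grip":1},
    {"dx":-16,"dy":0,"dz":0,"ax":0,"ay":0,"az":0,"grip":1},
    {"dx":-16,"dy":0,"dz":0,"ax":0,"ay":0,"az":0,"grip":1},
    {"dx":0,"dy":0,"dz":0,"ax":0,"ay":0,"az":0,"grip":1},
    {"dx":0,"dy":0,"dz":8,"ax":0,"ay":0,"az":0,"grip":1},
    {"dx":0,"dy":0,"dz":6,"ax":0,"ay":0,"az":0,"grip":1},
    {"dx":0,"dy":0,"dz":4,"ax":0,"ay":0,"az":0,"grip":1},
    {"dx":0,"dy":0,"dz":2,"ax":0,"ay":0,"az":0,"grip":1},
    {"dx":0,"dy":0,"dz":0,"ax":0,"ay":0,"az":0,"grip":1}
  ]
}}

```text
clock: 27.65
position: [0.564, -0.0141, 0.3064]
ee_rot: [-0.001, -0.075, 0.997, 0.0]
contact_force: [0.0, -0.2, -0.5]
width: 0.0411
gripper_force: 61.8
```

Request:
{"fn": "jog_arm", "kwargs": {
  "plan": [
    {"dx":0,"dy":0,"dz":2,"ax":0,"ay":0,"az":0,"grip":1},
    {"dx":0,"dy":0,"dz":2,"ax":0,"ay":0,"az":0,"grip":1},
    {"dx":0,"dy":0,"dz":0,"ax":0,"ay":0,"az":0,"grip":1}
  ]
}}

```text
clock: 27.9
position: [0.5649, -0.014, 0.3032]
ee_rot: [0.0, -0.075, 0.997, -0.0]
contact_force: [0.1, 0.2, -0.5]
width: 0.0406
gripper_force: 61.8
```

Request:
{"fn": "jog_arm", "kwargs": {
  "plan": [
    {"dx":0,"dy":0,"dz":2,"ax":0,"ay":0,"az":0,"grip":1},
    {"dx":0,"dy":0,"dz":0,"ax":0,"ay":0,"az":0,"grip":1},
    {"dx":0,"dy":0,"dz":0,"ax":0,"ay":0,"az":0,"grip":0.48},
    {"dx":0,"dy":0,"dz":0,"ax":0,"ay":0,"az":0,"grip":0.4},
    {"dx":0,"dy":0,"dz":0,"ax":0,"ay":0,"az":0,"grip":0.2},
    {"dx":0,"dy":0,"dz":0,"ax":0,"ay":0,"az":0,"grip":0},
    {"dx":0,"dy":0,"dz":0,"ax":0,"ay":0,"az":0,"grip":0},
    {"dx":0,"dy":0,"dz":0,"ax":0,"ay":0,"az":0,"grip":0},
    {"dx":0,"dy":0,"dz":0,"ax":0,"ay":0,"az":0,"grip":0},
    {"dx":0,"dy":0,"dz":-20,"ax":0,"ay":0,"az":0,"grip":0},
    {"dx":0,"dy":0,"dz":-30,"ax":0,"ay":0,"az":0,"grip":0},
    {"dx":0,"dy":0,"dz":-40,"ax":0,"ay":0,"az":0,"grip":0},
    {"dx":0,"dy":0,"dz":-5,"ax":0,"ay":0,"az":0,"grip":0},
    {"dx":0,"dy":0,"dz":0,"ax":0,"ay":0,"az":0,"grip":0}
  ]
}}

```text
clock: 29.07
position: [0.5657, -0.0141, 0.3996]
ee_rot: [0.004, -0.075, 0.997, -0.001]
contact_force: [0.2, -0.7, -0.5]
width: 0.0853
gripper_force: 0.0
```

Run:
```python
from h import *
state(); snap('scene','s16'); snap('wrist','w16'); fobs('s16',False,.12); fobs('w16',True,.112)
for d in(.045,.083,.121): print(d,proj('s16',H(d,.0965)),proj('w16',H(d,.112),True))
b=[.4838,-.3445]
a=tw([.475,-.335,.40],98.5); 
tw([*b,.30],93.5,4,a)
```

```text
{'clock': 29.067, 'qpos': [-0.148, 0.263, 1.536, 0.0, 1.335, -1.868], 'position': [0.566, -0.014, 0.4], 'ee_rot': [0.004, -0.075, 0.997, -0.001], 'contact_force': [0.235, -0.734, -0.529], 'width': 0.085, 'gripper_force': 0.0}
s16 blob [218. 193.] 44 [0.443 0.136]
s16 blob [268. 206.] 274 [ 0.591 -0.023]
w16 blob [245. 184.] 411 [ 0.562 -0.027]
w16 blob [270. 182.] 411 [ 0.557 -0.005]
w16 blob [258. 227.] 899 [ 0.601 -0.01 ]
0.045 (np.float64(276.45279905996233), np.float64(203.09286423470834)) (np.float64(258.0698127117734), np.float64(263.17859902991245))
0.083 (np.float64(268.9167362221409), np.float64(206.97736047987524)) (np.float64(258.0932378899685), np.float64(227.753861283609))
0.121 (np.float64(261.2414571515371), np.float64(210.93361633548432)) (np.float64(258.1244448909968), np.float64(188.30475156624715))
n=9 dx=15.1 dy=-33.8 dz=-0.5 az=0.001  (yaw 98.6 total 333mm)
n=4 dx=-1.9 dy=-2.6 dz=25.0 az=0.208  (yaw 98.5 total 101mm)
```

Request:
{"fn": "jog_arm", "kwargs": {
  "plan": [
    {"dx":15,"dy":-34,"dz":0,"ax":0,"ay":0,"az":0,"grip":0},
    {"dx":15,"dy":-34,"dz":0,"ax":0,"ay":0,"az":0,"grip":0.5},
    {"dx":15,"dy":-34,"dz":0,"ax":0,"ay":0,"az":0,"grip":1},
    {"dx":15,"dy":-34,"dz":0,"ax":0,"ay":0,"az":0,"grip":1},
    {"dx":15,"dy":-34,"dz":0,"ax":0,"ay":0,"az":0,"grip":1},
    {"dx":15,"dy":-34,"dz":0,"ax":0,"ay":0,"az":0,"grip":1},
    {"dx":15,"dy":-34,"dz":0,"ax":0,"ay":0,"az":0,"grip":1},
    {"dx":15,"dy":-34,"dz":0,"ax":0,"ay":0,"az":0,"grip":1},
    {"dx":15,"dy":-34,"dz":0,"ax":0,"ay":0,"az":0,"grip":1},
    {"dx":-2,"dy":-2,"dz":25,"ax":0,"ay":0,"az":0.2,"grip":1},
    {"dx":-2,"dy":-2,"dz":25,"ax":0,"ay":0,"az":0.2,"grip":1},
    {"dx":-2,"dy":-2,"dz":25,"ax":0,"ay":0,"az":0.2,"grip":1},
    {"dx":-2,"dy":-2,"dz":25,"ax":0,"ay":0,"az":0.2,"grip":1},
    {"dx":0,"dy":0,"dz":0,"ax":0,"ay":0,"az":0,"grip":1},
    {"dx":0,"dy":0,"dz":0,"ax":0,"ay":0,"az":0,"grip":1}
  ]
}}

```text
clock: 30.42
position: [0.4851, -0.3431, 0.2934]
ee_rot: [-0.002, -0.033, 0.999, 0.002]
contact_force: [0.1, -0.1, 0.1]
width: 0.0003
gripper_force: 0.0
```

Run:
```python
from h import *
state(); snap('wrist','w17')
im=np.load('pics/w17.npz')['im'];h=cv2.cvtColor(im,cv2.COLOR_BGR2HSV)
m=cv2.inRange(h,(0,170,90),(6,255,255))|cv2.inRange(h,(174,170,90),(180,255,255))
n,l,st,c=cv2.connectedComponentsWithStats(m)
for i in range(1,n):
    if st[i,4]>20: print(c[i].round(1),st[i],atz('w17',*c[i],.09,True).round(4))
print(proj('w17',[.484,-.3445,.09],True),proj('w17',[.509,-.408,.124],True))
tw([.484,-.3445,.272],93.5,2)
```

```text
{'clock': 30.417, 'qpos': [-0.733, 0.386, 1.629, 0.0, 1.133, -2.37], 'position': [0.485, -0.343, 0.293], 'ee_rot': [-0.002, -0.033, 0.999, 0.002], 'contact_force': [0.131, -0.119, 0.094], 'width': 0.0, 'gripper_force': 0.0}
[404.3  67.6] [386  59  40  17 275] [ 0.3762 -0.259   0.09  ]
[254.9 224.1] [241 214  31  24 440] [ 0.4832 -0.3447  0.09  ]
[ 54.6 263.6] [   6  233   99   62 2091] [ 0.5323 -0.5034  0.09  ]
(np.float64(255.0638649617229), np.float64(225.3295055824153)) (np.float64(142.80855531968814), np.float64(278.92178915386626))
n=2 dx=0.9 dy=-0.4 dz=11.7 az=0.025  (yaw 93.8 total 23mm)
```

Request:
{"fn": "jog_arm", "kwargs": {
  "plan": [
    {"dx":1,"dy":-0.7,"dz":12,"ax":0,"ay":0,"az":0,"grip":1},
    {"dx":1,"dy":-0.7,"dz":10,"ax":0,"ay":0,"az":0,"grip":1},
    {"dx":0,"dy":0,"dz":3,"ax":0,"ay":0,"az":0,"grip":1},
    {"dx":0,"dy":0,"dz":3,"ax":0,"ay":0,"az":0,"grip":1},
    {"dx":0,"dy":0,"dz":3,"ax":0,"ay":0,"az":0,"grip":1},
    {"dx":0,"dy":0,"dz":0,"ax":0,"ay":0,"az":0,"grip":1}
  ]
}}

```text
clock: 30.97
position: [0.4839, -0.3451, 0.2655]
ee_rot: [-0.0, -0.033, 0.999, 0.0]
contact_force: [-1.6, 0.6, 2.7]
width: 0.0002
gripper_force: 1.7
```

Request:
{"fn": "jog_arm", "kwargs": {
  "plan": [
    {"dx":0,"dy":0,"dz":2,"ax":0,"ay":0,"az":0,"grip":1},
    {"dx":0,"dy":0,"dz":2,"ax":0,"ay":0,"az":0,"grip":1},
    {"dx":0,"dy":0,"dz":0,"ax":0,"ay":0,"az":0,"grip":1}
  ]
}}

```text
clock: 31.22
position: [0.4839, -0.3451, 0.2633]
ee_rot: [0.0, -0.033, 0.999, -0.0]
contact_force: [-3.4, 3.2, 12.5]
width: -0.0001
gripper_force: 6.2
```

Request:
{"fn": "jog_arm", "kwargs": {
  "plan": [
    {"dx":0,"dy":0,"dz":2,"ax":0,"ay":0,"az":0,"grip":1},
    {"dx":0,"dy":0,"dz":0,"ax":0,"ay":0,"az":0,"grip":1},
    {"dx":0,"dy":0,"dz":0,"ax":0,"ay":0,"az":0,"grip":1},
    {"dx":0,"dy":0,"dz":0,"ax":0,"ay":0,"az":0,"grip":1},
    {"dx":0,"dy":0,"dz":0,"ax":0,"ay":0,"az":0,"grip":1},
    {"dx":0,"dy":0,"dz":0,"ax":0,"ay":0,"az":0,"grip":1},
    {"dx":0,"dy":0,"dz":0,"ax":0,"ay":0,"az":0,"grip":1},
    {"dx":0,"dy":0,"dz":0,"ax":0,"ay":0,"az":0,"grip":1},
    {"dx":0,"dy":0,"dz":0,"ax":0,"ay":0,"az":0,"grip":1},
    {"dx":0,"dy":0,"dz":0,"ax":0,"ay":0,"az":0,"grip":1}
  ]
}}

```text
clock: 32.05
position: [0.4838, -0.345, 0.2631]
ee_rot: [0.001, -0.033, 0.999, -0.001]
contact_force: [-6.2, 4.1, 22.3]
width: -0.0005
gripper_force: 10.9
```

Run:
```python
from h import *
snap('wrist','w18');snap('scene','s18')
for f,fi in(('w17',1),('w18',1),('s0',0),('s16',0),('s18',0)):
    im=np.load('pics/'+f+'.npz')['im'].astype(int)
    o=[]
    for p in([.509,-.408,.124],[.442,-.404,.074]):
        u,v=proj(f,p,bool(fi)); u,v=int(round(u)),int(round(v)); o.append((u,v,im[v-2:v+3,u-2:u+3].mean().round(0)))
    print(f,o)
```

```text
w17 [(143, 279, np.float64(38.0)), (169, 150, np.float64(212.0))]
w18 [(129, 311, np.float64(26.0)), (159, 158, np.float64(42.0))]
s0 [(301, 285, np.float64(47.0)), (283, 301, np.float64(84.0))]
s16 [(301, 285, np.float64(49.0)), (283, 301, np.float64(87.0))]
s18 [(301, 285, np.float64(94.0)), (283, 301, np.float64(57.0))]
```

Run:
```python
from h import *
tw([.4425,-.411,.32],93.5,5,(np.array([.4838,-.345,.293]),93.8))
```

```text
n=5 dx=9.1 dy=-12.6 dz=-5.4 az=0.010  (yaw 93.8 total 82mm)
```

Request:
{"fn": "jog_arm", "kwargs": {
  "plan": [
    {"dx":0,"dy":0,"dz":-10,"ax":0,"ay":0,"az":0,"grip":1},
    {"dx":0,"dy":0,"dz":-20,"ax":0,"ay":0,"az":0,"grip":1},
    {"dx":7.4,"dy":-13.6,"dz":-7,"ax":0,"ay":0,"az":0,"grip":1},
    {"dx":7.4,"dy":-13.6,"dz":-7,"ax":0,"ay":0,"az":0,"grip":1},
    {"dx":7.4,"dy":-13.6,"dz":-7,"ax":0,"ay":0,"az":0,"grip":0.5},
    {"dx":7.4,"dy":-13.6,"dz":-7,"ax":0,"ay":0,"az":0,"grip":0.5},
    {"dx":7.4,"dy":-13.6,"dz":-5,"ax":0,"ay":0,"az":0,"grip":0.5},
    {"dx":0,"dy":0,"dz":0,"ax":0,"ay":0,"az":0,"grip":0.5},
    {"dx":0,"dy":0,"dz":0,"ax":0,"ay":0,"az":0,"grip":0.5}
  ]
}}

```text
clock: 32.9
position: [0.4508, -0.417, 0.3219]
ee_rot: [0.0, -0.032, 1.0, 0.0]
contact_force: [-0.4, -0.4, 0.2]
width: 0.0432
gripper_force: 0.0
```

Run:
```python
from h import *
state(); snap('wrist','w19',(130,130,390,330),2.5)
u,v=proj('w19',[.4425,-.411,.074],True); print((u-130)*2.5,(v-130)*2.5)
```

```text
{'clock': 32.9, 'qpos': [-0.86, 0.388, 1.547, 0.0, 1.206, -2.494], 'position': [0.451, -0.417, 0.322], 'ee_rot': [0.0, -0.032, 1.0, 0.0], 'contact_force': [-0.403, -0.365, 0.207], 'width': 0.043, 'gripper_force': 0.0}
342.66189165703895 158.56680426461168
```

View pics/w19.png

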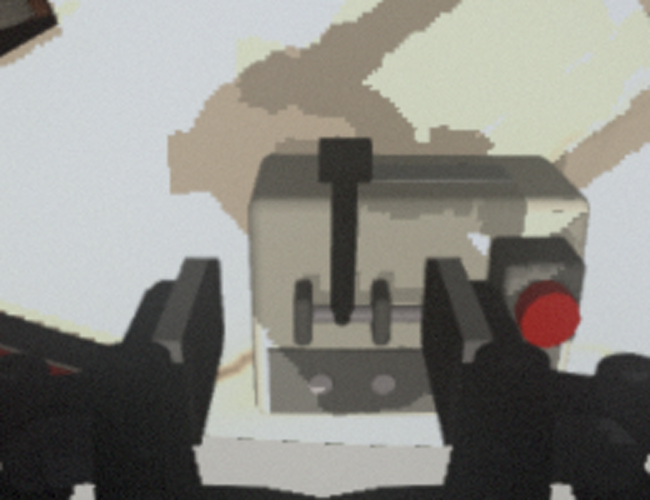

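Run:
```python
from h import *
tw([.4428,-.4115,.234],93.5,4)
```

```text
n=4 dx=2.0 dy=1.3 dz=21.9 az=0.007  (yaw 93.7 total 88mm)
```

Request:
{"fn": "jog_arm", "kwargs": {
  "plan": [
    {"dx":4,"dy":2.5,"dz":10,"ax":0,"ay":0,"az":0,"grip":0.5},
    {"dx":4,"dy":2.5,"dz":30,"ax":0,"ay":0,"az":0,"grip":0.5},
    {"dx":0,"dy":0,"dz":30,"ax":0,"ay":0,"az":0,"grip":0.5},
    {"dx":0,"dy":0,"dz":18,"ax":0,"ay":0,"az":0,"grip":0.5},
    {"dx":0,"dy":0,"dz":0,"ax":0,"ay":0,"az":0,"grip":0.5},
    {"dx":0,"dy":0,"dz":0,"ax":0,"ay":0,"az":0,"grip":1},
    {"dx":0,"dy":0,"dz":0,"ax":0,"ay":0,"az":0,"grip":1},
    {"dx":0,"dy":0,"dz":0,"ax":0,"ay":0,"az":0,"grip":1},
    {"dx":0,"dy":0,"dz":0,"ax":0,"ay":0,"az":0,"grip":1},
    {"dx":0,"dy":0,"dz":0,"ax":0,"ay":0,"az":0,"grip":1}
  ],
  "grip_force": 30
}}

```text
clock: 33.78
position: [0.4437, -0.4106, 0.2353]
ee_rot: [0.001, -0.033, 0.999, 0.0]
contact_force: [1.6, 3.6, 1.4]
width: 0.0148
gripper_force: 32.6
```

Request:
{"fn": "jog_arm", "kwargs": {
  "plan": [
    {"dx":-1.5,"dy":0,"dz":-9,"ax":0,"ay":0,"az":0,"grip":1},
    {"dx":-3,"dy":0,"dz":-9,"ax":0,"ay":0,"az":0,"grip":1},
    {"dx":-4.5,"dy":0,"dz":-8.3,"ax":0,"ay":0,"az":0,"grip":1},
    {"dx":-6,"dy":0,"dz":-7.3,"ax":0,"ay":0,"az":0,"grip":1},
    {"dx":-7,"dy":0,"dz":-6.3,"ax":0,"ay":0,"az":0,"grip":1},
    {"dx":-8,"dy":0,"dz":-5,"ax":0,"ay":0,"az":0,"grip":1}
  ]
}}

```text
clock: 34.28
position: [0.473, -0.4089, 0.28]
ee_rot: [-0.001, -0.033, 0.999, 0.0]
contact_force: [-2.1, 2.6, -2.8]
width: 0.0149
gripper_force: 30.6
```

Gripping the lever well; finish the arc, release, back off and check.

Request:
{"fn": "jog_arm", "kwargs": {
  "plan": [
    {"dx":-8.6,"dy":0,"dz":-3.6,"ax":0,"ay":0,"az":0,"grip":1},
    {"dx":-9.1,"dy":0,"dz":-2,"ax":0,"ay":0,"az":0,"grip":1},
    {"dx":-9.3,"dy":0,"dz":-0.5,"ax":0,"ay":0,"az":0,"grip":1},
    {"dx":-9.3,"dy":0,"dz":1,"ax":0,"ay":0,"az":0,"grip":1},
    {"dx":-1,"dy":0,"dz":0,"ax":0,"ay":0,"az":0,"grip":1},
    {"dx":0,"dy":0,"dz":0,"ax":0,"ay":0,"az":0,"grip":1},
    {"dx":0,"dy":0,"dz":0,"ax":0,"ay":0,"az":0,"grip":0.7},
    {"dx":0,"dy":0,"dz":0,"ax":0,"ay":0,"az":0,"grip":0.5},
    {"dx":0,"dy":0,"dz":0,"ax":0,"ay":0,"az":0,"grip":0.5},
    {"dx":0,"dy":0,"dz":0,"ax":0,"ay":0,"az":0,"grip":0.5},
    {"dx":0,"dy":0,"dz":-20,"ax":0,"ay":0,"az":0,"grip":0.5},
    {"dx":0,"dy":0,"dz":-30,"ax":0,"ay":0,"az":0,"grip":0.5},
    {"dx":0,"dy":0,"dz":-30,"ax":0,"ay":0,"az":0,"grip":0.5},
    {"dx":0,"dy":0,"dz":-20,"ax":0,"ay":0,"az":0,"grip":0.5},
    {"dx":0,"dy":0,"dz":0,"ax":0,"ay":0,"az":0,"grip":0.5}
  ]
}}

```text
clock: 35.53
position: [0.5112, -0.4078, 0.3898]
ee_rot: [0.004, -0.033, 0.999, -0.004]
contact_force: [0.9, -0.3, -0.1]
width: 0.0425
gripper_force: 0.0
```

Run:
```python
from h import *
state(); snap('wrist','w20');snap('scene','s20')
for f,fi in(('w20',1),('s18',0),('s20',0)):
    im=np.load('pics/'+f+'.npz')['im'].astype(int)
    o=[]
    for p in([.509,-.408,.124],[.4425,-.411,.074]):
        u,v=proj(f,p,bool(fi)); u,v=int(round(u)),int(round(v)); o.append((u,v,im[v-2:v+3,u-2:u+3].mean().round(0)))
    print(f,o)
fobs('s20',False,.1)
a=tw([.50,-.15,.42],98.5); a=tw(H(.121,.42),98.5,None,a)
```

```text
{'clock': 35.533, 'qpos': [-0.78, 0.4, 1.354, -0.0, 1.377, -2.416], 'position': [0.511, -0.408, 0.39], 'ee_rot': [0.004, -0.033, 0.999, -0.004], 'contact_force': [0.881, -0.335, -0.12], 'width': 0.043, 'gripper_force': 0.0}
w20 [(261, 192, np.float64(50.0)), (263, 109, np.float64(208.0))]
s18 [(301, 285, np.float64(94.0)), (284, 303, np.float64(37.0))]
s20 [(301, 285, np.float64(32.0)), (284, 303, np.float64(78.0))]
s20 blob [217. 193.] 45 [0.448 0.158]
s20 blob [269. 207.] 238 [ 0.6   -0.011]
s20 blob [237. 281.] 42 [ 0.333 -0.279]
n=7 dx=-2.2 dy=36.7 dz=-5.0 az=-0.113  (yaw 93.7 total 260mm)
n=4 dx=-20.9 dy=31.0 dz=-0.0 az=-0.000  (yaw 98.5 total 150mm)
```

Request:
{"fn": "jog_arm", "kwargs": {
  "plan": [
    {"dx":-2,"dy":36.7,"dz":-4,"ax":0,"ay":0,"az":-0.11,"grip":0},
    {"dx":-2,"dy":36.7,"dz":-4,"ax":0,"ay":0,"az":-0.11,"grip":0},
    {"dx":-2,"dy":36.7,"dz":-2,"ax":0,"ay":0,"az":-0.11,"grip":0},
    {"dx":-2,"dy":36.7,"dz":0,"ax":0,"ay":0,"az":-0.11,"grip":0},
    {"dx":-2,"dy":36.7,"dz":0,"ax":0,"ay":0,"az":-0.11,"grip":0},
    {"dx":-2,"dy":36.7,"dz":0,"ax":0,"ay":0,"az":-0.11,"grip":0},
    {"dx":-2,"dy":36.7,"dz":0,"ax":0,"ay":0,"az":-0.12,"grip":0},
    {"dx":-21,"dy":31,"dz":0,"ax":0,"ay":0,"az":0,"grip":0},
    {"dx":-21,"dy":31,"dz":0,"ax":0,"ay":0,"az":0,"grip":0},
    {"dx":-21,"dy":31,"dz":0,"ax":0,"ay":0,"az":0,"grip":0},
    {"dx":-21,"dy":31,"dz":0,"ax":0,"ay":0,"az":0,"grip":0},
    {"dx":0,"dy":0,"dz":0,"ax":0,"ay":0,"az":0,"grip":0},
    {"dx":0,"dy":0,"dz":0,"ax":0,"ay":0,"az":0,"grip":0}
  ]
}}

```text
clock: 36.72
position: [0.5636, -0.013, 0.392]
ee_rot: [-0.002, -0.075, 0.997, 0.0]
contact_force: [-0.5, 0.0, -0.6]
width: 0.0857
gripper_force: 0.0
```

Run:
```python
from h import *
state(); snap('wrist','w21'); fobs('w16',True,.112); fobs('w21',True,.112)
tw(H(.121,.305),98.5,5)
def tray(f):
    im=np.load('pics/'+f+'.npz')['im'];h=cv2.cvtColor(im,cv2.COLOR_BGR2HSV)
    # compare with s0 around the tray
    a=np.load('pics/s0.npz')['im'].astype(int); d=np.abs(im.astype(int)-a)[165:205,190:240].mean(); print(f,'tray diff',d)
for f in('s16','s18','s20'): tray(f)
```

```text
{'clock': 36.717, 'qpos': [-0.146, 0.267, 1.549, -0.0, 1.329, -1.868], 'position': [0.564, -0.013, 0.392], 'ee_rot': [-0.002, -0.075, 0.997, 0.0], 'contact_force': [-0.473, 0.009, -0.575], 'width': 0.086, 'gripper_force': 0.0}
w16 blob [245. 184.] 411 [ 0.562 -0.027]
w16 blob [270. 182.] 411 [ 0.557 -0.005]
w16 blob [258. 227.] 899 [ 0.601 -0.01 ]
w21 blob [256. 188.] 910 [ 0.56  -0.016]
w21 blob [268. 233.] 478 [0.6   0.001]
w21 blob [243. 234.] 442 [ 0.604 -0.021]
n=5 dx=-0.2 dy=-0.2 dz=17.5 az=0.002  (yaw 98.6 total 87mm)
s16 tray diff 5.102166666666666
s18 tray diff 37.05983333333333
s20 tray diff 18.931833333333334
```

Request:
{"fn": "jog_arm", "kwargs": {
  "plan": [
    {"dx":0,"dy":0,"dz":36,"ax":0,"ay":0,"az":0,"grip":0},
    {"dx":0,"dy":0,"dz":30,"ax":0,"ay":0,"az":0,"grip":0},
    {"dx":0,"dy":0,"dz":16,"ax":0,"ay":0,"az":0,"grip":0},
    {"dx":0,"dy":0,"dz":8,"ax":0,"ay":0,"az":0,"grip":0},
    {"dx":0,"dy":0,"dz":0,"ax":0,"ay":0,"az":0,"grip":0.4},
    {"dx":0,"dy":0,"dz":0,"ax":0,"ay":0,"az":0,"grip":1},
    {"dx":0,"dy":0,"dz":0,"ax":0,"ay":0,"az":0,"grip":1},
    {"dx":0,"dy":0,"dz":0,"ax":0,"ay":0,"az":0,"grip":1},
    {"dx":0,"dy":0,"dz":0,"ax":0,"ay":0,"az":0,"grip":1},
    {"dx":0,"dy":0,"dz":0,"ax":0,"ay":0,"az":0,"grip":1},
    {"dx":0,"dy":0,"dz":0,"ax":0,"ay":0,"az":0,"grip":1}
  ],
  "grip_force": 60
}}

```text
clock: 37.68
position: [0.564, -0.0151, 0.3059]
ee_rot: [0.002, -0.074, 0.997, -0.001]
contact_force: [-0.8, -1.8, 5.8]
width: 0.0406
gripper_force: 61.0
```

Run:
```python
from h import *
state();tw(H(.121,.303),98.5,5)
```

```text
{'clock': 37.683, 'qpos': [-0.15, 0.331, 1.683, -0.001, 1.124, -1.868], 'position': [0.564, -0.015, 0.306], 'ee_rot': [0.002, -0.074, 0.997, -0.001], 'contact_force': [-0.85, -1.79, 5.819], 'width': 0.041, 'gripper_force': 60.965}
n=5 dx=-0.1 dy=0.0 dz=0.6 az=-0.001  (yaw 98.5 total 3mm)
```

Request:
{"fn": "jog_arm", "kwargs": {
  "plan": [
    {"dx":0,"dy":0,"dz":-8,"ax":0,"ay":0,"az":0,"grip":1},
    {"dx":0,"dy":0,"dz":-10,"ax":0,"ay":0,"az":0,"grip":1},
    {"dx":0,"dy":0,"dz":-7,"ax":0,"ay":0,"az":0,"grip":1},
    {"dx":0,"dy":0,"dz":0,"ax":0,"ay":0,"az":0,"grip":1},
    {"dx":16,"dy":0,"dz":0,"ax":0,"ay":0,"az":0,"grip":1},
    {"dx":16,"dy":0,"dz":0,"ax":0,"ay":0,"az":0,"grip":1},
    {"dx":16,"dy":0,"dz":0,"ax":0,"ay":0,"az":0,"grip":1},
    {"dx":16,"dy":0,"dz":0,"ax":0,"ay":0,"az":0,"grip":1},
    {"dx":16,"dy":0,"dz":0,"ax":0,"ay":0,"az":0,"grip":1},
    {"dx":16,"dy":0,"dz":0,"ax":0,"ay":0,"az":0,"grip":1},
    {"dx":10,"dy":0,"dz":0,"ax":0,"ay":0,"az":0,"grip":1},
    {"dx":0,"dy":0,"dz":0,"ax":0,"ay":0,"az":0,"grip":1}
  ]
}}

```text
clock: 38.68
position: [0.4565, -0.0301, 0.329]
ee_rot: [-0.001, -0.073, 0.997, 0.0]
contact_force: [0.1, -0.7, -1.7]
width: 0.0405
gripper_force: 60.8
```

```bash
cat >> h.py <<'E'
def tray(f):
    a=np.load('pics/s0.npz')['im'].astype(int);im=np.load('pics/'+f+'.npz')['im'].astype(int)
    print(f,'tray diff',np.abs(im-a)[165:203,190:232].mean().round(1))
    s,_=cv2.phaseCorrelate(cv2.cvtColor(a[165:203,190:232].astype(np.uint8),6).astype(float),cv2.cvtColor(im[165:203,190:232].astype(np.uint8),6).astype(float)); print(np.round(s,2),round(_,2))
T=np.array([.498,.323]); ta=np.radians(-6)
def tp(y,x=0): return T+np.array([np.cos(ta),np.sin(ta)])*x+np.array([-np.sin(ta),np.cos(ta)])*y
E
python3 - <<'E'
from h import *
s=state(); snap('scene','s22'); tray('s16');tray('s22'); fobs('s22',False,.1)
a=tw([.44,.10,.36],138,7); p=tp(.052); b=tw([*p,.36],174,8,a); 
print(p,tp(0),tp(-.052))
E
```

```text
{'clock': 38.683, 'qpos': [-0.218, 0.16, 1.863, 0.0, 1.121, -1.936], 'position': [0.457, -0.03, 0.329], 'ee_rot': [-0.001, -0.073, 0.997, 0.0], 'contact_force': [0.077, -0.658, -1.673], 'width': 0.04, 'gripper_force': 60.779}
s16 tray diff 5.0
[ 0.55 -0.02] 0.94
s22 tray diff 24.6
[ 0.34 -0.3 ] 0.68
s22 blob [216. 194.] 30 [0.443 0.156]
s22 blob [272. 206.] 173 [ 0.614 -0.01 ]
s22 blob [237. 217.] 63 [ 0.463 -0.007]
n=7 dx=-5.8 dy=18.3 dz=-4.4 az=-0.942  (yaw 98.4 total 135mm)
n=8 dx=-34.9 dy=8.2 dz=-0.0 az=-0.750  (yaw 138.0 total 282mm)
[0.50343548 0.37471514] [0.498 0.323] [0.49256452 0.27128486]
```

```bash
cat >> h.py <<'E'
def lining(f,fish=False,z=.006,r=None,ref=None):
    im=np.load('pics/'+f+'.npz')['im']; g=cv2.GaussianBlur(im,(3,3),0).astype(int)
    if ref is None:
        u,v=[int(t) for t in proj('s0',[.498,.323,.005])]; ref=np.median(np.load('pics/s0.npz')['im'][v-3:v+4,u-3:u+4].reshape(-1,3),0)
    m=(np.abs(g-ref).max(2)<22).astype(np.uint8)
    if r: k=np.zeros_like(m); k[r[1]:r[3],r[0]:r[2]]=1; m*=k
    n,l,st,c=cv2.connectedComponentsWithStats(m)
    i=1+np.argmax(st[1:,4]); print(f,ref,st[i],c[i].round(1))
    ys,xs=np.nonzero(l==i)
    W=np.array([atz(f,x,y,z,fish)[:2] for x,y in zip(xs,ys)],np.float32)*1000
    print('centroid',W.mean(0).round(0),cv2.minAreaRect(W))
E
python3 - <<'E'
from h import *
for f in('s10','s11','s12','s15','s20','s22'): tray(f)
for f in('s0','s16','s20','s22'): lining(f,r=(185,155,240,215))
E
```

```text
s10 tray diff 14.4
[ 0.43 -0.11] 0.77
s11 tray diff 5.6
[ 0.55 -0.03] 0.95
s12 tray diff 16.9
[0.12 0.09] 0.59
s15 tray diff 15.2
[ 0.57 -0.08] 0.71
s20 tray diff 15.9
[0.45 0.25] 0.73
s22 tray diff 24.6
[ 0.34 -0.3 ] 0.68
s0 [105. 110. 119.] [200 171  27  23 421] [213.7 181.5]
centroid [501. 335.] ((501.62701416015625, 334.82080078125), (139.51792907714844, 97.22051239013672), 83.7774887084961)
s16 [105. 110. 119.] [200 171  28  22 414] [213.9 181.3]
centroid [502. 335.] ((502.7016296386719, 335.60906982421875), (138.0659942626953, 95.30017852783203), 83.79957580566406)
s20 [105. 110. 119.] [201 170  27  22 397] [213.8 181. ]
centroid [503. 337.] ((502.0149230957031, 337.1852111816406), (138.49449157714844, 92.67034912109375), 83.81863403320312)
s22 [105. 110. 119.] [200 171  26  22 385] [213.2 180.9]
centroid [501. 339.] ((507.3486022949219, 336.7053527832031), (138.3731231689453, 103.57897186279297), 84.12516021728516)
```

Request:
{"fn": "jog_arm", "kwargs": {
  "plan": [
    {"dx":-5.8,"dy":18.3,"dz":-4,"ax":0,"ay":0,"az":-0.94,"grip":1},
    {"dx":-5.8,"dy":18.3,"dz":-4,"ax":0,"ay":0,"az":-0.94,"grip":1},
    {"dx":-5.8,"dy":18.3,"dz":-4,"ax":0,"ay":0,"az":-0.94,"grip":1},
    {"dx":-5.8,"dy":18.3,"dz":-4,"ax":0,"ay":0,"az":-0.94,"grip":1},
    {"dx":-5.8,"dy":18.3,"dz":-4,"ax":0,"ay":0,"az":-0.94,"grip":1},
    {"dx":-5.8,"dy":18.3,"dz":-4,"ax":0,"ay":0,"az":-0.94,"grip":1},
    {"dx":-5.8,"dy":18.3,"dz":-4,"ax":0,"ay":0,"az":-0.94,"grip":1},
    {"dx":-35,"dy":8,"dz":0,"ax":0,"ay":0,"az":-0.75,"grip":1},
    {"dx":-35,"dy":8,"dz":0,"ax":0,"ay":0,"az":-0.75,"grip":1},
    {"dx":-35,"dy":8,"dz":0,"ax":0,"ay":0,"az":-0.75,"grip":1},
    {"dx":-35,"dy":8,"dz":0,"ax":0,"ay":0,"az":-0.75,"grip":1},
    {"dx":-35,"dy":8,"dz":0,"ax":0,"ay":0,"az":-0.75,"grip":1},
    {"dx":-35,"dy":8,"dz":0,"ax":0,"ay":0,"az":-0.75,"grip":1},
    {"dx":-35,"dy":8,"dz":0,"ax":0,"ay":0,"az":-0.75,"grip":1},
    {"dx":-35,"dy":8,"dz":0,"ax":0,"ay":0,"az":-0.75,"grip":1},
    {"dx":0,"dy":0,"dz":0,"ax":0,"ay":0,"az":0,"grip":1},
    {"dx":0,"dy":0,"dz":0,"ax":0,"ay":0,"az":0,"grip":1}
  ]
}}

```text
clock: 40.15
position: [0.5069, 0.3779, 0.3563]
ee_rot: [0.0, -0.67, 0.743, 0.0]
contact_force: [-0.6, 0.1, -1.8]
width: 0.0401
gripper_force: 61.0
```

```bash
sed -i 's/T=np.array(\[.498,.323\])/T=np.array([.499,.325])/' h.py
python3 - <<'E'
from h import *
s=state(); snap('wrist','w23')
im=np.load('pics/w23.npz')['im']
u,v=[int(t) for t in proj('w23',[*tp(-.02),.005],True)]; ref=np.median(im[v-3:v+4,u-3:u+4].reshape(-1,3),0); print(u,v)
for p in ((-.055,-.085),(.055,-.085),(.055,.085),(-.055,.085)): print(np.round(proj('w23',[*tp(p[1],p[0]),.022],True)))
lining('w23',True,.005,ref=ref)
tw([*tp(.052),.229],174,6)
E
```

```text
{'clock': 40.15, 'qpos': [0.531, 0.39, 1.455, 0.0, 1.297, -2.508], 'position': [0.507, 0.378, 0.356], 'ee_rot': [0.0, -0.67, 0.743, 0.0], 'contact_force': [-0.563, 0.085, -1.754], 'width': 0.04, 'gripper_force': 60.978}
261 106
[316.  46.]
[207.  45.]
[210. 206.]
[311. 206.]
w23 [ 99. 100. 105.] [ 213   59   96  146 5594] [256.1 147.8]
centroid [507. 349.] ((500.2868347167969, 333.1702880859375), (161.8070831298828, 102.21160888671875), 84.55211639404297)
n=6 dx=-0.0 dy=0.4 dz=21.2 az=0.000  (yaw 174.0 total 127mm)
```

```bash
sed -i 's/T=np.array(\[.499,.325\])/T=np.array([.500,.331])/' h.py
python3 - <<'E'
from h import *
print(tp(.05)); tw([*tp(.050),.229],174,6)
E
```

```text
[0.50522642 0.38072609]
n=6 dx=-0.7 dy=0.3 dz=21.2 az=0.000  (yaw 174.0 total 128mm)
```

Request:
{"fn": "jog_arm", "kwargs": {
  "plan": [
    {"dx":-4,"dy":2,"dz":38,"ax":0,"ay":0,"az":0,"grip":1},
    {"dx":0,"dy":0,"dz":36,"ax":0,"ay":0,"az":0,"grip":1},
    {"dx":0,"dy":0,"dz":28,"ax":0,"ay":0,"az":0,"grip":1},
    {"dx":0,"dy":0,"dz":15,"ax":0,"ay":0,"az":0,"grip":1},
    {"dx":0,"dy":0,"dz":6,"ax":0,"ay":0,"az":0,"grip":1},
    {"dx":0,"dy":0,"dz":2,"ax":0,"ay":0,"az":0,"grip":1},
    {"dx":0,"dy":0,"dz":0,"ax":0,"ay":0,"az":0,"grip":1},
    {"dx":0,"dy":0,"dz":0,"ax":0,"ay":0,"az":0,"grip":1}
  ]
}}

```text
clock: 40.87
position: [0.5058, 0.3793, 0.2338]
ee_rot: [0.002, -0.668, 0.744, -0.0]
contact_force: [-0.5, 0.5, -1.2]
width: 0.041
gripper_force: 61.0
```

Request:
{"fn": "jog_arm", "kwargs": {
  "plan": [
    {"dx":0,"dy":0,"dz":2,"ax":0,"ay":0,"az":0,"grip":1},
    {"dx":0,"dy":0,"dz":0,"ax":0,"ay":0,"az":0,"grip":1}
  ]
}}

```text
clock: 41.03
position: [0.5053, 0.3794, 0.2314]
ee_rot: [0.001, -0.669, 0.744, -0.0]
contact_force: [-0.9, 0.1, -0.4]
width: 0.0407
gripper_force: 61.0
```

Request:
{"fn": "jog_arm", "kwargs": {
  "plan": [
    {"dx":0,"dy":0,"dz":2,"ax":0,"ay":0,"az":0,"grip":1},
    {"dx":0,"dy":0,"dz":2,"ax":0,"ay":0,"az":0,"grip":1},
    {"dx":0,"dy":0,"dz":0,"ax":0,"ay":0,"az":0,"grip":1}
  ]
}}

```text
clock: 41.28
position: [0.5051, 0.3795, 0.2276]
ee_rot: [0.001, -0.669, 0.744, -0.0]
contact_force: [-1.0, -0.6, 4.3]
width: 0.041
gripper_force: 61.5
```

Request:
{"fn": "jog_arm", "kwargs": {
  "plan": [
    {"dx":0,"dy":0,"dz":0,"ax":0,"ay":0,"az":0,"grip":0.48},
    {"dx":0,"dy":0,"dz":0,"ax":0,"ay":0,"az":0,"grip":0.4},
    {"dx":0,"dy":0,"dz":0,"ax":0,"ay":0,"az":0,"grip":0.3},
    {"dx":0,"dy":0,"dz":0,"ax":0,"ay":0,"az":0,"grip":0.3},
    {"dx":0,"dy":0,"dz":0,"ax":0,"ay":0,"az":0,"grip":0.3},
    {"dx":0,"dy":0,"dz":-15,"ax":0,"ay":0,"az":0,"grip":0.3},
    {"dx":0,"dy":0,"dz":-30,"ax":0,"ay":0,"az":0,"grip":0.3},
    {"dx":0,"dy":0,"dz":-38,"ax":0,"ay":0,"az":0,"grip":0.3},
    {"dx":0,"dy":0,"dz":-38,"ax":0,"ay":0,"az":0,"grip":0.3},
    {"dx":0,"dy":0,"dz":-30,"ax":0,"ay":0,"az":0,"grip":0.3},
    {"dx":0,"dy":0,"dz":0,"ax":0,"ay":0,"az":0,"grip":0.3}
  ]
}}

```text
clock: 42.2
position: [0.5062, 0.3802, 0.3849]
ee_rot: [0.007, -0.669, 0.744, -0.001]
contact_force: [-0.5, -0.4, 0.1]
width: 0.0595
gripper_force: 0.0
```

Run:
```python
from h import *
s=state(); snap('wrist','w24'); fobs('w24',True,.033); print(proj('w24',[*tp(.05),.033],True))
a=tw([.44,.12,.40],130,8); tw(H(.083,.40),98.5,6,a)
```

```text
{'clock': 42.2, 'qpos': [0.534, 0.37, 1.413, 0.0, 1.344, -2.501], 'position': [0.506, 0.38, 0.385], 'ee_rot': [0.007, -0.669, 0.744, -0.001], 'contact_force': [-0.459, -0.439, 0.128], 'width': 0.059, 'gripper_force': 0.0}
w24 blob [247.  65.] 198 [0.511 0.263]
w24 blob [310.  70.] 66 [0.444 0.275]
w24 blob [224. 168.] 334 [0.548 0.372]
w24 blob [262. 163.] 689 [0.506 0.372]
w24 blob [300. 195.] 31 [0.466 0.412]
(np.float64(263.237640977913), np.float64(171.45607864158063))
n=8 dx=33.7 dy=-6.6 dz=-2.3 az=0.915  (yaw 173.9 total 269mm)
n=6 dx=-14.5 dy=-31.8 dz=-0.0 az=0.875  (yaw 130.0 total 207mm)
```

Request:
{"fn": "jog_arm", "kwargs": {
  "plan": [
    {"dx":33.7,"dy":-6.6,"dz":-2,"ax":0,"ay":0,"az":0.91,"grip":0.3},
    {"dx":33.7,"dy":-6.6,"dz":-2,"ax":0,"ay":0,"az":0.91,"grip":0.3},
    {"dx":33.7,"dy":-6.6,"dz":-2,"ax":0,"ay":0,"az":0.91,"grip":0.3},
    {"dx":33.7,"dy":-6.6,"dz":-2,"ax":0,"ay":0,"az":0.91,"grip":0.3},
    {"dx":33.7,"dy":-6.6,"dz":-2,"ax":0,"ay":0,"az":0.91,"grip":0.3},
    {"dx":33.7,"dy":-6.6,"dz":-2,"ax":0,"ay":0,"az":0.91,"grip":0.3},
    {"dx":33.7,"dy":-6.6,"dz":-2,"ax":0,"ay":0,"az":0.91,"grip":0},
    {"dx":33.7,"dy":-6.6,"dz":-2,"ax":0,"ay":0,"az":0.91,"grip":0},
    {"dx":-14.5,"dy":-31.8,"dz":0,"ax":0,"ay":0,"az":0.88,"grip":0},
    {"dx":-14.5,"dy":-31.8,"dz":0,"ax":0,"ay":0,"az":0.88,"grip":0},
    {"dx":-14.5,"dy":-31.8,"dz":0,"ax":0,"ay":0,"az":0.88,"grip":0},
    {"dx":-14.5,"dy":-31.8,"dz":0,"ax":0,"ay":0,"az":0.88,"grip":0},
    {"dx":-14.5,"dy":-31.8,"dz":0,"ax":0,"ay":0,"az":0.88,"grip":0},
    {"dx":-14.5,"dy":-31.8,"dz":0,"ax":0,"ay":0,"az":0.88,"grip":0},
    {"dx":0,"dy":0,"dz":0,"ax":0,"ay":0,"az":0,"grip":0},
    {"dx":0,"dy":0,"dz":0,"ax":0,"ay":0,"az":0,"grip":0}
  ]
}}

```text
clock: 43.58
position: [0.6024, -0.011, 0.3908]
ee_rot: [-0.002, -0.074, 0.997, 0.0]
contact_force: [-0.7, 0.5, 0.3]
width: 0.0851
gripper_force: 0.0
```

Run:
```python
from h import *
s=state(); snap('wrist','w25'); fobs('w25',True,.112); print([np.round(proj('w25',H(d,.112),True)) for d in(.045,.083)])
tw(H(.083,.303),98.5,5)
```

```text
{'clock': 43.583, 'qpos': [-0.134, 0.326, 1.466, 0.0, 1.353, -1.852], 'position': [0.602, -0.011, 0.391], 'ee_rot': [-0.002, -0.074, 0.997, 0.0], 'contact_force': [-0.656, 0.47, 0.302], 'width': 0.085, 'gripper_force': 0.0}
w25 blob [247. 187.] 538 [ 0.598 -0.021]
w25 blob [273. 185.] 497 [0.594 0.001]
[array([260., 233.]), array([260., 193.])]
n=5 dx=-0.1 dy=0.1 dz=17.6 az=0.001  (yaw 98.5 total 88mm)
```

Request:
{"fn": "jog_arm", "kwargs": {
  "plan": [
    {"dx":0,"dy":0,"dz":36,"ax":0,"ay":0,"az":0,"grip":0},
    {"dx":0,"dy":0,"dz":30,"ax":0,"ay":0,"az":0,"grip":0},
    {"dx":0,"dy":0,"dz":16,"ax":0,"ay":0,"az":0,"grip":0},
    {"dx":0,"dy":0,"dz":6,"ax":0,"ay":0,"az":0,"grip":0},
    {"dx":0,"dy":0,"dz":0,"ax":0,"ay":0,"az":0,"grip":0.4},
    {"dx":0,"dy":0,"dz":0,"ax":0,"ay":0,"az":0,"grip":1},
    {"dx":0,"dy":0,"dz":0,"ax":0,"ay":0,"az":0,"grip":1},
    {"dx":0,"dy":0,"dz":0,"ax":0,"ay":0,"az":0,"grip":1},
    {"dx":0,"dy":0,"dz":0,"ax":0,"ay":0,"az":0,"grip":1},
    {"dx":0,"dy":0,"dz":0,"ax":0,"ay":0,"az":0,"grip":1},
    {"dx":0,"dy":0,"dz":0,"ax":0,"ay":0,"az":0,"grip":1}
  ]
}}

```text
clock: 44.55
position: [0.6023, -0.0092, 0.3071]
ee_rot: [0.002, -0.075, 0.997, 0.0]
contact_force: [-0.8, 1.7, 5.8]
width: 0.0407
gripper_force: 60.3
```

Request:
{"fn": "jog_arm", "kwargs": {
  "plan": [
    {"dx":0,"dy":0,"dz":-8,"ax":0,"ay":0,"az":0,"grip":1},
    {"dx":0,"dy":0,"dz":-10,"ax":0,"ay":0,"az":0,"grip":1},
    {"dx":0,"dy":0,"dz":-7,"ax":0,"ay":0,"az":0,"grip":1},
    {"dx":0,"dy":0,"dz":0,"ax":0,"ay":0,"az":0,"grip":1},
    {"dx":18,"dy":0,"dz":0,"ax":0,"ay":0,"az":0,"grip":1},
    {"dx":18,"dy":0,"dz":0,"ax":0,"ay":0,"az":0,"grip":1},
    {"dx":18,"dy":0,"dz":0,"ax":0,"ay":0,"az":0,"grip":1},
    {"dx":18,"dy":0,"dz":0,"ax":0,"ay":0,"az":0,"grip":1},
    {"dx":18,"dy":0,"dz":0,"ax":0,"ay":0,"az":0,"grip":1},
    {"dx":18,"dy":0,"dz":0,"ax":0,"ay":0,"az":0,"grip":1},
    {"dx":18,"dy":0,"dz":0,"ax":0,"ay":0,"az":0,"grip":1},
    {"dx":18,"dy":0,"dz":0,"ax":0,"ay":0,"az":0,"grip":1},
    {"dx":0,"dy":0,"dz":0,"ax":0,"ay":0,"az":0,"grip":1}
  ]
}}

```text
clock: 45.63
position: [0.4559, -0.0309, 0.3299]
ee_rot: [-0.002, -0.074, 0.997, 0.0]
contact_force: [-0.1, -0.3, -1.5]
width: 0.0408
gripper_force: 60.6
```

Run:
```python
from h import *
s=state(); snap('scene','s26'); lining('s26',r=(185,155,240,215)); fobs('s26',False,.1)
a=tw([.44,.10,.36],138,7); p=tp(0); b=tw([*p,.36],174,7,a)
```

```text
{'clock': 45.633, 'qpos': [-0.22, 0.159, 1.862, -0.001, 1.125, -1.939], 'position': [0.456, -0.031, 0.33], 'ee_rot': [-0.002, -0.074, 0.997, 0.0], 'contact_force': [-0.133, -0.321, -1.45], 'width': 0.041, 'gripper_force': 60.636}
s26 [105. 110. 119.] [200 170  26  23 310] [213.8 182.2]
centroid [500. 329.] ((507.3564147949219, 336.78118896484375), (137.97715759277344, 103.57897186279297), 84.12516021728516)
s26 blob [210. 173.] 94 [0.472 0.292]
s26 blob [216. 194.] 34 [0.444 0.157]
s26 blob [237. 219.] 92 [ 0.46  -0.015]
n=7 dx=-5.8 dy=18.4 dz=-4.3 az=-0.940  (yaw 98.5 total 136mm)
n=7 dx=-33.9 dy=7.2 dz=-0.0 az=-0.857  (yaw 138.0 total 239mm)
```

Request:
{"fn": "jog_arm", "kwargs": {
  "plan": [
    {"dx":-5.8,"dy":18.4,"dz":-4,"ax":0,"ay":0,"az":-0.94,"grip":1},
    {"dx":-5.8,"dy":18.4,"dz":-4,"ax":0,"ay":0,"az":-0.94,"grip":1},
    {"dx":-5.8,"dy":18.4,"dz":-4,"ax":0,"ay":0,"az":-0.94,"grip":1},
    {"dx":-5.8,"dy":18.4,"dz":-4,"ax":0,"ay":0,"az":-0.94,"grip":1},
    {"dx":-5.8,"dy":18.4,"dz":-4,"ax":0,"ay":0,"az":-0.94,"grip":1},
    {"dx":-5.8,"dy":18.4,"dz":-4,"ax":0,"ay":0,"az":-0.94,"grip":1},
    {"dx":-5.8,"dy":18.4,"dz":-4,"ax":0,"ay":0,"az":-0.94,"grip":1},
    {"dx":-34,"dy":7,"dz":0,"ax":0,"ay":0,"az":-0.86,"grip":1},
    {"dx":-34,"dy":7,"dz":0,"ax":0,"ay":0,"az":-0.86,"grip":1},
    {"dx":-34,"dy":7,"dz":0,"ax":0,"ay":0,"az":-0.86,"grip":1},
    {"dx":-34,"dy":7,"dz":0,"ax":0,"ay":0,"az":-0.86,"grip":1},
    {"dx":-34,"dy":7,"dz":0,"ax":0,"ay":0,"az":-0.86,"grip":1},
    {"dx":-34,"dy":7,"dz":0,"ax":0,"ay":0,"az":-0.86,"grip":1},
    {"dx":-34,"dy":7,"dz":0,"ax":0,"ay":0,"az":-0.86,"grip":1},
    {"dx":0,"dy":0,"dz":0,"ax":0,"ay":0,"az":0,"grip":1},
    {"dx":0,"dy":0,"dz":0,"ax":0,"ay":0,"az":0,"grip":1}
  ]
}}

```text
clock: 47.02
position: [0.5028, 0.3336, 0.3576]
ee_rot: [0.0, -0.671, 0.741, -0.0]
contact_force: [-0.5, -0.7, -1.7]
width: 0.0405
gripper_force: 60.8
```

Run:
```python
from h import *
s=state(); tw([*tp(0),.229],174,1); tw([*tp(.052),.05])
```

```text
{'clock': 47.017, 'qpos': [0.471, 0.347, 1.519, 0.0, 1.275, -2.572], 'position': [0.503, 0.334, 0.358], 'ee_rot': [0.0, -0.671, 0.741, -0.0], 'contact_force': [-0.475, -0.667, -1.731], 'width': 0.041, 'gripper_force': 60.831}
n=1 dx=2.9 dy=2.5 dz=128.6 az=0.053  (yaw 174.3 total 129mm)
n=9 dx=-5.5 dy=0.2 dz=34.2 az=0.000  (yaw 174.3 total 311mm)
```

Request:
{"fn": "jog_arm", "kwargs": {
  "plan": [
    {"dx":3,"dy":2.5,"dz":38,"ax":0,"ay":0,"az":0,"grip":1},
    {"dx":0,"dy":0,"dz":36,"ax":0,"ay":0,"az":0,"grip":1},
    {"dx":0,"dy":0,"dz":28,"ax":0,"ay":0,"az":0,"grip":1},
    {"dx":0,"dy":0,"dz":15,"ax":0,"ay":0,"az":0,"grip":1},
    {"dx":0,"dy":0,"dz":6,"ax":0,"ay":0,"az":0,"grip":1},
    {"dx":0,"dy":0,"dz":3,"ax":0,"ay":0,"az":0,"grip":1},
    {"dx":0,"dy":0,"dz":2,"ax":0,"ay":0,"az":0,"grip":1},
    {"dx":0,"dy":0,"dz":2,"ax":0,"ay":0,"az":0,"grip":1},
    {"dx":0,"dy":0,"dz":0,"ax":0,"ay":0,"az":0,"grip":1}
  ]
}}

```text
clock: 47.77
position: [0.5, 0.3285, 0.2293]
ee_rot: [0.001, -0.67, 0.742, -0.0]
contact_force: [-0.2, 0.1, -0.6]
width: 0.0409
gripper_force: 60.9
```

Request:
{"fn": "jog_arm", "kwargs": {
  "plan": [
    {"dx":0,"dy":0,"dz":1,"ax":0,"ay":0,"az":0,"grip":1},
    {"dx":0,"dy":0,"dz":0,"ax":0,"ay":0,"az":0,"grip":1}
  ]
}}

```text
clock: 47.93
position: [0.4999, 0.3287, 0.2287]
ee_rot: [0.001, -0.67, 0.742, -0.0]
contact_force: [-0.7, -1.4, 4.1]
width: 0.0409
gripper_force: 61.2
```

Touching down; release and go for blue.

Request:
{"fn": "jog_arm", "kwargs": {
  "plan": [
    {"dx":0,"dy":0,"dz":0,"ax":0,"ay":0,"az":0,"grip":0.48},
    {"dx":0,"dy":0,"dz":0,"ax":0,"ay":0,"az":0,"grip":0.4},
    {"dx":0,"dy":0,"dz":0,"ax":0,"ay":0,"az":0,"grip":0.3},
    {"dx":0,"dy":0,"dz":0,"ax":0,"ay":0,"az":0,"grip":0.3},
    {"dx":0,"dy":0,"dz":0,"ax":0,"ay":0,"az":0,"grip":0.3},
    {"dx":0,"dy":0,"dz":-15,"ax":0,"ay":0,"az":0,"grip":0.3},
    {"dx":0,"dy":0,"dz":-30,"ax":0,"ay":0,"az":0,"grip":0.3},
    {"dx":0,"dy":0,"dz":-38,"ax":0,"ay":0,"az":0,"grip":0.3},
    {"dx":0,"dy":0,"dz":-38,"ax":0,"ay":0,"az":0,"grip":0.3},
    {"dx":0,"dy":0,"dz":-30,"ax":0,"ay":0,"az":0,"grip":0.3},
    {"dx":0,"dy":0,"dz":0,"ax":0,"ay":0,"az":0,"grip":0.3}
  ]
}}

```text
clock: 48.85
position: [0.5008, 0.3293, 0.3856]
ee_rot: [0.007, -0.67, 0.742, -0.002]
contact_force: [0.8, 0.6, 0.5]
width: 0.0596
gripper_force: 0.0
```

Run:
```python
from h import *
s=state(); snap('wrist','w27'); fobs('w27',True,.033); print(proj('w27',[*tp(.05),.033],True),proj('w27',[*tp(0),.033],True))
a=tw([.44,.12,.40],130,8); tw(H(.045,.40),98.5,6,a)
```

```text
{'clock': 48.85, 'qpos': [0.466, 0.319, 1.489, 0.0, 1.319, -2.574], 'position': [0.501, 0.329, 0.386], 'ee_rot': [0.007, -0.67, 0.742, -0.002], 'contact_force': [0.774, 0.609, 0.462], 'width': 0.06, 'gripper_force': 0.0}
w27 blob [367.  57.] 117 [0.373 0.21 ]
w27 blob [278.  99.] 60 [0.477 0.253]
w27 blob [218. 162.] 257 [0.549 0.314]
w27 blob [263. 163.] 709 [0.499 0.32 ]
w27 blob [306. 204.] 38 [0.455 0.372]
w27 blob [262. 209.] 860 [0.506 0.373]
(np.float64(262.966745945811), np.float64(214.9130964581376)) (np.float64(263.3000727792419), np.float64(172.65254861807261))
n=8 dx=27.5 dy=-4.4 dz=-2.2 az=0.920  (yaw 174.2 total 218mm)
n=6 dx=-20.6 dy=-33.8 dz=-0.0 az=0.875  (yaw 130.0 total 235mm)
```

Both stand in the tray, at y ≈ 0.37 and 0.32.

Request:
{"fn": "jog_arm", "kwargs": {
  "plan": [
    {"dx":27.5,"dy":-4.4,"dz":-2,"ax":0,"ay":0,"az":0.92,"grip":0.3},
    {"dx":27.5,"dy":-4.4,"dz":-2,"ax":0,"ay":0,"az":0.92,"grip":0.3},
    {"dx":27.5,"dy":-4.4,"dz":-2,"ax":0,"ay":0,"az":0.92,"grip":0.3},
    {"dx":27.5,"dy":-4.4,"dz":-2,"ax":0,"ay":0,"az":0.92,"grip":0.3},
    {"dx":27.5,"dy":-4.4,"dz":-2,"ax":0,"ay":0,"az":0.92,"grip":0.3},
    {"dx":27.5,"dy":-4.4,"dz":-2,"ax":0,"ay":0,"az":0.92,"grip":0.3},
    {"dx":27.5,"dy":-4.4,"dz":-2,"ax":0,"ay":0,"az":0.92,"grip":0},
    {"dx":27.5,"dy":-4.4,"dz":-2,"ax":0,"ay":0,"az":0.92,"grip":0},
    {"dx":-20.6,"dy":-33.8,"dz":0,"ax":0,"ay":0,"az":0.88,"grip":0},
    {"dx":-20.6,"dy":-33.8,"dz":0,"ax":0,"ay":0,"az":0.88,"grip":0},
    {"dx":-20.6,"dy":-33.8,"dz":0,"ax":0,"ay":0,"az":0.88,"grip":0},
    {"dx":-20.6,"dy":-33.8,"dz":0,"ax":0,"ay":0,"az":0.88,"grip":0},
    {"dx":-20.6,"dy":-33.8,"dz":0,"ax":0,"ay":0,"az":0.88,"grip":0},
    {"dx":-20.6,"dy":-33.8,"dz":0,"ax":0,"ay":0,"az":0.88,"grip":0},
    {"dx":0,"dy":0,"dz":0,"ax":0,"ay":0,"az":0,"grip":0},
    {"dx":0,"dy":0,"dz":0,"ax":0,"ay":0,"az":0,"grip":0}
  ]
}}

```text
clock: 50.23
position: [0.6396, -0.0058, 0.3913]
ee_rot: [-0.002, -0.072, 0.997, 0.0]
contact_force: [-0.2, 0.6, 0.7]
width: 0.0852
gripper_force: 0.0
```

Run:
```python
from h import *
s=state(); snap('wrist','w28'); fobs('w28',True,.112); print([np.round(proj('w28',H(d,.112),True)) for d in(.045,.083)])
tw(H(.045,.303),98.5,1)
```

```text
{'clock': 50.233, 'qpos': [-0.118, 0.382, 1.379, 0.0, 1.385, -1.832], 'position': [0.64, -0.006, 0.391], 'ee_rot': [-0.002, -0.072, 0.997, 0.0], 'contact_force': [-0.249, 0.565, 0.662], 'width': 0.085, 'gripper_force': 0.0}
w28 blob [502. 116.] 522 [0.517 0.239]
[array([261., 193.]), array([261., 150.])]
n=1 dx=-1.1 dy=0.9 dz=88.9 az=-0.036  (yaw 98.3 total 89mm)
```

Run:
```python
from h import *
for f in('w8','w28'):
    im=np.load('pics/'+f+'.npz')['im']; h=cv2.cvtColor(im,cv2.COLOR_BGR2HSV)
    m=cv2.inRange(h,(3,90,20),(16,255,255))[130:260,215:310]
    n,l,st,c=cv2.connectedComponentsWithStats(m)
    print(f,[(c[i].round(0)+[215,130],st[i,4]) for i in range(1,n) if st[i,4]>40],[np.round(proj(f,H(d,.112),True)) for d in(.045,.06)])
```

```text
w8 [(array([247., 172.]), np.int32(400)), (array([272., 172.]), np.int32(384)), (array([268., 227.]), np.int32(77))] [array([260., 184.]), array([260., 168.])]
w28 [(array([275., 182.]), np.int32(452)), (array([248., 183.]), np.int32(494)), (array([270., 240.]), np.int32(93))] [array([261., 193.]), array([261., 177.])]
```

Blue is where I left it (d ≈ 0.045). Grasp and pull out.

Request:
{"fn": "jog_arm", "kwargs": {
  "plan": [
    {"dx":0,"dy":1,"dz":36,"ax":0,"ay":0,"az":0,"grip":0},
    {"dx":0,"dy":0,"dz":30,"ax":0,"ay":0,"az":0,"grip":0},
    {"dx":0,"dy":0,"dz":16,"ax":0,"ay":0,"az":0,"grip":0},
    {"dx":0,"dy":0,"dz":6,"ax":0,"ay":0,"az":0,"grip":0},
    {"dx":0,"dy":0,"dz":0,"ax":0,"ay":0,"az":0,"grip":0.4},
    {"dx":0,"dy":0,"dz":0,"ax":0,"ay":0,"az":0,"grip":1},
    {"dx":0,"dy":0,"dz":0,"ax":0,"ay":0,"az":0,"grip":1},
    {"dx":0,"dy":0,"dz":0,"ax":0,"ay":0,"az":0,"grip":1},
    {"dx":0,"dy":0,"dz":0,"ax":0,"ay":0,"az":0,"grip":1},
    {"dx":0,"dy":0,"dz":0,"ax":0,"ay":0,"az":0,"grip":1},
    {"dx":0,"dy":0,"dz":0,"ax":0,"ay":0,"az":0,"grip":1}
  ]
}}

```text
clock: 51.2
position: [0.6389, -0.0029, 0.3083]
ee_rot: [0.002, -0.073, 0.997, 0.0]
contact_force: [-0.3, 1.5, 6.0]
width: 0.0407
gripper_force: 60.5
```

Request:
{"fn": "jog_arm", "kwargs": {
  "plan": [
    {"dx":0,"dy":0,"dz":-8,"ax":0,"ay":0,"az":0,"grip":1},
    {"dx":0,"dy":0,"dz":-10,"ax":0,"ay":0,"az":0,"grip":1},
    {"dx":0,"dy":0,"dz":-7,"ax":0,"ay":0,"az":0,"grip":1},
    {"dx":0,"dy":0,"dz":0,"ax":0,"ay":0,"az":0,"grip":1},
    {"dx":18,"dy":0,"dz":0,"ax":0,"ay":0,"az":0,"grip":1},
    {"dx":18,"dy":0,"dz":0,"ax":0,"ay":0,"az":0,"grip":1},
    {"dx":18,"dy":0,"dz":0,"ax":0,"ay":0,"az":0,"grip":1},
    {"dx":18,"dy":0,"dz":0,"ax":0,"ay":0,"az":0,"grip":1},
    {"dx":18,"dy":0,"dz":0,"ax":0,"ay":0,"az":0,"grip":1},
    {"dx":18,"dy":0,"dz":0,"ax":0,"ay":0,"az":0,"grip":1},
    {"dx":18,"dy":0,"dz":0,"ax":0,"ay":0,"az":0,"grip":1},
    {"dx":18,"dy":0,"dz":0,"ax":0,"ay":0,"az":0,"grip":1},
    {"dx":20,"dy":0,"dz":0,"ax":0,"ay":0,"az":0,"grip":1},
    {"dx":18,"dy":0,"dz":0,"ax":0,"ay":0,"az":0,"grip":1},
    {"dx":0,"dy":0,"dz":0,"ax":0,"ay":0,"az":0,"grip":1}
  ]
}}

```text
clock: 52.45
position: [0.4547, -0.0294, 0.3309]
ee_rot: [-0.002, -0.072, 0.997, 0.0]
contact_force: [-0.1, 0.8, -1.9]
width: 0.0407
gripper_force: 60.8
```

Run:
```python
from h import *
s=state(); snap('scene','s29'); lining('s29',r=(185,155,240,215)); fobs('s29',False,.1)
a=tw([.44,.10,.36],138,7); p=tp(-.05); b=tw([*p,.36],174,7,a)
```

```text
{'clock': 52.45, 'qpos': [-0.217, 0.156, 1.863, -0.001, 1.127, -1.933], 'position': [0.455, -0.029, 0.331], 'ee_rot': [-0.002, -0.072, 0.997, 0.0], 'contact_force': [-0.059, 0.803, -1.947], 'width': 0.041, 'gripper_force': 60.798}
s29 [105. 110. 119.] [200 169  24  24 216] [213.5 182.8]
centroid [497. 327.] ((503.4855651855469, 340.7032470703125), (145.53611755371094, 95.07498168945312), 84.12516021728516)
s29 blob [212. 176.] 162 [0.47  0.268]
s29 blob [215. 194.] 35 [0.441 0.158]
s29 blob [236. 219.] 68 [ 0.455 -0.009]
n=7 dx=-5.9 dy=18.1 dz=-4.1 az=-0.946  (yaw 98.3 total 134mm)
n=7 dx=-27.1 dy=4.7 dz=-0.0 az=-0.857  (yaw 138.0 total 189mm)
```

Request:
{"fn": "jog_arm", "kwargs": {
  "plan": [
    {"dx":-5.9,"dy":18.1,"dz":-4,"ax":0,"ay":0,"az":-0.94,"grip":1},
    {"dx":-5.9,"dy":18.1,"dz":-4,"ax":0,"ay":0,"az":-0.94,"grip":1},
    {"dx":-5.9,"dy":18.1,"dz":-4,"ax":0,"ay":0,"az":-0.94,"grip":1},
    {"dx":-5.9,"dy":18.1,"dz":-4,"ax":0,"ay":0,"az":-0.94,"grip":1},
    {"dx":-5.9,"dy":18.1,"dz":-4,"ax":0,"ay":0,"az":-0.94,"grip":1},
    {"dx":-5.9,"dy":18.1,"dz":-4,"ax":0,"ay":0,"az":-0.94,"grip":1},
    {"dx":-5.9,"dy":18.1,"dz":-4,"ax":0,"ay":0,"az":-0.94,"grip":1},
    {"dx":-27,"dy":4.7,"dz":0,"ax":0,"ay":0,"az":-0.82,"grip":1},
    {"dx":-27,"dy":4.7,"dz":0,"ax":0,"ay":0,"az":-0.82,"grip":1},
    {"dx":-27,"dy":4.7,"dz":0,"ax":0,"ay":0,"az":-0.82,"grip":1},
    {"dx":-27,"dy":4.7,"dz":0,"ax":0,"ay":0,"az":-0.82,"grip":1},
    {"dx":-27,"dy":4.7,"dz":0,"ax":0,"ay":0,"az":-0.82,"grip":1},
    {"dx":-27,"dy":4.7,"dz":0,"ax":0,"ay":0,"az":-0.82,"grip":1},
    {"dx":-27,"dy":4.7,"dz":0,"ax":0,"ay":0,"az":-0.82,"grip":1},
    {"dx":0,"dy":0,"dz":0,"ax":0,"ay":0,"az":0,"grip":1},
    {"dx":0,"dy":0,"dz":0,"ax":0,"ay":0,"az":0,"grip":1}
  ]
}}

```text
clock: 53.83
position: [0.4997, 0.2821, 0.3588]
ee_rot: [0.0, -0.658, 0.753, -0.0]
contact_force: [0.6, -0.0, -1.4]
width: 0.0404
gripper_force: 61.0
```

Run:
```python
from h import *
s=state(); tw([*tp(-.05),.229],172.5,1)
```

```text
{'clock': 53.833, 'qpos': [0.393, 0.303, 1.583, -0.0, 1.255, -2.615], 'position': [0.5, 0.282, 0.359], 'ee_rot': [0.0, -0.658, 0.753, -0.0], 'contact_force': [0.58, -0.035, -1.378], 'width': 0.04, 'gripper_force': 61.019}
n=1 dx=1.5 dy=4.7 dz=129.8 az=-0.024  (yaw 172.4 total 130mm)
```

Request:
{"fn": "jog_arm", "kwargs": {
  "plan": [
    {"dx":1.5,"dy":4,"dz":38,"ax":0,"ay":0,"az":0,"grip":1},
    {"dx":0,"dy":0,"dz":36,"ax":0,"ay":0,"az":0,"grip":1},
    {"dx":0,"dy":0,"dz":28,"ax":0,"ay":0,"az":0,"grip":1},
    {"dx":0,"dy":0,"dz":15,"ax":0,"ay":0,"az":0,"grip":1},
    {"dx":0,"dy":0,"dz":6,"ax":0,"ay":0,"az":0,"grip":1},
    {"dx":0,"dy":0,"dz":3,"ax":0,"ay":0,"az":0,"grip":1},
    {"dx":0,"dy":0,"dz":2,"ax":0,"ay":0,"az":0,"grip":1},
    {"dx":0,"dy":0,"dz":1,"ax":0,"ay":0,"az":0,"grip":1},
    {"dx":0,"dy":0,"dz":0,"ax":0,"ay":0,"az":0,"grip":1},
    {"dx":0,"dy":0,"dz":0,"ax":0,"ay":0,"az":0,"grip":1}
  ]
}}

```text
clock: 54.67
position: [0.4952, 0.2796, 0.2314]
ee_rot: [0.001, -0.658, 0.753, -0.0]
contact_force: [0.6, 0.4, -2.5]
width: 0.0405
gripper_force: 61.0
```

Request:
{"fn": "jog_arm", "kwargs": {
  "plan": [
    {"dx":0,"dy":0,"dz":1,"ax":0,"ay":0,"az":0,"grip":1},
    {"dx":0,"dy":0,"dz":0,"ax":0,"ay":0,"az":0,"grip":1}
  ]
}}

```text
clock: 54.83
position: [0.495, 0.2795, 0.2298]
ee_rot: [0.001, -0.658, 0.753, -0.0]
contact_force: [0.3, -0.4, 0.7]
width: 0.0404
gripper_force: 61.3
```

Request:
{"fn": "jog_arm", "kwargs": {
  "plan": [
    {"dx":0,"dy":0,"dz":0.5,"ax":0,"ay":0,"az":0,"grip":1},
    {"dx":0,"dy":0,"dz":0,"ax":0,"ay":0,"az":0,"grip":0.48},
    {"dx":0,"dy":0,"dz":0,"ax":0,"ay":0,"az":0,"grip":0.4},
    {"dx":0,"dy":0,"dz":0,"ax":0,"ay":0,"az":0,"grip":0.3},
    {"dx":0,"dy":0,"dz":0,"ax":0,"ay":0,"az":0,"grip":0.3},
    {"dx":0,"dy":0,"dz":0,"ax":0,"ay":0,"az":0,"grip":0.3},
    {"dx":0,"dy":0,"dz":-15,"ax":0,"ay":0,"az":0,"grip":0.3},
    {"dx":0,"dy":0,"dz":-30,"ax":0,"ay":0,"az":0,"grip":0.3},
    {"dx":0,"dy":0,"dz":-38,"ax":0,"ay":0,"az":0,"grip":0.3},
    {"dx":0,"dy":0,"dz":-38,"ax":0,"ay":0,"az":0,"grip":0.3},
    {"dx":0,"dy":0,"dz":-30,"ax":0,"ay":0,"az":0,"grip":0.3},
    {"dx":0,"dy":0,"dz":0,"ax":0,"ay":0,"az":0,"grip":0.3}
  ]
}}

```text
clock: 55.83
position: [0.4964, 0.2802, 0.3868]
ee_rot: [0.007, -0.658, 0.753, -0.002]
contact_force: [1.6, 0.6, 0.7]
width: 0.0597
gripper_force: 0.0
```

Run:
```python
from h import *
s=state(); snap('wrist','w30'); fobs('w30',True,.033); print([np.round(proj('w30',[*tp(y),.033],True)) for y in(.05,0,-.05)])
a=tw([.43,.06,.36],130,8); tw(H(.150,.36),98.5,5,a)
```

```text
{'clock': 55.833, 'qpos': [0.392, 0.275, 1.551, 0.0, 1.301, -2.615], 'position': [0.496, 0.28, 0.387], 'ee_rot': [0.007, -0.658, 0.753, -0.002], 'contact_force': [1.554, 0.583, 0.673], 'width': 0.06, 'gripper_force': 0.0}
w30 blob [364.  85.] 51 [0.372 0.197]
w30 blob [226. 164.] 305 [0.536 0.266]
w30 blob [264. 161.] 632 [0.494 0.269]
w30 blob [307. 227.] 126 [0.453 0.354]
w30 blob [265. 206.] 910 [0.499 0.322]
w30 blob [265. 249.] 759 [0.506 0.377]
[array([266., 252.]), array([265., 214.]), array([264., 172.])]
n=8 dx=28.9 dy=-4.9 dz=3.0 az=0.880  (yaw 172.3 total 231mm)
n=5 dx=-11.6 dy=-24.1 dz=-0.0 az=1.050  (yaw 130.0 total 132mm)
```

Request:
{"fn": "jog_arm", "kwargs": {
  "plan": [
    {"dx":28.9,"dy":-4.9,"dz":2,"ax":0,"ay":0,"az":0.88,"grip":0.3},
    {"dx":28.9,"dy":-4.9,"dz":2,"ax":0,"ay":0,"az":0.88,"grip":0.3},
    {"dx":28.9,"dy":-4.9,"dz":2,"ax":0,"ay":0,"az":0.88,"grip":0.3},
    {"dx":28.9,"dy":-4.9,"dz":2,"ax":0,"ay":0,"az":0.88,"grip":0.3},
    {"dx":28.9,"dy":-4.9,"dz":2,"ax":0,"ay":0,"az":0.88,"grip":0.3},
    {"dx":28.9,"dy":-4.9,"dz":2,"ax":0,"ay":0,"az":0.88,"grip":0.3},
    {"dx":28.9,"dy":-4.9,"dz":2,"ax":0,"ay":0,"az":0.88,"grip":0.3},
    {"dx":28.9,"dy":-4.9,"dz":2,"ax":0,"ay":0,"az":0.88,"grip":0.3},
    {"dx":-9.7,"dy":-20,"dz":0,"ax":0,"ay":0,"az":0.87,"grip":0.3},
    {"dx":-9.7,"dy":-20,"dz":0,"ax":0,"ay":0,"az":0.87,"grip":0.3},
    {"dx":-9.7,"dy":-20,"dz":0,"ax":0,"ay":0,"az":0.87,"grip":0.3},
    {"dx":-9.7,"dy":-20,"dz":0,"ax":0,"ay":0,"az":0.87,"grip":0.3},
    {"dx":-9.7,"dy":-20,"dz":0,"ax":0,"ay":0,"az":0.87,"grip":0.3},
    {"dx":-9.7,"dy":-20,"dz":0,"ax":0,"ay":0,"az":0.87,"grip":0.3},
    {"dx":0,"dy":0,"dz":0,"ax":0,"ay":0,"az":0,"grip":0.3},
    {"dx":0,"dy":0,"dz":0,"ax":0,"ay":0,"az":0,"grip":0.3}
  ]
}}

```text
clock: 57.22
position: [0.5344, -0.0206, 0.3619]
ee_rot: [-0.002, -0.075, 0.997, 0.001]
contact_force: [-0.1, 1.1, -0.5]
width: 0.0594
gripper_force: 0.0
```

Run:
```python
from h import *
s=state(); snap('wrist','w31')
im=np.load('pics/w31.npz')['im'];h=cv2.cvtColor(im,cv2.COLOR_BGR2HSV)
u,v=[int(round(t)) for t in proj('w31',H(.150,.164),True)]; print(u,v)
m=cv2.inRange(h,(15,110,40),(26,255,255))
for y in range(v-24,v+40,4):
    xs=np.nonzero(m[y,u-30:u+30])[0]; print(y,(xs.min()+u-30,xs.max()+u-30,len(xs)) if len(xs) else None)
tw(H(.150,.317),98.5,2)
```

```text
{'clock': 57.217, 'qpos': [-0.169, 0.245, 1.659, 0.0, 1.241, -1.891], 'position': [0.534, -0.021, 0.362], 'ee_rot': [-0.002, -0.075, 0.997, 0.001], 'contact_force': [-0.114, 1.124, -0.535], 'width': 0.059, 'gripper_force': 0.0}
260 232
208 None
212 None
216 None
220 (np.int64(260), np.int64(260), 1)
224 (np.int64(254), np.int64(264), 11)
228 (np.int64(251), np.int64(268), 18)
232 (np.int64(250), np.int64(269), 20)
236 (np.int64(250), np.int64(269), 20)
240 (np.int64(253), np.int64(265), 13)
244 (np.int64(254), np.int64(264), 11)
248 (np.int64(254), np.int64(264), 11)
252 (np.int64(254), np.int64(264), 11)
256 (np.int64(254), np.int64(264), 11)
260 (np.int64(254), np.int64(264), 11)
264 (np.int64(254), np.int64(264), 11)
268 (np.int64(254), np.int64(264), 11)
n=2 dx=-1.0 dy=0.2 dz=22.6 az=0.016  (yaw 98.7 total 45mm)
```

Request:
{"fn": "jog_arm", "kwargs": {
  "plan": [
    {"dx":-1,"dy":0,"dz":24,"ax":0,"ay":0,"az":0,"grip":0.3},
    {"dx":-1,"dy":0,"dz":22,"ax":0,"ay":0,"az":0,"grip":0.3},
    {"dx":0,"dy":0,"dz":0,"ax":0,"ay":0,"az":0,"grip":0.3},
    {"dx":0,"dy":0,"dz":0,"ax":0,"ay":0,"az":0,"grip":0.7},
    {"dx":0,"dy":0,"dz":0,"ax":0,"ay":0,"az":0,"grip":1},
    {"dx":0,"dy":0,"dz":0,"ax":0,"ay":0,"az":0,"grip":1},
    {"dx":0,"dy":0,"dz":0,"ax":0,"ay":0,"az":0,"grip":1},
    {"dx":0,"dy":0,"dz":0,"ax":0,"ay":0,"az":0,"grip":1},
    {"dx":0,"dy":0,"dz":0,"ax":0,"ay":0,"az":0,"grip":1}
  ],
  "grip_force": 30
}}

```text
clock: 58.02
position: [0.5365, -0.0195, 0.319]
ee_rot: [0.001, -0.076, 0.997, -0.0]
contact_force: [-0.9, 2.3, 5.5]
width: 0.0113
gripper_force: 29.3
```

Request:
{"fn": "jog_arm", "kwargs": {
  "plan": [
    {"dx":-2.6,"dy":0,"dz":-17,"ax":0,"ay":0,"az":0,"grip":1},
    {"dx":-4.6,"dy":0,"dz":-17,"ax":0,"ay":0,"az":0,"grip":1},
    {"dx":-6.4,"dy":0,"dz":-16.2,"ax":0,"ay":0,"az":0,"grip":1},
    {"dx":-8.4,"dy":0,"dz":-15.2,"ax":0,"ay":0,"az":0,"grip":1},
    {"dx":-10,"dy":0,"dz":-14,"ax":0,"ay":0,"az":0,"grip":1},
    {"dx":-12,"dy":0,"dz":-13,"ax":0,"ay":0,"az":0,"grip":1},
    {"dx":-13,"dy":0,"dz":-11.6,"ax":0,"ay":0,"az":0,"grip":1},
    {"dx":-14,"dy":0,"dz":-10,"ax":0,"ay":0,"az":0,"grip":1}
  ]
}}

```text
clock: 58.68
position: [0.6062, -0.0088, 0.4325]
ee_rot: [-0.001, -0.076, 0.997, 0.0]
contact_force: [-0.3, 0.5, -2.2]
width: 0.0113
gripper_force: 29.2
```

Request:
{"fn": "jog_arm", "kwargs": {
  "plan": [
    {"dx":-10.4,"dy":0,"dz":-6.2,"ax":0,"ay":0,"az":0,"grip":1},
    {"dx":-11.2,"dy":0,"dz":-5,"ax":0,"ay":0,"az":0,"grip":1},
    {"dx":-11.3,"dy":0,"dz":-4.2,"ax":0,"ay":0,"az":0,"grip":1},
    {"dx":-11.7,"dy":0,"dz":-3.2,"ax":0,"ay":0,"az":0,"grip":1},
    {"dx":-11.9,"dy":0,"dz":-2.3,"ax":0,"ay":0,"az":0,"grip":1},
    {"dx":-12.2,"dy":0,"dz":-1.3,"ax":0,"ay":0,"az":0,"grip":1},
    {"dx":-12.1,"dy":0,"dz":-0.4,"ax":0,"ay":0,"az":0,"grip":1},
    {"dx":-12.1,"dy":0,"dz":0.7,"ax":0,"ay":0,"az":0,"grip":1},
    {"dx":-3,"dy":0,"dz":0,"ax":0,"ay":0,"az":0,"grip":1},
    {"dx":0,"dy":0,"dz":0,"ax":0,"ay":0,"az":0,"grip":1}
  ]
}}

```text
clock: 59.52
position: [0.7019, 0.006, 0.454]
ee_rot: [0.001, -0.076, 0.997, 0.0]
contact_force: [-0.4, 0.8, 3.8]
width: 0.0111
gripper_force: 30.3
```

Request:
{"fn": "jog_arm", "kwargs": {
  "plan": [
    {"dx":-3,"dy":0,"dz":0,"ax":0,"ay":0,"az":0,"grip":1},
    {"dx":-3,"dy":0,"dz":0,"ax":0,"ay":0,"az":0,"grip":1},
    {"dx":0,"dy":0,"dz":0,"ax":0,"ay":0,"az":0,"grip":1},
    {"dx":0,"dy":0,"dz":0,"ax":0,"ay":0,"az":0,"grip":1}
  ]
}}

```text
clock: 59.85
position: [0.7049, 0.0064, 0.4538]
ee_rot: [-0.003, -0.076, 0.997, 0.0]
contact_force: [-7.5, 1.1, 5.5]
width: 0.0113
gripper_force: 30.4
```

Request:
{"fn": "jog_arm", "kwargs": {
  "plan": [
    {"dx":-2,"dy":0,"dz":0,"ax":0,"ay":0,"az":0,"grip":1},
    {"dx":0,"dy":0,"dz":0,"ax":0,"ay":0,"az":0,"grip":0.6},
    {"dx":0,"dy":0,"dz":0,"ax":0,"ay":0,"az":0,"grip":0.4},
    {"dx":0,"dy":0,"dz":0,"ax":0,"ay":0,"az":0,"grip":0.4},
    {"dx":20,"dy":0,"dz":0,"ax":0,"ay":0,"az":0,"grip":0.4},
    {"dx":20,"dy":0,"dz":0,"ax":0,"ay":0,"az":0,"grip":1},
    {"dx":0,"dy":0,"dz":0,"ax":0,"ay":0,"az":0,"grip":1},
    {"dx":0,"dy":0,"dz":0,"ax":0,"ay":0,"az":0,"grip":1},
    {"dx":0,"dy":0,"dz":0,"ax":0,"ay":0,"az":0,"grip":1},
    {"dx":0,"dy":0,"dz":0,"ax":0,"ay":0,"az":0,"grip":1}
  ]
}}

```text
clock: 60.68
position: [0.6696, 0.0009, 0.4534]
ee_rot: [-0.001, -0.076, 0.997, 0.0]
contact_force: [-4.4, -0.3, 2.1]
width: -0.0005
gripper_force: 1.6
```

Request:
{"fn": "jog_arm", "kwargs": {
  "plan": [
    {"dx":-8,"dy":0,"dz":0,"ax":0,"ay":0,"az":0,"grip":1},
    {"dx":-7,"dy":0,"dz":0,"ax":0,"ay":0,"az":0,"grip":1},
    {"dx":0,"dy":0,"dz":0,"ax":0,"ay":0,"az":0,"grip":1}
  ]
}}

```text
clock: 60.93
position: [0.6761, 0.0019, 0.4535]
ee_rot: [-0.017, -0.075, 0.997, -0.001]
contact_force: [-35.2, -5.1, 13.9]
width: -0.0
gripper_force: 17.6
```

Request:
{"fn": "jog_arm", "kwargs": {
  "plan": [
    {"dx":-3,"dy":0,"dz":0,"ax":0,"ay":0,"az":0,"grip":1},
    {"dx":-3,"dy":0,"dz":0,"ax":0,"ay":0,"az":0,"grip":1},
    {"dx":0,"dy":0,"dz":0,"ax":0,"ay":0,"az":0,"grip":1}
  ]
}}

```text
clock: 61.18
position: [0.6783, 0.0022, 0.4535]
ee_rot: [-0.023, -0.075, 0.997, -0.001]
contact_force: [-45.3, -6.5, 17.7]
width: -0.0003
gripper_force: 23.4
```

Request:
{"fn": "jog_arm", "kwargs": {
  "plan": [
    {"dx":8,"dy":0,"dz":0,"ax":0,"ay":0,"az":0,"grip":1},
    {"dx":15,"dy":0,"dz":0,"ax":0,"ay":0,"az":0,"grip":1},
    {"dx":30,"dy":0,"dz":0,"ax":0,"ay":0,"az":0,"grip":1},
    {"dx":38,"dy":0,"dz":0,"ax":0,"ay":0,"az":0,"grip":0.5},
    {"dx":38,"dy":0,"dz":0,"ax":0,"ay":0,"az":0,"grip":0.5},
    {"dx":38,"dy":-10,"dz":0,"ax":0,"ay":0,"az":0,"grip":0.5},
    {"dx":38,"dy":-20,"dz":0,"ax":0,"ay":0,"az":0,"grip":0.5},
    {"dx":0,"dy":-38,"dz":0,"ax":0,"ay":0,"az":0,"grip":0.5},
    {"dx":0,"dy":-38,"dz":0,"ax":0,"ay":0,"az":0,"grip":0.5},
    {"dx":0,"dy":0,"dz":0,"ax":0,"ay":0,"az":0,"grip":0.5},
    {"dx":0,"dy":0,"dz":0,"ax":0,"ay":0,"az":0,"grip":0.5},
    {"dx":0,"dy":0,"dz":0,"ax":0,"ay":0,"az":0,"grip":0.5}
  ]
}}

```text
clock: 62.18
position: [0.5054, -0.1313, 0.4534]
ee_rot: [0.0, -0.075, 0.997, 0.0]
contact_force: [-0.4, -0.2, 0.6]
width: 0.0428
gripper_force: 0.0
```

Run:
```python
from h import *
state(); snap('scene','s40')
a=np.load('pics/s0.npz')['im'].astype(int);b=np.load('pics/s40.npz')['im'].astype(int);d=np.abs(a-b).max(2)
for n,(x0,y0,x1,y1) in dict(hook=(280,153,302,225),box=(270,265,320,320),redturq=(230,180,270,222),ribbon=(278,230,300,248),marker=(232,275,255,310),stapler=(322,305,352,352),tray=(195,165,232,200),card=(285,338,322,372)).items():
    print(n,d[y0:y1,x0:x1].mean().round(1),(d[y0:y1,x0:x1]>60).sum())
fobs('s40',False,.033)
h=cv2.cvtColor(b.astype(np.uint8),cv2.COLOR_BGR2HSV)
for f in(a,b):
    m=cv2.inRange(cv2.cvtColor(f.astype(np.uint8),cv2.COLOR_BGR2HSV),(14,140,90),(26,255,255))[150:192,280:302]; ys,xs=np.nonzero(m); print('hook px',len(ys),xs.mean()+280,ys.mean()+150,ys.min()+150)
```

```text
{'clock': 62.183, 'qpos': [-0.388, 0.171, 1.525, 0.001, 1.445, -2.11], 'position': [0.505, -0.131, 0.453], 'ee_rot': [0.0, -0.075, 0.997, 0.0], 'contact_force': [-0.45, -0.208, 0.557], 'width': 0.043, 'gripper_force': 0.0}
hook 4.5 0
box 6.3 0
redturq 34.3 305
ribbon 8.1 5
marker 6.5 0
stapler 6.3 0
tray 18.6 144
card 5.4 0
s40 blob [214. 182.] 294 [0.49  0.298]
hook px 30 287.7 168.0 157
hook px 31 287.3225806451613 169.03225806451613 157
```

```bash
python3 -c "
from rig import manip
print(manip.sign_off())"
```

```text
the job is handed in; nothing more can be done
None
```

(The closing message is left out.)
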